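Tighten and lock the strut ring, then sweep up the offcuts

TASK

Finish this strut and clear the station: take the two-pin spanner, put both its pins into the two holes of the ring before turning, turn the ring clockwise to its stop, and then push the locking pin down through the ring's ear and the lug below until its collar sits on the ear. Sweep all offcuts off the cutting plate into the blue bin with the brush, and leave spanner and brush standing on their rest where they came from. Do not touch the strut, the ring or the offcuts with the gripper, and leave the other things on the bench alone.

Things in the scene. Friction and masses are not known exactly. Their poses are not given: they have to be found in the camera images.
- strut: yellow tubular strut upright in a fixed clamp; origin on the bench under the centre of its clamp base (120 x 110 mm), z up along the tube's axis. At its top the plain steel ring (80 mm outside, 28 mm inside diameter, 18 mm thick, top face 111 mm above the bench); 1 mm below it a yellow flange (44 mm radius, 82 to 92 mm above the bench) with a drilled lug to +y
- lug_hole (a point): upper mouth, 92 mm above the bench, of the vertical 12 mm through hole in the strut's fixed yellow lug (10 mm thick), 62 mm from the ring axis in the strut's +y direction; free space below it down to 18 mm above the bench
- ring (a joint): angle of the retaining ring about the strut's vertical axis, rad: starts at 0 to 0.5, grows as the ring turns CLOCKWISE seen from above; hard stop at 1.3, where the hole of its ear stands over the hole of the lug. Friction 0.25 N m, stays as left. Flat ear: 8 mm thick, 26 mm wide, top 101 mm above the bench, vertical 12 mm through hole 62 mm from the axis, a quarter turn from the blind holes
- ring_hole1 (a point): mouth (on the ring's top face, 111 mm above the bench) of one of the two blind holes in the ring: 12 mm across, 16 mm deep, 27 mm from the ring axis, on opposite sides of it; this point's x axis points outward from the ring axis through this hole, z up
- ring_hole2 (a point): mouth of the other blind hole, opposite, 54 mm from ring_hole1; the point's x axis points inward, from this hole to ring_hole1
- spanner_place (a point): rest for both hand tools: fixed aluminium plate 130 x 116 mm, 6 mm thick, with two black posts (16 x 32 mm, 96 mm apart along x, tops 36 mm above the bench). This point: midway between the posts at the height of their tops, under the middle of the parked spanner's crossbar, which lies along this point's x axis on both posts, pins hanging between them
- brush_place (a point): point on the top face of the rest plate, under the middle of the parked brush, which stands along this point's x axis; 64 mm from spanner_place, towards +y; 6 mm above the bench
- spanner_grip (a point): centre of the upright black handle (28 mm along x, 14 along y, 50 tall) of the two-pin face spanner, about 220 g; x along its steel crossbar (112 x 20 x 12 mm, underside 37 mm below this point), z up. Two pins of 8 mm diameter, 15 mm long, ends slightly tapered, point down at x = +-27 mm, tips 52 mm below this point. Fully in, the crossbar lies on the ring's face
- pin1 (a point): tip centre of the spanner's pin at its +x end (axes as the spanner's)
- pin2 (a point): tip centre of the spanner's pin at its -x end
- brush_grip (a point): centre of the upright black handle (28 mm along x, 14 mm along y, 50 mm tall) of the bench brush, 160 g; the brush head below is 125 mm along x, 30 mm along y, its flat underside 57 mm below this point, its top 25 mm below. The bristles do not give: the head is as hard as a block
- rod_grip (a point): centre of the square black head (14 x 14 mm, 42 tall) of the locking pin, about 100 g; below it a round collar 24 mm across, 5 mm thick (underside 26 mm below this point), then a steel rod of 8 mm diameter, 50 mm long, end tapered. At the start it stands in a 12 mm hole of a fixed stand (36 x 36 mm block on a 55 mm foot, top 64 mm above the bench), collar on the block
- rod_tip (a point): lower tip of the locking pin's rod, 76 mm below rod_grip; z along the pin, towards the head
- plate: fixed cutting plate with a blue scrap bin along its +y edge; origin on the bench. The dark steel top, 50 mm above the bench, is free for x +-112 mm, y -102 to +100 mm; curbs 12 mm high (8 mm thick) round it at x = +-112 and y = -102 mm, none at y = +100 mm, where the plate ends and the bin begins. Bin inside: x +-115, y 100 to 195 mm, floor 5 mm, outer walls 75 mm above the bench
- scrap1: loose offcut on the plate: steel block 24 x 20 x 18 mm, 30 g; origin at the middle of its underside as it first lies; may be absent
- scrap2: loose offcut on the plate: aluminium block 28 x 18 x 16 mm, 30 g; origin at the middle of its underside as it first lies; may be absent
- scrap3: loose offcut on the plate: steel block 22 x 22 x 14 mm, 30 g; origin at the middle of its underside as it first lies; may be absent
- scrap4: loose offcut on the plate: aluminium disc 22 mm across, 16 mm tall, 30 g; origin at the middle of its underside as it first lies; may be absent
- scrap5: loose offcut on the plate: steel block 26 x 20 x 16 mm, 30 g; origin at the middle of its underside as it first lies; may be absent
- scrap6: loose offcut on the plate: aluminium disc 22 mm across, 16 mm tall, 30 g; origin at the middle of its underside as it first lies; may be absent
- oil_bottle: white oil bottle, 48 mm across, 125 mm tall; a bystander, origin at its underside
- tape_roll: cardboard roll of tape, 72 mm across, 24 mm tall; a bystander, origin at its underside
- hex_nut: steel hexagon nut blank, 30 mm over corners, 13 mm tall; a bystander, origin at its underside

How it is judged (in metres and radians):
On the way, in this order (a step that is already met when the one before it is completed fails the run):
1. both spanner pins are at least 8 mm deep in the ring's two holes, the ring not yet turned (holes within 8 mm of where they were) ((((horizontal distance between pin1 and ring_hole1 below 0.006 m and z of pin1 in the frame of ring_hole1 below -0.008 m) and (horizontal distance between pin2 and ring_hole2 below 0.006 m and z of pin2 in the frame of ring_hole2 below -0.008 m)) or ((horizontal distance between pin1 and ring_hole2 below 0.006 m and z of pin1 in the frame of ring_hole2 below -0.008 m) and (horizontal distance between pin2 and ring_hole1 below 0.006 m and z of pin2 in the frame of ring_hole1 below -0.008 m))) and distance of ring_hole1 from where it was at the start of the episode below 0.008 m), for 0.2 s.
2. the ring is turned to its stop (joint above 1.26) with both pins still in its holes (at least 4 mm) ((((horizontal distance between pin1 and ring_hole1 below 0.006 m and z of pin1 in the frame of ring_hole1 below -0.004 m) and (horizontal distance between pin2 and ring_hole2 below 0.006 m and z of pin2 in the frame of ring_hole2 below -0.004 m)) or ((horizontal distance between pin1 and ring_hole2 below 0.006 m and z of pin1 in the frame of ring_hole2 below -0.004 m) and (horizontal distance between pin2 and ring_hole1 below 0.006 m and z of pin2 in the frame of ring_hole1 below -0.004 m))) and value of joint ring above 1.26 rad), for 0.2 s.
3. the locking pin is through ear and lug, its collar on the ear (rod tip at least 37 mm below the lug's top face and within 6 mm of the hole's axis) (value of joint ring above 1.26 rad and horizontal distance between rod_tip and lug_hole below 0.006 m and z of rod_tip in the frame of lug_hole below -0.037 m and angle between rod_tip's own z axis and vertical below 0.12 rad), for 0.2 s.
At the end, for the whole second after the job is handed in: Ring at its stop (above 1.26 rad); locking pin home (tip 37 mm or more below the lug's top, within 6 mm of its axis); every offcut present in the bin; spanner on its posts (within 25 mm of its place) and brush on the rest plate (within 35 mm), upright within 0.12 rad (all of step 3 and horizontal distance between spanner_grip and spanner_place below 0.025 m and z of spanner_grip in the frame of spanner_place below 0.075 m and angle between each of spanner_grip, brush_grip's own z axis and vertical below 0.12 rad and horizontal distance between brush_grip and brush_place below 0.035 m and z of brush_grip in the frame of brush_place below 0.068 m and y of scrap1 in the frame of plate between 0.095 and 0.2 m and x of scrap1 in the frame of plate between -0.12 and 0.12 m and z of each of scrap1, scrap2, scrap3, scrap4, scrap5, scrap6 in the frame of plate below 0.045 m and y of scrap2 in the frame of plate between 0.095 and 0.2 m and x of scrap2 in the frame of plate between -0.12 and 0.12 m and y of scrap3 in the frame of plate between 0.095 and 0.2 m and x of scrap3 in the frame of plate between -0.12 and 0.12 m and y of scrap4 in the frame of plate between 0.095 and 0.2 m and x of scrap4 in the frame of plate between -0.12 and 0.12 m and y of scrap5 in the frame of plate between 0.095 and 0.2 m and x of scrap5 in the frame of plate between -0.12 and 0.12 m and y of scrap6 in the frame of plate between 0.095 and 0.2 m and x of scrap6 in the frame of plate between -0.12 and 0.12 m); the robot touches nothing.
It fails at once if the fingers push on the strut or its ring (contact force between the fingers and strut above 3 N).
It fails at once if the fingers touch an offcut (contact force between the fingers and scrap1 above 1 N or contact force between the fingers and scrap2 above 1 N or contact force between the fingers and scrap3 above 1 N or contact force between the fingers and scrap4 above 1 N or contact force between the fingers and scrap5 above 1 N or contact force between the fingers and scrap6 above 1 N).
It fails at once if a bystander is moved more than 40 mm (distance of any of oil_bottle, tape_roll, hex_nut from where it was at the start of the episode above 0.04 m).
Of scrap1, scrap2, scrap3, scrap4, scrap5, scrap6 only 3 to 6 are there at a start; the rules pass over those that are not, and their reading is None.
At some moment in a run one of scrap1, scrap2, scrap3, scrap4, scrap5, scrap6 may be knocked a few centimetres aside while the robot is not near it.
It also fails if it takes over 192 s, if anything falls off the work surface, if the arm or the gripper's body presses on something with over 40 N, if the wrist force passes 120 N, or if a joint passes its speed limit or range.

ROBOT

A 6-joint arm with a two-finger parallel gripper is mounted at the origin on the work surface. World frame = base frame: x ahead of the robot, y to its left, z up, the work surface at z = 0. Lengths are in mm, angles in rad, forces in N, time in s.
With the tool pointing down it reaches from about 350 to 975 mm from the base axis. Payload 7.1 kg.
Tool frame: the origin (TCP) lies on the centre line of the jaws, within the pads' length; the fingertips stand 17 mm ahead of it and the grasp point (between the pads) lies 2 mm behind it; z points along the fingers, y is the direction in which the jaws open and shut (so a half turn about z gives the same grasp; the last joint's range is limited). The gripper opens to 88 mm and grips with 3 to 60 N. Pads are 20 mm wide; open, the fingers measure 115 mm over their backs; the gripper's body (75 mm by 178 mm) begins 61 mm behind the grasp point.
Start: joints at [-1.217, 0.423, 1.63, -0, 1.089, -0.019], TCP at [227.657, -582.046, 239.675] pointing down, gripper open.
Joint ranges: [-3, 3], [-0.9, 2.11], [0.09, 2.58], [-1.31, 4.45], [0.11, 2.69], [-2.54, 2.54]. Speed limits (rad/s): [2.39, 2.39, 3.01, 3.14, 3.14, 3.14].

INTERFACE

Orientations are given as a rotation vector (axis times angle).
In Python, from workcell import ctrl, imaging, workorder gives the robot as it stands. The module is installed in compiled form; this text tells all that it offers.
- The arm moves only by the shell command python3 -m crank 'ROWS' [OPENING]. ROWS is JSON, a list of rows, each an object with "travel": the shift along the tool's x, y, z as a fraction of full scale, a list of three; "turn": the turn about the tool's z as a fraction of full scale. In form: [{"travel": [dx, dy, dz], "turn": turn}, ...]. A call has 1 to 20 rows; each row shifts and turns the pose as measured when the row begins, along the tool's axes as they then stand; what a row does not reach is not made up. Full scale, the value 1, is 5 cm for a shift and 0.1 rad for a turn. A row lasts 1/10 s, in which the tool goes at most 50 mm and 8.59 degrees, less where a joint would pass 70% of its speed; a pose out of reach is approached as far as the arm can. A call with a number of a shift or a turn outside -1 to 1 is refused whole. A call with a gripper value outside its range is refused whole. OPENING is the gripper command: -1 is shut, 1 is fully open, values between are in proportion, set as the call begins (- or left out, the last holds). The fingers move at their own pace and stop on an object; the grip force is fixed at half the most. Time passes only in rows, so rows that do not move let the fingers close. It gives the time, the measured TCP pose, the force and the opening at its end, in the units of the state.
- ctrl.get_obs(): the state, without advancing time (a new reading comes with each control period).
- imaging.get_image(name): name is "side" or "top" or "wrist"; returns the picture (480x640x3 uint8, blue, green, red); there is no depth.
- imaging.camera_info(name): a dict with "camera_matrix" (3x3 intrinsics, pixels), "k1" (the pictures are not rectified: a ray, as slopes to the right and down, at radius r is drawn at 1 + k1 r^2 times it, then the intrinsics apply), "rvec" (rotation vector, rad) and "tvec" (3), from world to camera coordinates, as OpenCV has them. Camera axes: x right, y down, z forward; pixel columns grow to the right and rows downward; lengths in mm; the calibration is good to about 2 mm. A picture is of the moment at which its call begins: read the wrist's pose just before it. camera_info takes no time and is no camera call; for the wrist camera it gives the pose at the moment of the call.
- workorder.close_job(): hands the job in, once; it reports no verdict.
The state is a dict: "t": time; "qpos": joint angles; "qvel": joint speeds; "joint_torque": joint torques, N m; "ee_pos": TCP position; "orientation": TCP orientation; "ft_force": force on the tool from outside, world axes, zero at the start; "moment": the same for the moment, N m; "width": finger opening in mm.
Only numpy, scipy, OpenCV 4.12 (cv2) and the standard library are available. Lean on these libraries where they do the work, as an engineer would, in place of code of your own. Each camera call takes 0.05 s, during which the arm holds its last target.

## Working session

There is one attempt and no reset: what is moved stays moved. The work goes in short steps, Python scripts to look and compute and a shell command to move; the robot and the scene stay as the last step left them, time stands still between calls to the robot, and variables do not carry over. Pictures are saved under pics/ and viewed, and the job is handed in when it is done.

```bash
mkdir -p pics
cat > h.py <<'E'
import numpy as np, cv2
from workcell import ctrl, imaging, workorder
def snap(name,fn):
    im=imaging.get_image(name); cv2.imwrite('pics/'+fn,im); return im
E
python3 - <<'E'
from h import *
for n in ['top','side','wrist']:
    i=imaging.camera_info(n); print(n,{k:np.round(v,4).tolist() for k,v in i.items()})
    snap(n,n+'0.png')
print(ctrl.get_obs())
E
```

```text
top {'camera_matrix': [[512.0454, 0.0, 315.1432], [0.0, 512.0454, 236.7837], [0.0, 0.0, 1.0]], 'k1': -0.061, 'rvec': [2.0818, -2.1391, 0.1866], 'tvec': [16.617, 610.8736, 825.9664]}
side {'camera_matrix': [[555.3434, 0.0, 323.8387], [0.0, 555.3434, 238.4573], [0.0, 0.0, 1.0]], 'k1': -0.1241, 'rvec': [0.0929, -2.6807, 1.5529], 'tvec': [616.3338, 103.5741, 1006.2183]}
wrist {'camera_matrix': [[370.6284, 0.0, 318.7343], [0.0, 370.6284, 240.3472], [0.0, 0.0, 1.0]], 'k1': -0.0745, 'rvec': [-2.4212, 1.6529, 0.2069], 'tvec': [-624.8881, -29.5548, 389.4359]}
{'t': 0.15, 'qpos': array([-1.21700452e+00,  4.23678144e-01,  1.63050178e+00, -5.00769157e-05,
        1.08856049e+00, -1.90253694e-02]), 'qvel': array([ 0.00200967, -0.00364018, -0.00373667,  0.00017291, -0.00053994,
        0.00131006]), 'joint_torque': array([-1.04034971e-03, -5.44982064e+01, -2.73919576e+01,  6.43236120e-02,
        2.04862689e-02, -8.50395509e-05]), 'ee_pos': array([ 227.50888261, -581.69160293,  239.0772016 ]), 'orientation': array([-3.08605659e+00, -5.82061702e-01,  3.68932667e-04]), 'ft_force': array([-0.55311503,  0.66319964,  0.20634185]), 'moment': array([0.03528478, 0.04551324, 0.03523996]), 'width': 87.85615537162904}
```

View pics/top0.png

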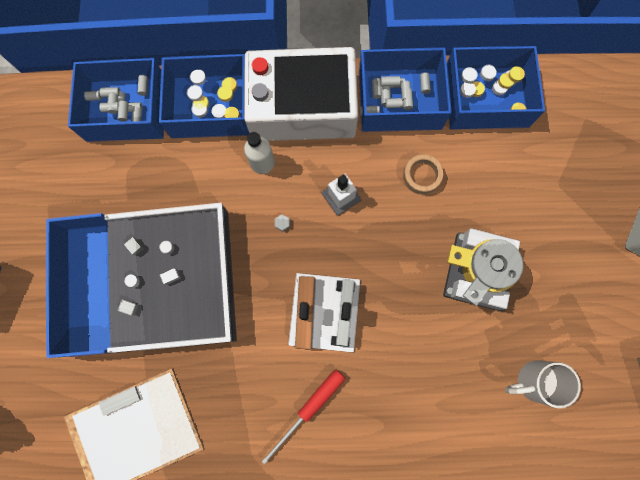

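View pics/side0.png

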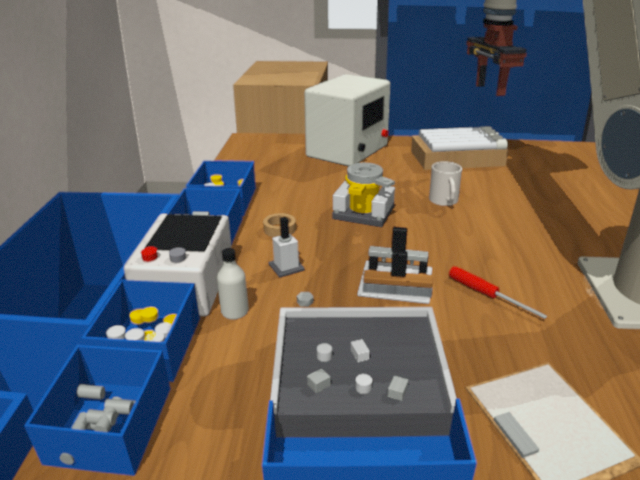

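View pics/wrist0.png

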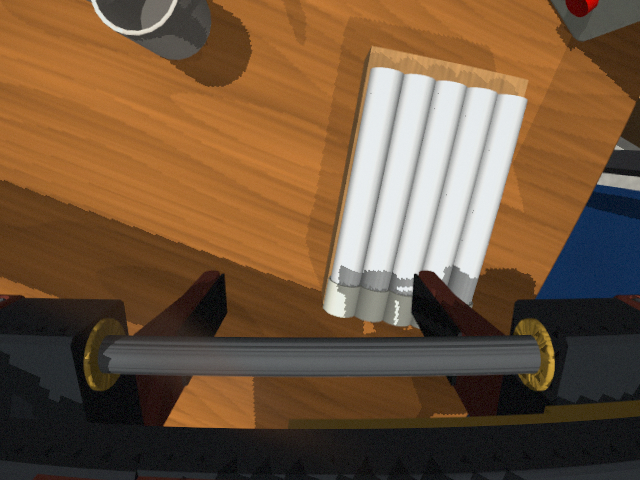

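The top view shows the bin and plate at about (140,280) with 5 offcuts, the rest with both tools at (325,312), the pin stand at (342,190), and the strut at (485,268). Next I'll enlarge these areas.

```bash
cat >> h.py <<'E'
def ray(name,uv,info=None):
    i=info or imaging.camera_info(name); K=np.array(i['camera_matrix'],float); k1=float(i['k1'])
    d=np.array([(uv[0]-K[0,2])/K[0,0],(uv[1]-K[1,2])/K[1,1]]); 
    r=np.linalg.norm(d); s=r
    for _ in range(30): s=r/(1+k1*s*s)
    d=d*(s/r) if r>0 else d
    R=cv2.Rodrigues(np.array(i['rvec'],float))[0]; t=np.array(i['tvec'],float).ravel()
    return -R.T@t, R.T@np.array([d[0],d[1],1.])
def at(name,uv,z,info=None):
    c,d=ray(name,uv,info); return c+d*(z-c[2])/d[2]
def proj(name,P,info=None):
    i=info or imaging.camera_info(name); K=np.array(i['camera_matrix'],float); k1=float(i['k1'])
    R=cv2.Rodrigues(np.array(i['rvec'],float))[0]; t=np.array(i['tvec'],float).ravel()
    p=R@np.array(P,float)+t; d=p[:2]/p[2]; d=d*(1+k1*(d@d)); return K[:2,:2]@d+K[:2,2]
def tri(rays):
    A=np.zeros((3,3));b=np.zeros(3)
    for c,d in rays:
        d=d/np.linalg.norm(d);M=np.eye(3)-np.outer(d,d);A+=M;b+=M@c
    p=np.linalg.solve(A,b); return p,[float(np.linalg.norm((np.eye(3)-np.outer(d,d)/(d@d))@(p-c))) for c,d in rays]
def crop(fn,x0,y0,w,h,s,out):
    im=cv2.imread('pics/'+fn)[y0:y0+h,x0:x0+w]; cv2.imwrite('pics/'+out,cv2.resize(im,None,fx=s,fy=s,interpolation=cv2.INTER_CUBIC))
E
python3 - <<'E'
from h import *
crop('top0.png',430,210,110,110,5,'c1.png')
crop('top0.png',280,260,90,100,5.5,'c2.png')
crop('top0.png',40,195,200,165,4,'c3.png')
crop('top0.png',310,160,60,60,8,'c4.png')
crop('side0.png',320,150,130,160,3.6,'c5.png')
E
```

```text
(no output)
```

View pics/c1.png

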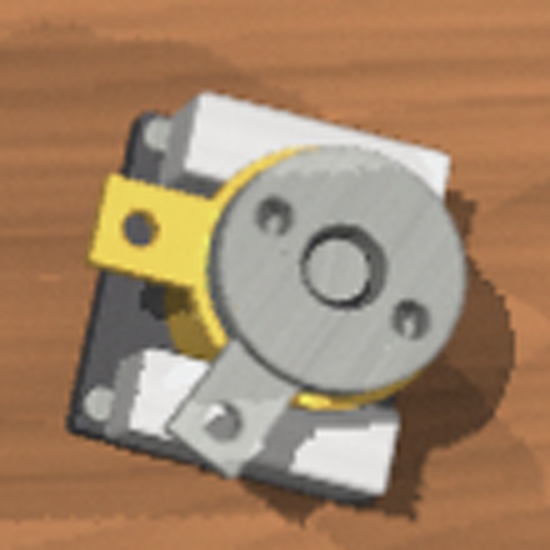

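View pics/c2.png

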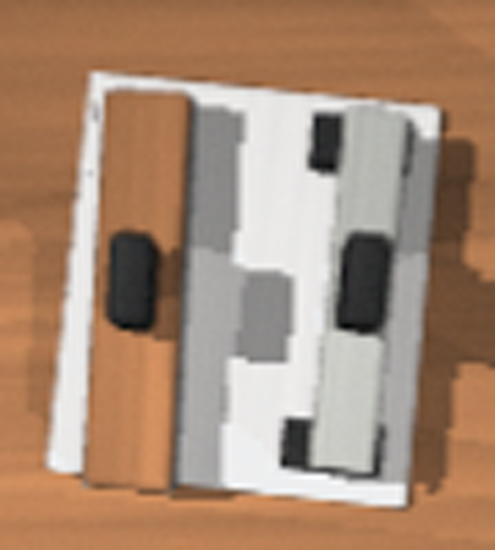

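View pics/c3.png

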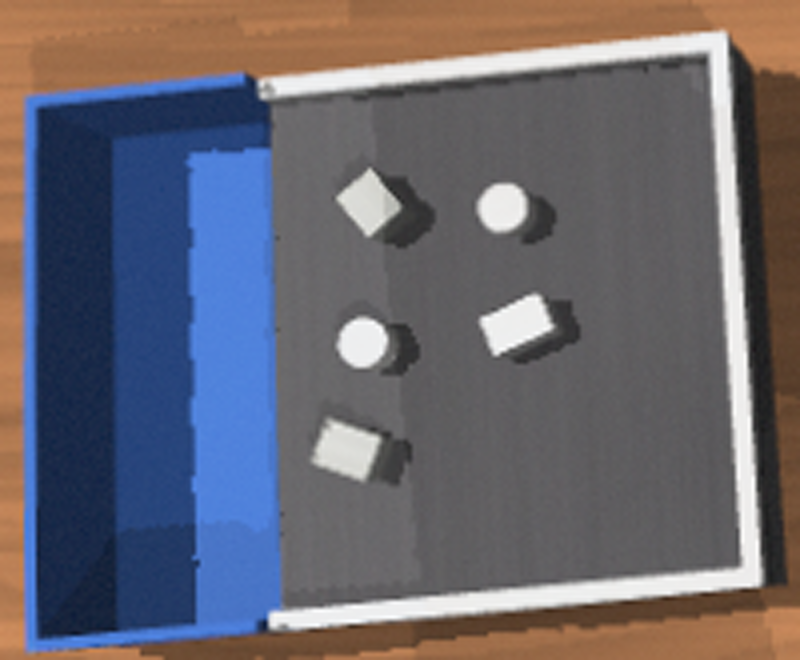

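View pics/c4.png

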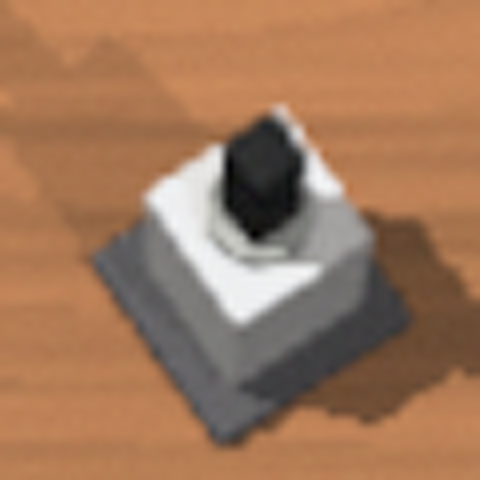

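View pics/c5.png

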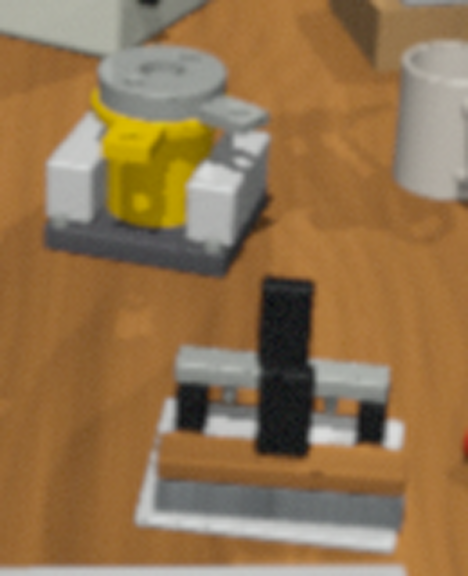

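Run:
```python
from h import *
def T(x0,y0,s,u,v): return (x0+(u+.5)/s-.5,y0+(v+.5)/s-.5)
def p(l,q): print(l,np.round(q,1))
c1=lambda u,v:T(430,210,5,u,v)
c2=lambda u,v:T(280,260,5.5,u,v)
c3=lambda u,v:T(40,195,4,u,v)
c4=lambda u,v:T(310,160,8,u,v)
for l,u,v,z in [('ringc',343,264,111),('h1',273,215,111),('h2',411,320,111),('lug',140,228,92),('ear',221,420,101),('outerL',211,265,111),('outerR',467,265,111),('outT',340,145,111),('outB',340,393,111)]:
    p(l,at('top',c1(u,v),z))
for l,u,v,z in [('sp handle topL',345,237,91),('topR',391,237,91),('botR',383,328,91),('botL',337,328,91),('cross TL',350,108,48),('TR',412,118,48),('BR',377,470,48),('BL',310,463,48),('br hTL',110,235,88),('TR',156,235,88),('BR',153,328,88),('BL',106,328,88),('head TL',106,92,38),('TR',192,94,38),('BR',168,488,38),('BL',85,485,38),('plTL',92,73,6),('TR',440,105,6),('BR',408,507,6),('BL',47,470,6)]: p(l,at('top',c2(u,v),z))
for l,u,v,z in [('rod headc',270,140,111),('blockT',278,103,64),('blockR',375,238,64),('blockB',240,322,64),('blockL',145,197,64)]: p(l,at('top',c4(u,v),z))
for l,u,v,z in [('plate edge top',270,97,50),('edge bot',283,605,50),('TR in curb top',708,52,62),('BR in curb top',742,568,62),('TR out',728,33,62),('BR out',765,582,62),('bin TL',27,97,75),('binBL',28,650,75),('sA',370,197,66),('sB',503,207,66),('sC',362,342,66),('sD',517,322,66),('sE',347,449,66)]: p(l,at('top',c3(u,v),z))
for l,u,v,z in [('bottle',260,165,0),('tape',424,176,12),('nut',282,224,7)]: p(l,at('top',(u,v),z))
# triangulate side: handle tops etc
c5=lambda u,v:T(320,150,3.6,u,v)
def t2(l,a,b):
    q,r=tri([ray('top',a),ray('side',b)]); print('TRI',l,np.round(q,1),np.round(r,1))
t2('ringc',c1(343,264),c5(163,70))
t2('spanner top c',c2(368,240),c5(287,285))
t2('brush top c',c2(133,240),c5(285,370))
t2('cross TL end',c2(350,108),c5(180,348))
```

```text
ringc [ 550.2 -294.9  111. ]
h1 [ 566.9 -273.6  111. ]
h2 [ 531.4 -315.3  111. ]
lug [ 566.8 -235.1   92. ]
ear [ 502.1 -254.1  101. ]
outerL [ 551.2 -252.1  111. ]
outerR [ 548.7 -335.3  111. ]
outT [ 589.3 -297.6  111. ]
outB [ 508.7 -290.2  111. ]
sp handle topL [494.4 -41.9  91. ]
topR [494.  -55.5  91. ]
botR [467.5 -52.2  91. ]
botL [467.8 -38.7  91. ]
cross TL [537.4 -46.3  48. ]
TR [533.8 -65.6  48. ]
BR [425.8 -50.7  48. ]
BL [428.5 -30.3  48. ]
br hTL [497.1  27.7  88. ]
TR [496.7  14.   88. ]
BR [469.4  15.6  88. ]
BL [469.7  29.5  88. ]
head TL [545.8  30.6  38. ]
TR [544.4   3.3  38. ]
BR [421.8  13.8  38. ]
BL [423.4  39.5  38. ]
plTL [556.1  36.7   6. ]
TR [542.3 -77.4   6. ]
BR [413.3 -62.    6. ]
BL [427.8  53.6   6. ]
rod headc [701.  -50.3 111. ]
blockT [724.5 -54.4  64. ]
blockR [692.9 -74.5  64. ]
blockB [674.8 -44.3  64. ]
blockL [703.8 -24.5  64. ]
plate edge top [656.8 372.9  50. ]
edge bot [432.8 355.9  50. ]
TR in curb top [667.9 171.7  62. ]
BR in curb top [444.7 155.   62. ]
TR out [676.3 163.   62. ]
BR out [438.7 145.3  62. ]
bin TL [654.1 472.6  75. ]
binBL [415.8 454.9  75. ]
sA [606.6 318.6  66. ]
sB [600.6 259.6  66. ]
sC [543.4 319.4  66. ]
sD [550.3 252.   66. ]
sE [497.8 324.1  66. ]
bottle [765.7 102.8   0. ]
tape [ 730.2 -205.3   12. ]
nut [647.4  61.5   7. ]
TRI ringc [ 548.3 -294.6  111.2] [1.9 1.9]
TRI spanner top c [486.4 -47.7  96.7] [6.6 6.6]
TRI brush top c [489.4  21.6  87.1] [6.1 6.1]
TRI cross TL end [535.1 -45.9  57.3] [1.3 1.3]
```

```bash
cat >> h.py <<'E'
from scipy.spatial.transform import Rotation as Ro
def pose():
    o=ctrl.get_obs(); R=Ro.from_rotvec(o['orientation']).as_matrix(); 
    return o['ee_pos'],R,np.arctan2(R[1,0],R[0,0]),o
def st():
    p,R,a,o=pose(); print('t %.2f pos'%o['t'],np.round(p,1),'yaw %.1f'%np.degrees(a),'tilt',np.round(R[:2,2],4),'F',np.round(o['ft_force'],1),'M',np.round(o['moment'],2),'w %.1f'%o['width'],'q6 %.2f'%o['qpos'][5])
def plan(target,yawdeg=None,n=None,vmax=0.8,tmax=0.8):
    p,R,a,o=pose(); tgt=np.array(target,float); D=tgt-p
    da=0 if yawdeg is None else (np.radians(yawdeg)-a+np.pi)%(2*np.pi)-np.pi
    if n is None: n=int(max(1,np.ceil(np.linalg.norm(D)/50/vmax),np.ceil(abs(da)/0.1/tmax)))
    print('n',n,'D',np.round(D,1),'da %.1f'%np.degrees(da))
    rows=[]
    for k in range(n):
        Rk=Ro.from_euler('z',da*k/n).as_matrix()@R
        rows.append([np.round(Rk.T@D/n/50,3).tolist(),round(-da/n/0.1,3)])
    for t,u in rows: print('{"travel":%s,"turn":%s},'%(t,u),end='')
    print()
E
python3 - <<'E'
from h import *
st()
i=imaging.camera_info('wrist'); R=cv2.Rodrigues(np.array(i['rvec']))[0]; c=-R.T@np.array(i['tvec']).ravel()
p,Rt,a,o=pose(); print(np.round(Rt.T@(c-p),1), np.round(Rt.T@R.T,3))
plan([430,-52,239],-7.7)
E
```

```text
t 0.15 pos [ 227.5 -581.7  239.1] yaw 21.4 tilt [-0.0004  0.0011] F [-0.6  0.7  0.2] M [0.04 0.05 0.04] w 87.9 q6 -0.02
[  66.3    0.8 -144.9] [[-0.    -0.97  -0.244]
 [ 1.    -0.    -0.   ]
 [ 0.    -0.244  0.97 ]]
n 15 D [ 2.025e+02  5.297e+02 -1.000e-01] da -29.1
{"travel":[0.509, -0.559, 0.001],"turn":0.338},{"travel":[0.489, -0.576, 0.001],"turn":0.338},{"travel":[0.47, -0.592, 0.001],"turn":0.338},{"travel":[0.449, -0.608, 0.001],"turn":0.338},{"travel":[0.429, -0.623, 0.001],"turn":0.338},{"travel":[0.407, -0.637, 0.001],"turn":0.338},{"travel":[0.386, -0.65, 0.001],"turn":0.338},{"travel":[0.363, -0.663, 0.001],"turn":0.338},{"travel":[0.341, -0.675, 0.001],"turn":0.338},{"travel":[0.318, -0.686, 0.001],"turn":0.338},{"travel":[0.294, -0.696, 0.001],"turn":0.338},{"travel":[0.271, -0.706, 0.001],"turn":0.338},{"travel":[0.247, -0.715, 0.001],"turn":0.338},{"travel":[0.222, -0.723, 0.001],"turn":0.338},{"travel":[0.198, -0.73, 0.001],"turn":0.338},
```

```bash
python3 -m crank '[{"travel":[0.51,-0.56,0],"turn":0.34},{"travel":[0.49,-0.58,0],"turn":0.34},{"travel":[0.47,-0.59,0],"turn":0.34},{"travel":[0.45,-0.61,0],"turn":0.34},{"travel":[0.43,-0.62,0],"turn":0.34},{"travel":[0.41,-0.64,0],"turn":0.34},{"travel":[0.39,-0.65,0],"turn":0.34},{"travel":[0.36,-0.66,0],"turn":0.34},{"travel":[0.34,-0.68,0],"turn":0.34},{"travel":[0.32,-0.69,0],"turn":0.34},{"travel":[0.29,-0.7,0],"turn":0.34},{"travel":[0.27,-0.71,0],"turn":0.34},{"travel":[0.25,-0.72,0],"turn":0.34},{"travel":[0.22,-0.72,0],"turn":0.34},{"travel":[0.2,-0.73,0],"turn":0.34},{"travel":[0,0,0],"turn":0}]' 1
python3 - <<'E'
from h import *
st(); plan([445,-45,239],-7.7)
E
```

```text
t: 1.75
ee_pos: [442.0, -33.4, 237.7]
orientation: [-3.129, 0.256, -0.001]
ft_force: [-0.2, 0.4, -0.2]
width: 87.8
t 1.75 pos [442.  -33.4 237.7] yaw -9.4 tilt [0.0006 0.0018] F [-0.2  0.4 -0.2] M [0.06 0.06 0.08] w 87.8 q6 1.63
n 1 D [  3.  -11.6   1.3] da 1.7
{"travel":[0.096, 0.219, -0.027],"turn":-0.291},
```

Run:
```python
from h import *
import pickle
i=imaging.camera_info('wrist'); st(); snap('wrist','w1.png'); st(); pickle.dump(i,open('w1.pkl','wb'))
crop('w1.png',60,40,520,390,1.5,'w1c.png')
```

```text
t 1.75 pos [442.  -33.4 237.7] yaw -9.4 tilt [0.0006 0.0018] F [-0.2  0.4 -0.2] M [0.06 0.06 0.08] w 87.8 q6 1.63
t 1.80 pos [441.2 -34.7 237.5] yaw -9.3 tilt [-0.0005  0.0012] F [-0.7 -0.7 -0.6] M [-0.    0.01  0.01] w 87.6 q6 1.63
```

View pics/w1c.png

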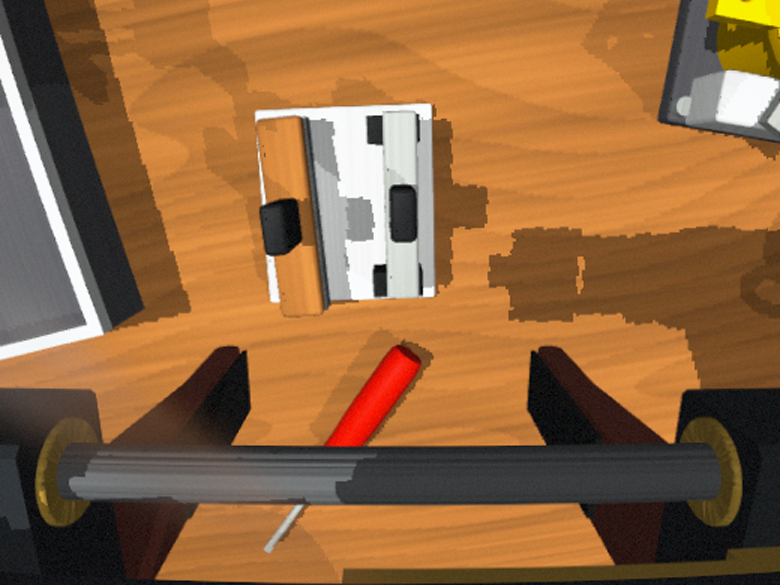

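Run:
```python
from h import *
crop('w1.png',220,100,140,160,4.5,'w1d.png')
im=cv2.imread('pics/w1d.png'); print(im.shape)
```

```text
(720, 630, 3)
```

View pics/w1d.png

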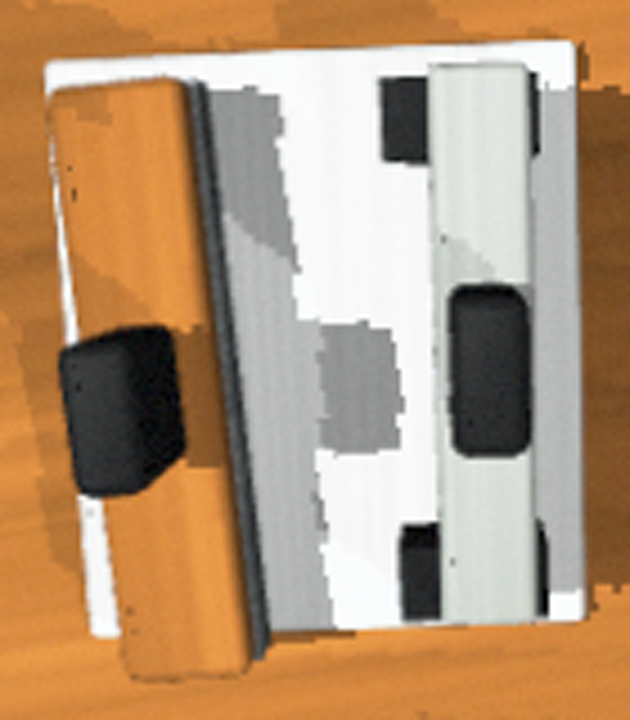

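Run:
```python
from h import *
import pickle
i=pickle.load(open('w1.pkl','rb'))
f=lambda u,v:(220+(u+.5)/4.5-.5,100+(v+.5)/4.5-.5)
c=[at('wrist',f(*q),48,i) for q in [(430,66),(527,66),(534,620),(441,617)]]
h=[at('wrist',f(*q),98,i) for q in [(450,287),(526,286),(532,455),(453,456)]]
b=[at('wrist',f(*q),38,i) for q in [(52,90),(183,80),(246,672),(128,677)]]
p=[at('wrist',f(*q),6,i) for q in [(46,65),(575,43),(585,620),(92,636)]]
for n,x in [('cross',c),('handle',h),('brush',b),('plate',p)]:
    x=np.array(x); m=x.mean(0); d=(x[0]+x[1]-x[2]-x[3]); print(n,np.round(m,1),'yaw %.1f'%np.degrees(np.arctan2(d[1],d[0])),np.round(x[:,:2],1).tolist())
# height check handle top centre
T=lambda u,v:(280+(u+.5)/5.5-.5,260+(v+.5)/5.5-.5)
print(tri([ray('top',T(364,283)),ray('wrist',f(490,371),i)]))
print(tri([ray('top',T(131,282)),ray('wrist',f(100,420),i)]))
print(tri([ray('top',T(363,290)),ray('wrist',f(483,343),i)]))
st(); plan([479,-46,150],-7.7)
```

```text
cross [480.5 -47.5  48. ] yaw -8.2 [[536.1, -46.1], [533.0, -64.5], [424.5, -49.2], [428.3, -30.3]]
handle [481.  -47.8  98. ] yaw -7.5 [[496.1, -43.4], [494.2, -56.0], [465.8, -52.6], [467.8, -39.2]]
brush [483.  21.  38.] yaw -4.8 [[545.1, 28.9], [542.5, 2.7], [420.7, 13.4], [423.7, 38.8]]
plate [483.1 -12.6   6. ] yaw -7.5 [[554.0, 36.0], [539.3, -77.8], [412.2, -61.4], [427.1, 52.8]]
(array([480.63172954, -47.43430282,  91.97746035]), [0.406737902332821, 0.4067379023327896])
(array([483.02984525,  21.7690046 ,  87.63503464]), [0.03130867639108575, 0.031308676391030264])
(array([481.30517504, -48.26626295,  38.70696239]), [0.496114764533182, 0.496114764533188])
t 1.80 pos [441.2 -34.7 237.5] yaw -9.3 tilt [-0.0005  0.0012] F [-0.7 -0.7 -0.6] M [-0.    0.01  0.01] w 87.6 q6 1.63
n 3 D [ 37.8 -11.3 -87.5] da 1.6
{"travel":[0.261, 0.034, 0.583],"turn":-0.095},{"travel":[0.261, 0.037, 0.583],"turn":-0.095},{"travel":[0.261, 0.039, 0.583],"turn":-0.095},
```

```bash
python3 -m crank '[{"travel":[0.27,0.05,0.55],"turn":-0.08},{"travel":[0.27,0.05,0.55],"turn":-0.08},{"travel":[0.23,0.04,0.4],"turn":-0.06},{"travel":[0,0,0],"turn":0},{"travel":[0,0,0],"turn":0}]' -0.1
python3 - <<'E'
from h import *
st(); plan([480.8,-47.6,76],-7.9)
E
```

```text
t: 2.3
ee_pos: [477.6, -51.3, 160.9]
orientation: [-3.134, 0.219, 0.001]
ft_force: [-0.1, -0.3, -0.1]
width: 51.2
t 2.30 pos [477.6 -51.3 160.9] yaw -8.0 tilt [-0.0004  0.0001] F [-0.1 -0.3 -0.1] M [ 0.05 -0.01 -0.02] w 51.2 q6 1.58
n 3 D [  3.2   3.7 -84.9] da 0.1
{"travel":[0.018, -0.027, 0.566],"turn":-0.005},{"travel":[0.018, -0.027, 0.566],"turn":-0.005},{"travel":[0.018, -0.027, 0.566],"turn":-0.005},
```

```bash
python3 -m crank '[{"travel":[0.03,-0.04,0.4],"turn":0},{"travel":[0.02,-0.03,0.4],"turn":0},{"travel":[0,0,0],"turn":0},{"travel":[0,0,0],"turn":0}]'
python3 - <<'E'
from h import *
st(); plan([480.8,-47.6,76],-7.9)
snap('wrist','w2.png')
E
```

```text
t: 2.7
ee_pos: [480.3, -50.2, 124.6]
orientation: [3.133, -0.223, 0.006]
ft_force: [0.1, 0.7, 0.8]
width: 39.4
t 2.70 pos [480.3 -50.2 124.6] yaw -8.1 tilt [ 0.0039 -0.0008] F [0.1 0.7 0.8] M [ 0.03 -0.04 -0.  ] w 39.4 q6 1.58
n 2 D [  0.5   2.6 -48.6] da 0.2
{"travel":[-0.0, -0.026, 0.486],"turn":-0.02},{"travel":[-0.0, -0.026, 0.486],"turn":-0.02},
```

View pics/w2.png

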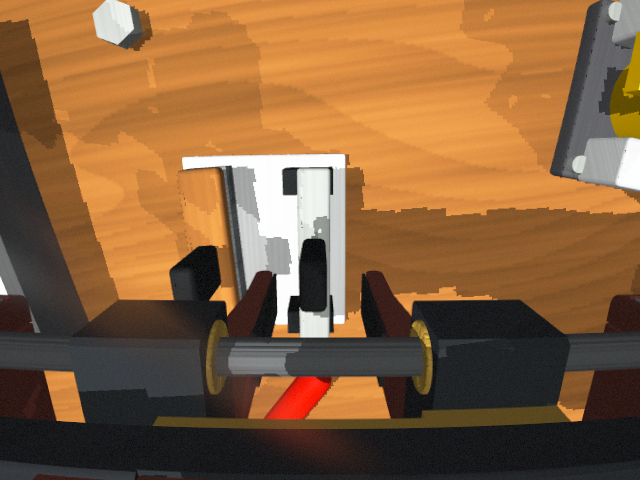

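The wrist view shows the spanner handle at (314,275), just left of the jaw centre at about 320. That agrees with the correction of about 2.5 mm. I'm going down now.

```bash
python3 -m crank '[{"travel":[0,-0.03,0.4],"turn":0},{"travel":[0,-0.02,0.4],"turn":0},{"travel":[0,0,0.1],"turn":0},{"travel":[0,0,0],"turn":0}]'
python3 - <<'E'
from h import *
st(); plan([480.8,-47.6,76],-7.9)
E
```

```text
t: 3.15
ee_pos: [483.9, -48.6, 84.3]
orientation: [3.132, -0.223, 0.021]
ft_force: [0.4, 0.4, 1.3]
width: 39.5
t 3.15 pos [483.9 -48.6  84.3] yaw -8.1 tilt [ 0.0131 -0.0021] F [0.4 0.4 1.3] M [ 0.09 -0.01  0.  ] w 39.5 q6 1.59
n 1 D [-3.1  1.  -8.3] da 0.2
{"travel":[-0.066, -0.011, 0.165],"turn":-0.043},
```

```bash
python3 -m crank '[{"travel":[-0.06,-0.01,0.15],"turn":0},{"travel":[0,0,0],"turn":0},{"travel":[0,0,0],"turn":0}]'
python3 - <<'E'
from h import *
st(); plan([480.8,-47.6,76],-7.9)
E
```

```text
t: 3.45
ee_pos: [482.1, -47.9, 78.6]
orientation: [3.132, -0.223, 0.026]
ft_force: [0.1, -0.3, 0.4]
width: 39.2
t 3.45 pos [482.1 -47.9  78.6] yaw -8.2 tilt [ 0.0163 -0.0025] F [ 0.1 -0.3  0.4] M [ 0.    0.04 -0.03] w 39.2 q6 1.59
n 1 D [-1.3  0.3 -2.6] da 0.3
{"travel":[-0.027, -0.002, 0.051],"turn":-0.044},
```

```bash
python3 -m crank '[{"travel":[-0.02,0,0.03],"turn":-0.04},{"travel":[0,0,0],"turn":0},{"travel":[0,0,0],"turn":0},{"travel":[0,0,0],"turn":0}]' -1
python3 - <<'E'
from h import *
st()
E
```

```text
t: 3.85
ee_pos: [481.5, -47.8, 77.8]
orientation: [3.133, -0.216, 0.028]
ft_force: [0.3, -0.5, -1.6]
width: 13.3
t 3.85 pos [481.5 -47.8  77.8] yaw -7.9 tilt [ 0.0176 -0.0026] F [ 0.3 -0.5 -1.6] M [0.03 0.01 0.  ] w 13.3 q6 1.59
```

```bash
python3 -m crank '[{"travel":[0,0,-0.2],"turn":0},{"travel":[0,0,-0.4],"turn":0},{"travel":[0,0,-0.5],"turn":0},{"travel":[0,0,-0.5],"turn":0},{"travel":[0,0,-0.4],"turn":0},{"travel":[0,0,-0.2],"turn":0},{"travel":[0,0,0],"turn":0},{"travel":[0,0,0],"turn":0}]'
python3 - <<'E'
from h import *
st(); plan([520,-290,195],20)
E
```

```text
t: 4.65
ee_pos: [477.6, -47.3, 193.4]
orientation: [3.133, -0.216, 0.022]
ft_force: [-0.2, -0.4, -3.0]
width: 13.9
t 4.65 pos [477.6 -47.3 193.4] yaw -7.9 tilt [ 0.0141 -0.0022] F [-0.2 -0.4 -3. ] M [ 0.08  0.03 -0.  ] w 13.9 q6 1.59
n 7 D [  42.4 -242.7    1.6] da 27.9
{"travel":[0.215, 0.67, -0.001],"turn":-0.696},{"travel":[0.168, 0.684, -0.002],"turn":-0.696},{"travel":[0.12, 0.694, -0.003],"turn":-0.696},{"travel":[0.072, 0.7, -0.003],"turn":-0.696},{"travel":[0.023, 0.704, -0.004],"turn":-0.696},{"travel":[-0.026, 0.704, -0.005],"turn":-0.696},{"travel":[-0.075, 0.7, -0.006],"turn":-0.696},
```

Run:
```python
from h import *
print(at('top',(555,385),90)); plan([492,-364,200],49.6,n=11)
```

```text
[ 353.30252336 -376.54653474   90.        ]
n 11 D [  14.4 -316.7    6.6] da 57.5
{"travel":[0.105, 0.567, -0.01],"turn":-0.912},{"travel":[0.053, 0.574, -0.011],"turn":-0.912},{"travel":[0.001, 0.576, -0.012],"turn":-0.912},{"travel":[-0.052, 0.574, -0.013],"turn":-0.912},{"travel":[-0.104, 0.567, -0.013],"turn":-0.912},{"travel":[-0.155, 0.555, -0.014],"turn":-0.912},{"travel":[-0.205, 0.539, -0.015],"turn":-0.912},{"travel":[-0.253, 0.518, -0.016],"turn":-0.912},{"travel":[-0.299, 0.493, -0.016],"turn":-0.912},{"travel":[-0.343, 0.463, -0.017],"turn":-0.912},{"travel":[-0.384, 0.43, -0.017],"turn":-0.912},
```

```bash
python3 -m crank '[{"travel":[0.1,0.56,-0.01],"turn":-0.9},{"travel":[0.05,0.57,-0.01],"turn":-0.9},{"travel":[0,0.57,-0.01],"turn":-0.9},{"travel":[-0.05,0.57,-0.01],"turn":-0.9},{"travel":[-0.1,0.56,-0.01],"turn":-0.9},{"travel":[-0.15,0.55,-0.01],"turn":-0.9},{"travel":[-0.2,0.53,-0.01],"turn":-0.9},{"travel":[-0.25,0.51,-0.01],"turn":-0.9},{"travel":[-0.3,0.49,-0.01],"turn":-0.9},{"travel":[-0.34,0.4,-0.01],"turn":-0.9},{"travel":[-0.3,0.3,-0.01],"turn":-0.6},{"travel":[0,0,0],"turn":0},{"travel":[0,0,0],"turn":0}]'
python3 - <<'E'
from h import *
import pickle
st(); i=imaging.camera_info('wrist'); snap('wrist','w3.png'); st(); pickle.dump(i,open('w3.pkl','wb'))
E
```

```text
t: 5.95
ee_pos: [483.5, -358.3, 179.4]
orientation: [-2.839, -1.306, 0.009]
ft_force: [0.0, -0.0, -1.4]
width: 13.8
t 5.95 pos [ 483.5 -358.3  179.4] yaw 49.4 tilt [-0.0124  0.0125] F [ 0.  -0.  -1.4] M [-0.01 -0.03 -0.04] w 13.8 q6 0.05
t 6.00 pos [ 483.5 -358.1  179.5] yaw 49.5 tilt [-0.0125  0.0123] F [-0.1 -0.8 -2.9] M [-0.01 -0.05 -0.03] w 13.9 q6 0.05
```

View pics/w3.png

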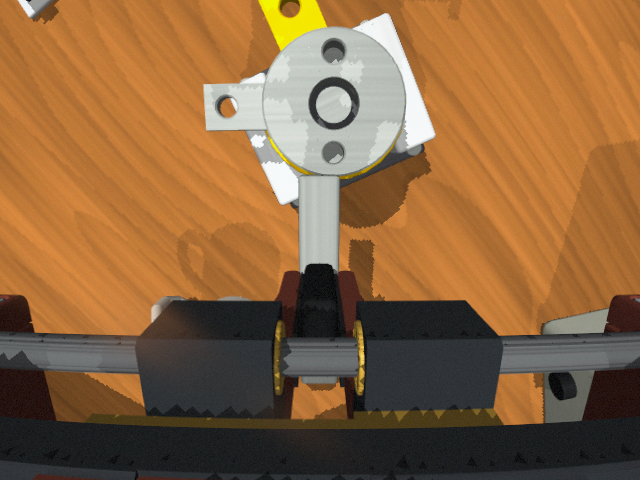

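Run:
```python
from h import *
crop('w3.png',190,0,240,190,3.3,'w3c.png')
crop('w3.png',270,160,100,150,4,'w3d.png')
```

```text
(no output)
```

View pics/w3c.png

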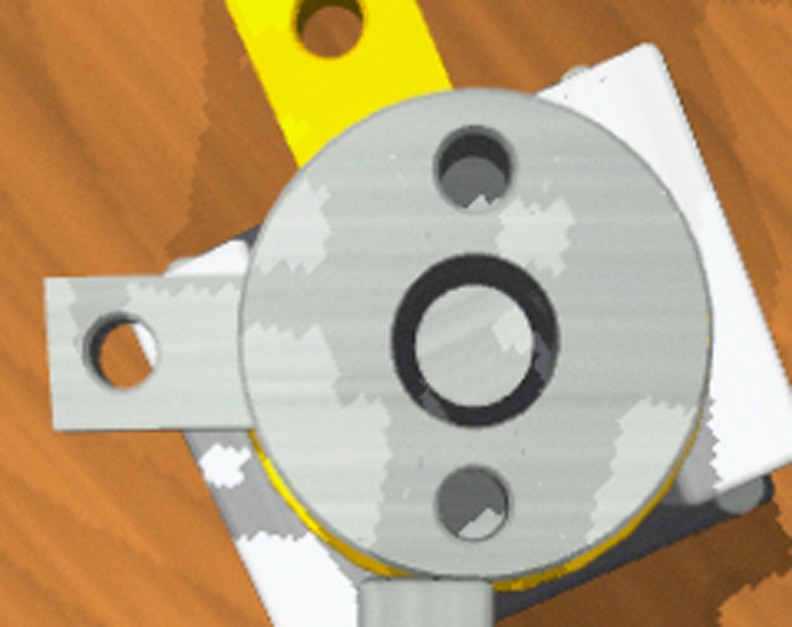

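View pics/w3d.png

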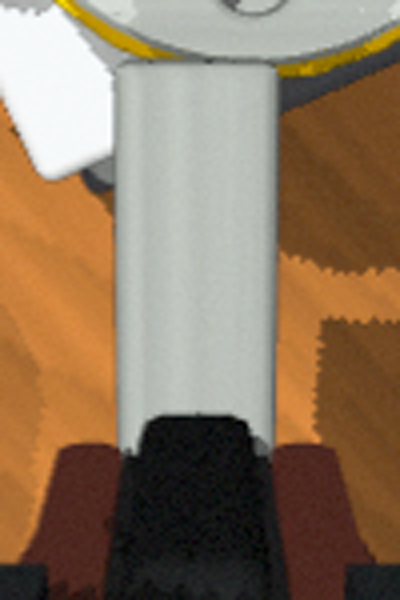

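Run:
```python
from h import *
import pickle
i=pickle.load(open('w3.pkl','rb')); p,R,a,o=pose()
f=lambda u,v:(190+(u+.5)/3.3-.5,0+(v+.5)/3.3-.5)
g=lambda u,v:(270+(u+.5)/4-.5,160+(v+.5)/4-.5)
tl=lambda q: np.round(R.T@(q-p),1)
H=[]
for n,u,v,z in [('ha',474,168,111),('hb',472,502,111),('ctr',475,341,111),('ear',121,351,101),('lug',329,15,92),('oL',239,340,111),('oR',712,340,111),('oT',478,88,111),('oB',475,578,111)]:
    q=at('wrist',f(u,v),z,i); H.append(q); print(n,np.round(q,1),tl(q))
d=H[0]-H[1]; print('hole line yaw',np.degrees(np.arctan2(d[1],d[0])),np.linalg.norm(d),'mid',(H[0]+H[1])/2)
for dz in (-30,):
  for uv in [(117,65),(277,65),(119,420),(274,420)]:
    q=at('wrist',g(*uv),p[2]+dz,i); print(np.round(q,1),tl(q))
```

```text
ha [ 565.2 -274.1  111. ] [116.8   8.6  68.5]
hb [ 530.4 -314.7  111. ] [63.4  8.6 68.4]
ctr [ 547.8 -294.9  111. ] [89.7  9.  68.4]
ear [ 500.7 -254.7  101. ] [ 89.7 -52.8  79.5]
lug [ 565.8 -234.9   92. ] [147.1 -16.   87.9]
oL [ 518.1 -269.1  111. ] [ 90.1 -30.4  69.1]
oR [ 577.9 -320.3  111. ] [90.  48.4 67.7]
oT [ 573.6 -265.1  111. ] [129.1   9.2  68.5]
oB [ 522.5 -324.9  111. ] [50.5  9.2 68.4]
hole line yaw 49.45460209289915 53.45544131327998 mid [ 547.78484784 -294.39379345  111.        ]
[ 511.  -312.1  149.5] [52.8 -8.5 30.2]
[ 525.2 -324.2  149.5] [52.8 10.2 29.9]
[ 482.4 -344.9  149.5] [ 9.3 -8.8 30.2]
[ 497.1 -357.3  149.5] [ 9.4 10.3 29.8]
```

Run:
```python
from h import *
p,R,a,o=pose(); t=p+R@np.array([93.5,7.8,0]); t[2]=184; print(t); plan(t,49.45,n=4)
```

```text
[ 550.20420838 -292.11823011  184.        ]
n 4 D [66.7 66.   4.5] da -0.0
{"travel":[0.468, 0.039, -0.023],"turn":0.0},{"travel":[0.468, 0.039, -0.023],"turn":0.0},{"travel":[0.468, 0.039, -0.023],"turn":0.0},{"travel":[0.468, 0.039, -0.023],"turn":0.0},
```

```bash
python3 -m crank '[{"travel":[0.3,0.03,-0.03],"turn":0},{"travel":[0.4,0.04,-0.03],"turn":0},{"travel":[0.4,0.04,-0.03],"turn":0},{"travel":[0.3,0.03,-0.03],"turn":0},{"travel":[0.15,0.02,-0.02],"turn":0},{"travel":[0,0,0],"turn":0},{"travel":[0,0,0],"turn":0}]'
python3 - <<'E'
from h import *
st(); plan([550.2,-292.1,184],49.45)
snap('wrist','w4.png');snap('side','s4.png');snap('top','t4.png')
crop('side0.png',320,140,90,90,4,'s0c.png')
crop('s4.png',300,90,130,130,5,'s4c.png');crop('t4.png',430,210,130,110,5,'t4c.png')
E
```

```text
t: 6.7
ee_pos: [544.1, -293.7, 186.0]
orientation: [-2.834, -1.308, 0.011]
ft_force: [-0.3, -0.1, -1.7]
width: 14.0
t 6.70 pos [ 544.1 -293.7  186. ] yaw 49.6 tilt [-0.0149  0.0152] F [-0.3 -0.1 -1.7] M [-0.01 -0.01  0.04] w 14.0 q6 0.19
n 1 D [ 6.1  1.6 -2. ] da -0.1
{"travel":[0.104, 0.074, 0.038],"turn":0.018},
```

View pics/w4.png

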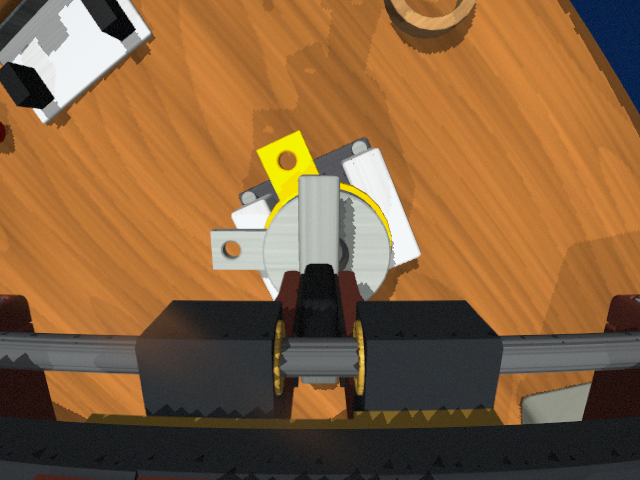

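View pics/s4c.png

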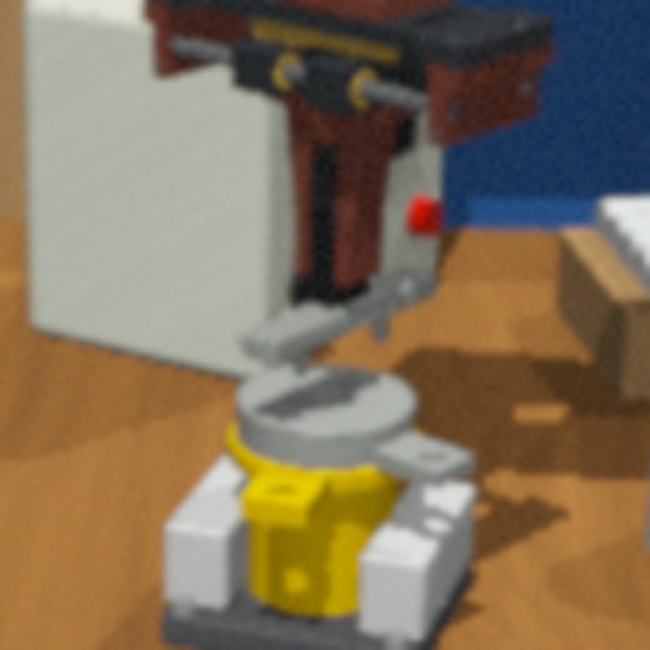

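View pics/t4c.png

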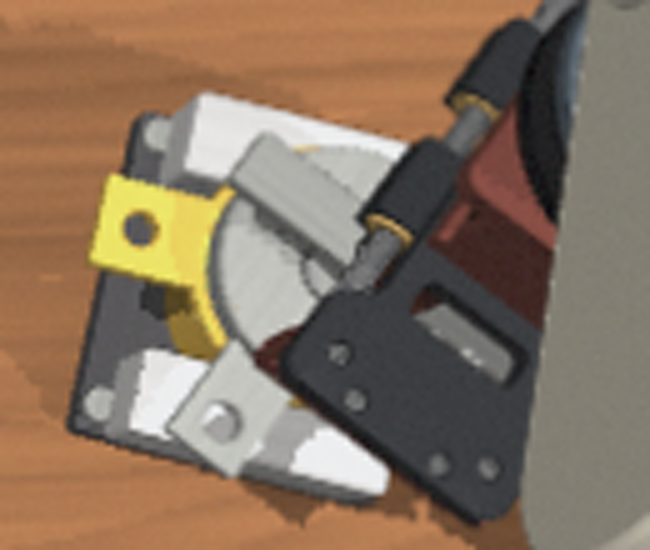

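Run:
```python
from h import *
p,R,a,o=pose(); tl=lambda q: np.round(R.T@(q-p),1)
T=lambda u,v:(430+(u+.5)/5-.5,210+(v+.5)/5-.5)
A=at('top',T(233,170),156);B=at('top',T(268,132),156); print('top end',tl(A),tl(B), 'ringc',tl(np.array([550.2,-294.9,111])))
f=lambda uv:(np.round((np.array(uv)-[300,90]+.5)*5-.5,0)).tolist()
for l,x in [('pin+',26),('pin-',-28),('pin+ mid',27)]:
    print(l,f(proj('side',p+R@np.array([x-1,0.5,57.]))),f(proj('side',p+R@np.array([x-1,0.5,44.]))))
print(f(proj('side',p+R@np.array([54.,10,30]))),f(proj('side',p+R@np.array([54.,-10,30]))))
print(f(proj('side',p+R@np.array([54.,10,42]))),f(proj('side',p+R@np.array([54.,-10,42]))))
im=cv2.imread('pics/s4.png'); cv2.imwrite('pics/s4d.png',cv2.resize(im[140:185,340:400],None,fx=12,fy=12,interpolation=cv2.INTER_CUBIC))
im=cv2.imread('pics/side0.png'); cv2.imwrite('pics/s0d.png',cv2.resize(im[155:200,335:395],None,fx=12,fy=12,interpolation=cv2.INTER_CUBIC))
```

```text
top end [55.  -6.2 30.2] [53.5 10.3 29.8] ringc [ 3.8  6.9 74.8]
pin+ [298.0, 376.0] [298.0, 348.0]
pin- [377.0, 343.0] [378.0, 316.0]
pin+ mid [296.0, 376.0] [297.0, 349.0]
[237.0, 330.0] [272.0, 341.0]
[237.0, 356.0] [272.0, 367.0]
```

View pics/s4d.png

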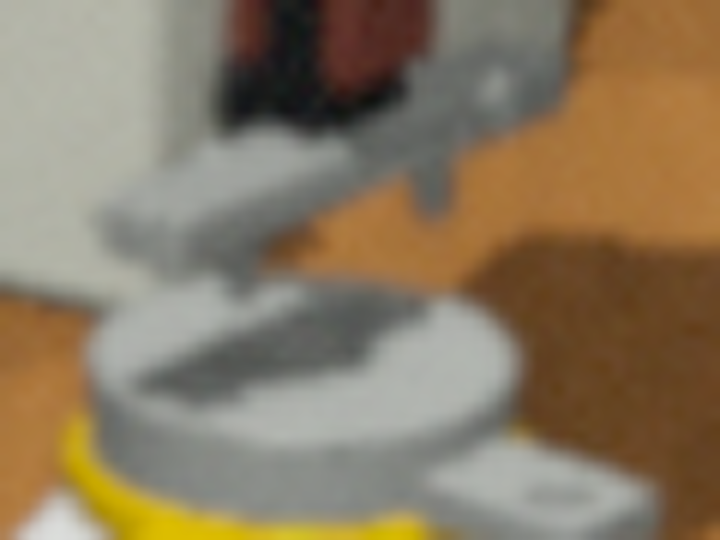

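View pics/s0d.png

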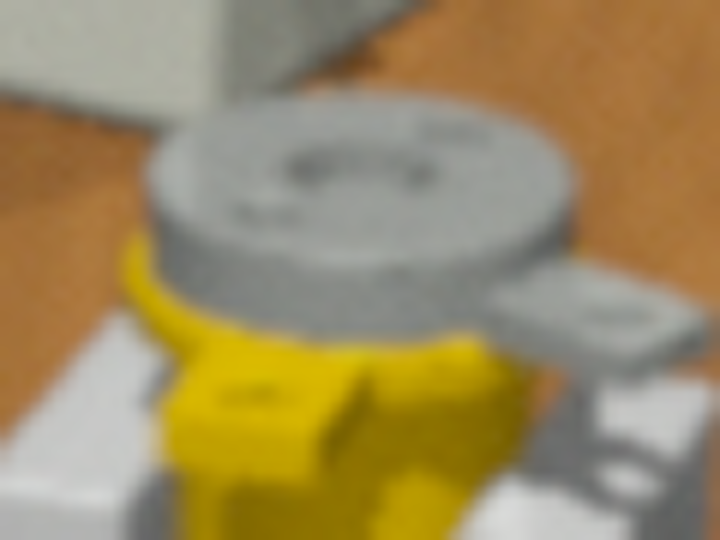

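Run:
```python
from h import *
for q in [(565.2,-274.1,111),(530.4,-314.7,111),(566.9,-273.6,111),(531.4,-315.3,111),(500.7,-254.7,101)]: print(np.round(proj('side',q),2))
J=(proj('side',(556,-295,111))-proj('side',(546,-295,111)))/10, (proj('side',(546,-285,111))-proj('side',(546,-295,111)))/10
print(J)
f=lambda u,v:(335+(u+.5)/12-.5,155+(v+.5)/12-.5)
for uv in [(262,213),(455,130),(360,170),(622,313)]: print(np.round(f(*uv),2), at('side',f(*uv),111 if uv[0]!=622 else 101).round(1))
```

```text
[356.36 172.39]
[372.06 165.77]
[355.59 172.46]
[371.62 165.66]
[385.6  180.84]
(array([-0.44603651, -0.01091083]), array([-0.00341557,  0.17341938]))
[356.38 172.29] [ 565.2 -274.7  111. ]
[372.46 165.38] [ 529.5 -317.1  111. ]
[364.54 168.71] [ 547.3 -296.3  111. ]
[386.38 180.62] [ 499. -256.  101.]
```

```bash
python3 -m crank '[{"travel":[0.1,0.07,0.06],"turn":0},{"travel":[0,0,0.08],"turn":0},{"travel":[0,0,0.06],"turn":0},{"travel":[0,0,0],"turn":0},{"travel":[0,0,0],"turn":0}]'
python3 - <<'E'
from h import *
st(); plan([550.1,-292.3,171],49.5)
E
```

```text
t: 7.35
ee_pos: [548.5, -294.2, 174.4]
orientation: [-2.836, -1.302, 0.012]
ft_force: [-0.7, -0.7, -2.0]
width: 13.9
t 7.35 pos [ 548.5 -294.2  174.4] yaw 49.3 tilt [-0.0158  0.0157] F [-0.7 -0.7 -2. ] M [-0.03 -0.05  0.03] w 13.9 q6 0.19
n 1 D [ 1.6  1.9 -3.4] da 0.2
{"travel":[0.05, 0.001, 0.068],"turn":-0.034},
```

```bash
python3 -m crank '[{"travel":[0.06,0,0.04],"turn":-0.03},{"travel":[0.01,0,0.02],"turn":0},{"travel":[0,0,0],"turn":0}]'
python3 - <<'E'
from h import *
st(); plan([550.1,-292.3,171],49.5)
E
```

```text
t: 7.65
ee_pos: [550.8, -291.4, 171.2]
orientation: [-2.834, -1.306, 0.012]
ft_force: [0.1, -1.0, -2.1]
width: 13.9
t 7.65 pos [ 550.8 -291.4  171.2] yaw 49.5 tilt [-0.0158  0.0157] F [ 0.1 -1.  -2.1] M [-0.01 -0.04  0.02] w 13.9 q6 0.19
n 1 D [-0.7 -0.9 -0.2] da 0.0
{"travel":[-0.023, 0.001, 0.003],"turn":-0.004},
```

Good. I'll look from the side once with the tips about 3 mm above the face, then insert.

```bash
python3 -m crank '[{"travel":[-0.02,0,0.04],"turn":0},{"travel":[0,0,0],"turn":0}]'
python3 - <<'E'
from h import *
st(); snap('side','s5.png')
im=cv2.imread('pics/s5.png'); cv2.imwrite('pics/s5d.png',cv2.resize(im[145:200,335:395],None,fx=10,fy=10,interpolation=cv2.INTER_CUBIC))
E
```

```text
t: 7.85
ee_pos: [550.2, -292.0, 169.1]
orientation: [-2.834, -1.307, 0.012]
ft_force: [0.0, -0.2, -1.2]
width: 13.9
t 7.85 pos [ 550.2 -292.   169.1] yaw 49.5 tilt [-0.0158  0.0156] F [ 0.  -0.2 -1.2] M [-0.02 -0.04  0.01] w 13.9 q6 0.19
```

View pics/s5d.png

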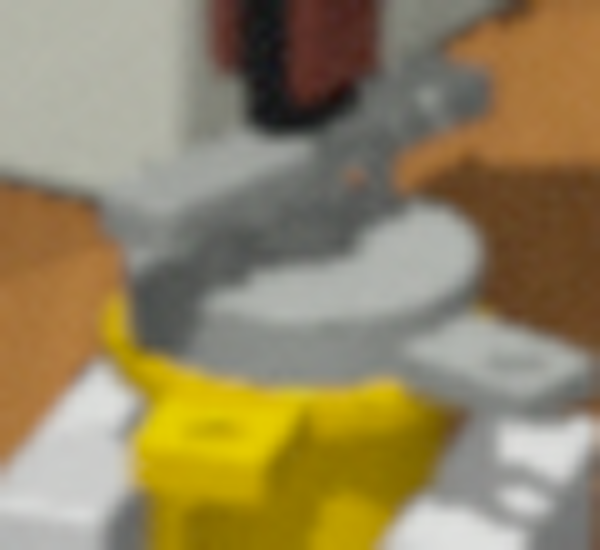

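```bash
python3 -m crank '[{"travel":[0,0,0.05],"turn":0},{"travel":[0,0,0.05],"turn":0},{"travel":[0,0,0],"turn":0}]'
python3 - <<'E'
from h import *
st()
E
```

```text
t: 8.2
ee_pos: [550.3, -292.1, 164.0]
orientation: [-2.835, -1.306, 0.012]
ft_force: [0.3, -0.4, -1.6]
width: 13.7
t 8.20 pos [ 550.3 -292.1  164. ] yaw 49.5 tilt [-0.0152  0.0154] F [ 0.3 -0.4 -1.6] M [-0.03 -0.11  0.03] w 13.7 q6 0.19
```

```bash
python3 -m crank '[{"travel":[0,0,0.06],"turn":0},{"travel":[0,0,0.06],"turn":0},{"travel":[0,0,0.05],"turn":0},{"travel":[0,0,0],"turn":0}]'
python3 - <<'E'
from h import *
st()
E
```

```text
t: 8.6
ee_pos: [550.0, -291.9, 154.5]
orientation: [-2.834, -1.306, 0.012]
ft_force: [-0.5, 0.3, -1.4]
width: 13.8
t 8.60 pos [ 550.  -291.9  154.5] yaw 49.5 tilt [-0.0155  0.0155] F [-0.5  0.3 -1.4] M [ 0.05 -0.04 -0.06] w 13.8 q6 0.19
```

```bash
python3 -m crank '[{"travel":[0,0,0],"turn":0},{"travel":[0,0,0],"turn":0},{"travel":[0,0,0],"turn":0},{"travel":[0,0,0],"turn":0.3},{"travel":[0,0,0],"turn":0.4},{"travel":[0,0,0],"turn":0.4},{"travel":[0,0,0],"turn":0.4},{"travel":[0,0,0],"turn":0}]'
python3 - <<'E'
from h import *
st(); snap('wrist','w6.png')
E
```

```text
t: 9.4
ee_pos: [550.7, -292.7, 154.7]
orientation: [-2.933, -1.077, 0.013]
ft_force: [0.3, -0.1, -2.1]
width: 13.7
t 9.40 pos [ 550.7 -292.7  154.7] yaw 40.3 tilt [-0.0139  0.0134] F [ 0.3 -0.1 -2.1] M [-0.03 -0.03  0.2 ] w 13.7 q6 0.35
```

View pics/w6.png

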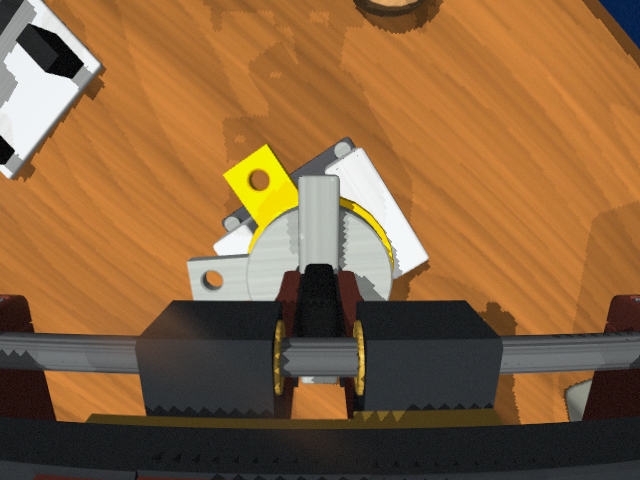

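```bash
python3 -m crank '[{"travel":[0,0,0],"turn":0.5},{"travel":[0,0,0],"turn":0.5},{"travel":[0,0,0],"turn":0.5},{"travel":[0,0,0],"turn":0.5},{"travel":[0,0,0],"turn":0.5},{"travel":[0,0,0],"turn":0.5},{"travel":[0,0,0],"turn":0.5},{"travel":[0,0,0],"turn":0.4},{"travel":[0,0,0],"turn":0}]'
python3 - <<'E'
from h import *
st(); plan([550.3,-293,154.5],-10)
E
```

```text
t: 10.35
ee_pos: [551.2, -293.7, 154.8]
orientation: [-3.092, -0.48, 0.017]
ft_force: [0.5, -0.6, -2.1]
width: 13.8
t 10.35 pos [ 551.2 -293.7  154.8] yaw 17.7 tilt [-0.0125  0.0103] F [ 0.5 -0.6 -2.1] M [ 0.03 -0.05  0.08] w 13.8 q6 0.75
n 7 D [-0.9  0.7 -0.3] da -27.7
{"travel":[-0.002, -0.003, 0.001],"turn":0.69},{"travel":[-0.002, -0.003, 0.001],"turn":0.69},{"travel":[-0.002, -0.003, 0.001],"turn":0.69},{"travel":[-0.002, -0.002, 0.001],"turn":0.69},{"travel":[-0.003, -0.002, 0.001],"turn":0.69},{"travel":[-0.003, -0.002, 0.001],"turn":0.69},{"travel":[-0.003, -0.002, 0.001],"turn":0.69},
```

```bash
python3 -m crank '[{"travel":[0,0,0],"turn":0.5},{"travel":[0,0,0],"turn":0.5},{"travel":[0,0,0],"turn":0.5},{"travel":[0,0,0],"turn":0.5},{"travel":[0,0,0],"turn":0.5},{"travel":[0,0,0],"turn":0.5},{"travel":[0,0,0],"turn":0.5},{"travel":[0,0,0],"turn":0.5},{"travel":[0,0,0],"turn":0.4},{"travel":[0,0,0],"turn":0.3},{"travel":[0,0,0],"turn":0.2},{"travel":[0,0,0],"turn":0}]'
python3 - <<'E'
from h import *
st(); plan([550.3,-293,154.5],-18)
snap('wrist','w7.png')
E
```

```text
t: 11.55
ee_pos: [551.2, -295.1, 154.8]
orientation: [-3.124, 0.281, 0.02]
ft_force: [-0.1, 0.6, -2.8]
width: 13.6
t 11.55 pos [ 551.2 -295.1  154.8] yaw -10.3 tilt [-0.0121  0.0064] F [-0.1  0.6 -2.8] M [-0.04 -0.11  0.21] w 13.6 q6 1.24
n 2 D [-0.9  2.1 -0.3] da -7.7
{"travel":[-0.013, -0.019, 0.003],"turn":0.675},{"travel":[-0.014, -0.018, 0.003],"turn":0.675},
```

View pics/w7.png

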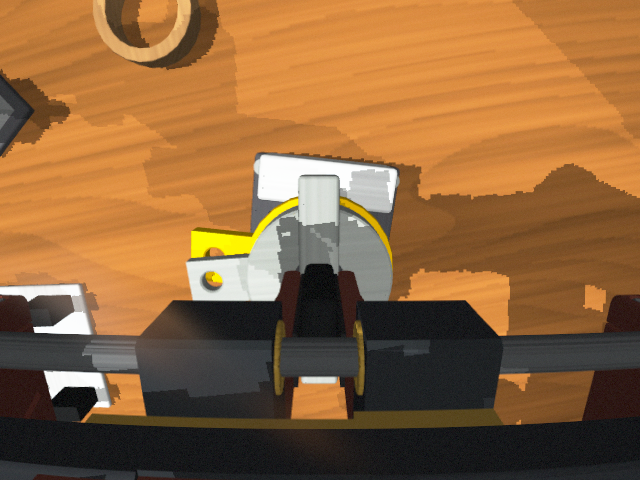

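```bash
python3 -m crank '[{"travel":[0,-0.01,0],"turn":0.4},{"travel":[0,-0.01,0],"turn":0.4},{"travel":[0,0,0],"turn":0.3},{"travel":[0,0,0],"turn":0.2},{"travel":[0,0,0],"turn":0.2}]'
python3 - <<'E'
from h import *
st()
E
```

```text
t: 12.1
ee_pos: [551.2, -295.4, 154.8]
orientation: [-3.098, 0.513, 0.02]
ft_force: [0.2, -1.8, -2.9]
width: 13.6
t 12.10 pos [ 551.2 -295.4  154.8] yaw -18.8 tilt [-0.0126  0.0038] F [ 0.2 -1.8 -2.9] M [-0.13 -0.06  0.29] w 13.6 q6 1.39
```

```bash
python3 -m crank '[{"travel":[0,0,0],"turn":0.3},{"travel":[0,0,0],"turn":0.3},{"travel":[0,0,0],"turn":0.2},{"travel":[0,0,0],"turn":0.2}]'
python3 - <<'E'
from h import *
st();snap('wrist','w8.png')
crop('w8.png',150,140,270,180,3,'w8c.png')
E
```

```text
t: 12.5
ee_pos: [551.3, -295.5, 154.9]
orientation: [-3.069, 0.67, 0.021]
ft_force: [2.7, -0.8, -4.2]
width: 14.6
t 12.50 pos [ 551.3 -295.5  154.9] yaw -24.6 tilt [-0.0127  0.0029] F [ 2.7 -0.8 -4.2] M [-0.06 -0.31  0.8 ] w 14.6 q6 1.49
```

View pics/w8c.png

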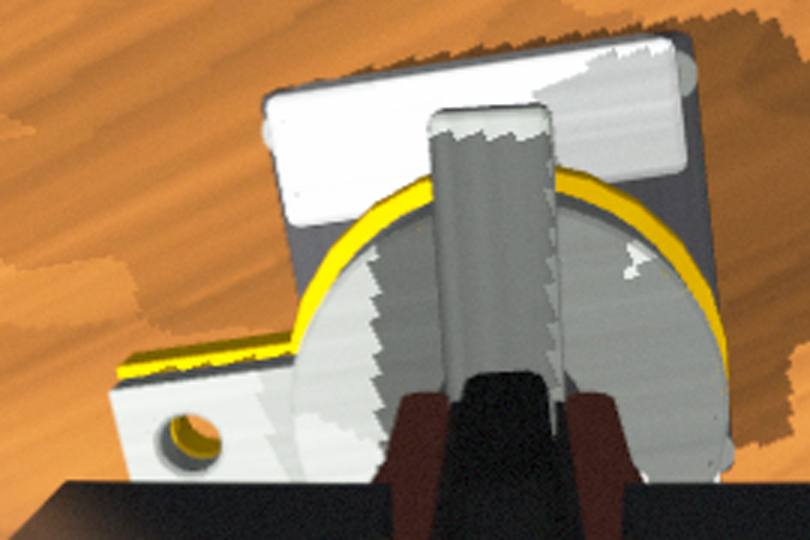

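```bash
python3 -m crank '[{"travel":[0,0,0],"turn":0},{"travel":[0,0,0],"turn":0},{"travel":[0,0,0],"turn":0},{"travel":[0,0,0],"turn":-0.3},{"travel":[0,0,0],"turn":-0.3},{"travel":[0,0,0],"turn":0},{"travel":[0,0,0],"turn":0}]'
python3 - <<'E'
from h import *
st()
E
```

```text
t: 13.25
ee_pos: [551.2, -295.6, 154.9]
orientation: [-3.086, 0.58, 0.02]
ft_force: [0.3, -0.9, -2.8]
width: 13.7
t 13.25 pos [ 551.2 -295.6  154.9] yaw -21.3 tilt [-0.0124  0.0035] F [ 0.3 -0.9 -2.8] M [-0.08 -0.07  0.07] w 13.7 q6 1.43
```

Moment is back to about zero at the stop. I'll lift out.

```bash
python3 -m crank '[{"travel":[0,0,-0.1],"turn":0},{"travel":[0,0,-0.15],"turn":0},{"travel":[0,0,-0.2],"turn":0},{"travel":[0,0,-0.3],"turn":0},{"travel":[0,0,-0.3],"turn":0},{"travel":[0,0,-0.2],"turn":0},{"travel":[0,0,0],"turn":0}]'
python3 - <<'E'
from h import *
st()
plan([440,-55,200],-7.9)
import pickle
i=imaging.camera_info('wrist');snap('wrist','w9.png'); pickle.dump(i,open('w9.pkl','wb')); snap('top','t9.png')
E
```

```text
t: 13.95
ee_pos: [552.8, -295.8, 225.1]
orientation: [-3.085, 0.585, 0.016]
ft_force: [0.5, -0.2, -2.0]
width: 13.2
t 13.95 pos [ 552.8 -295.8  225.1] yaw -21.5 tilt [-0.0097  0.0034] F [ 0.5 -0.2 -2. ] M [ 0.02 -0.01  0.05] w 13.2 q6 1.44
n 7 D [-112.8  240.8  -25.1] da 13.6
{"travel":[-0.551, -0.522, 0.077],"turn":-0.339},{"travel":[-0.533, -0.541, 0.077],"turn":-0.339},{"travel":[-0.514, -0.559, 0.077],"turn":-0.339},{"travel":[-0.495, -0.576, 0.077],"turn":-0.339},{"travel":[-0.475, -0.592, 0.076],"turn":-0.339},{"travel":[-0.455, -0.608, 0.076],"turn":-0.339},{"travel":[-0.434, -0.623, 0.076],"turn":-0.339},
```

View pics/w9.png

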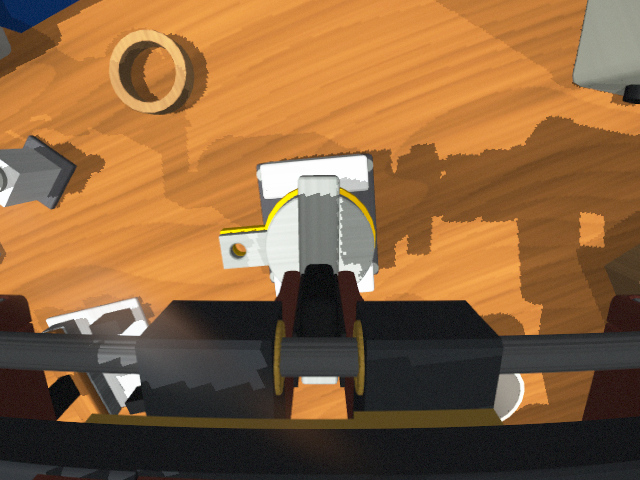

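Run:
```python
from h import *
plan([481.5,-47.8,180],-7.9)
```

```text
n 7 D [-70.5 247.6 -43.3] da 13.6
{"travel":[-0.445, -0.585, 0.129],"turn":-0.339},{"travel":[-0.425, -0.599, 0.129],"turn":-0.339},{"travel":[-0.404, -0.614, 0.129],"turn":-0.339},{"travel":[-0.383, -0.627, 0.129],"turn":-0.339},{"travel":[-0.362, -0.64, 0.128],"turn":-0.339},{"travel":[-0.34, -0.652, 0.128],"turn":-0.339},{"travel":[-0.318, -0.663, 0.128],"turn":-0.339},
```

```bash
python3 -m crank '[{"travel":[-0.43,-0.58,0],"turn":-0.34},{"travel":[-0.41,-0.6,0.1],"turn":-0.34},{"travel":[-0.4,-0.61,0.1],"turn":-0.34},{"travel":[-0.38,-0.62,0.1],"turn":-0.34},{"travel":[-0.36,-0.63,0.1],"turn":-0.34},{"travel":[-0.3,-0.6,0.1],"turn":-0.34},{"travel":[-0.2,-0.4,0.1],"turn":-0.2},{"travel":[0,0,0],"turn":0},{"travel":[0,0,0],"turn":0}]'
python3 - <<'E'
from h import *
st()
plan([481.5,-47.8,150],-7.9)
snap('wrist','w10.png')
E
```

```text
t: 14.95
ee_pos: [481.2, -59.1, 188.7]
orientation: [-3.129, 0.226, 0.032]
ft_force: [-0.4, 0.3, -1.9]
width: 13.7
t 14.95 pos [481.2 -59.1 188.7] yaw -8.3 tilt [-0.0203  0.0059] F [-0.4  0.3 -1.9] M [ 0.05 -0.01 -0.08] w 13.7 q6 1.56
n 2 D [  0.3  11.3 -38.7] da 0.4
{"travel":[-0.005, -0.112, 0.388],"turn":-0.031},{"travel":[-0.004, -0.112, 0.388],"turn":-0.031},
```

View pics/w10.png

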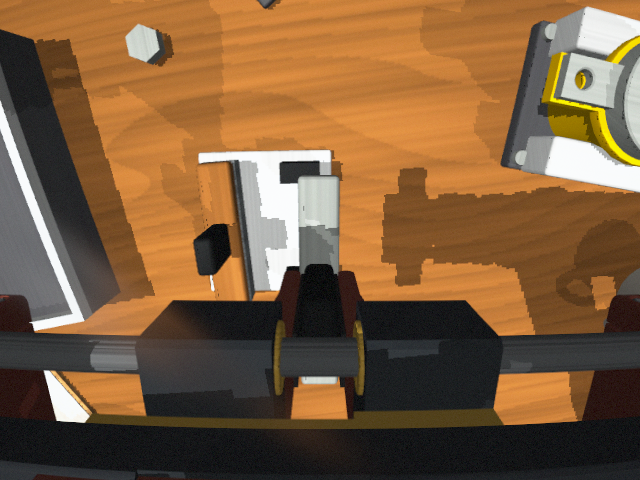

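```bash
python3 -m crank '[{"travel":[0,-0.12,0.35],"turn":-0.03},{"travel":[0,-0.1,0.35],"turn":-0.03},{"travel":[0,0,0.3],"turn":0},{"travel":[0,0,0.2],"turn":0},{"travel":[0,0,0],"turn":0}]'
python3 - <<'E'
from h import *
st()
plan([481.5,-47.8,80],-7.9)
E
```

```text
t: 15.5
ee_pos: [485.6, -53.2, 127.9]
orientation: [-3.13, 0.229, 0.024]
ft_force: [-1.1, 0.4, -2.0]
width: 13.8
t 15.50 pos [485.6 -53.2 127.9] yaw -8.4 tilt [-0.0152  0.0047] F [-1.1  0.4 -2. ] M [ 0.03 -0.03  0.01] w 13.8 q6 1.58
n 2 D [ -4.1   5.4 -47.9] da 0.5
{"travel":[-0.041, -0.046, 0.479],"turn":-0.04},{"travel":[-0.041, -0.046, 0.479],"turn":-0.04},
```

```bash
python3 -m crank '[{"travel":[-0.07,-0.07,0.1],"turn":-0.05},{"travel":[-0.05,-0.05,0.25],"turn":-0.04},{"travel":[-0.02,-0.01,0.25],"turn":0},{"travel":[-0.01,0,0.1],"turn":0},{"travel":[0,0,0],"turn":0},{"travel":[0,0,0],"turn":0}]'
python3 - <<'E'
from h import *
st()
plan([481.5,-47.8,79],-7.9)
E
```

```text
t: 16.1
ee_pos: [480.4, -46.7, 93.0]
orientation: [-3.131, 0.218, 0.018]
ft_force: [0.3, -0.2, -2.1]
width: 14.0
t 16.10 pos [480.4 -46.7  93. ] yaw -8.0 tilt [-0.0113  0.0041] F [ 0.3 -0.2 -2.1] M [ 0.05 -0.    0.02] w 14.0 q6 1.58
n 1 D [  1.1  -1.1 -14. ] da 0.1
{"travel":[0.029, 0.019, 0.28],"turn":-0.011},
```

```bash
python3 -m crank '[{"travel":[0,0.02,0.1],"turn":0},{"travel":[0,0,0.1],"turn":0},{"travel":[0,0,0.03],"turn":0},{"travel":[0,0,0],"turn":0}]'
python3 - <<'E'
from h import *
st()
E
```

```text
t: 16.5
ee_pos: [481.0, -48.0, 81.5]
orientation: [-3.131, 0.218, 0.015]
ft_force: [0.4, 0.0, -2.4]
width: 13.9
t 16.50 pos [481.  -48.   81.5] yaw -8.0 tilt [-0.0092  0.0038] F [ 0.4  0.  -2.4] M [ 0.03 -0.02 -0.04] w 13.9 q6 1.58
```

```bash
python3 -m crank '[{"travel":[0,0,0.05],"turn":0},{"travel":[0,0,0.03],"turn":0},{"travel":[0,0,0],"turn":0}]' 
python3 -m crank '[{"travel":[0,0,0],"turn":0},{"travel":[0,0,0],"turn":0},{"travel":[0,0,0],"turn":0}]' -0.1
python3 - <<'E'
from h import *
st()
E
```

```text
t: 16.8
ee_pos: [480.7, -47.7, 78.1]
orientation: [-3.131, 0.218, 0.015]
ft_force: [-0.1, -0.8, -1.6]
width: 14.0
t: 17.1
ee_pos: [481.4, -47.8, 78.4]
orientation: [-3.131, 0.218, 0.013]
ft_force: [0.5, -0.2, -0.5]
width: 34.3
t 17.10 pos [481.4 -47.8  78.4] yaw -8.0 tilt [-0.0082  0.0039] F [ 0.5 -0.2 -0.5] M [ 0.06  0.02 -0.01] w 34.3 q6 1.58
```

```bash
python3 -m crank '[{"travel":[0,0,-0.3],"turn":0},{"travel":[0,0,-0.5],"turn":0},{"travel":[0,0,-0.6],"turn":0},{"travel":[0,0,-0.6],"turn":0},{"travel":[0,0,-0.4],"turn":0},{"travel":[0,0,0],"turn":0}]'
python3 - <<'E'
from h import *
st()
plan([660,-78,220],34.4,n=10)
snap('wrist','w11.png')
E
```

```text
t: 17.7
ee_pos: [482.1, -48.4, 201.8]
orientation: [-3.131, 0.218, 0.017]
ft_force: [-0.4, 0.2, -0.5]
width: 39.2
t 17.70 pos [482.1 -48.4 201.8] yaw -8.0 tilt [-0.0105  0.0041] F [-0.4  0.2 -0.5] M [-0.02 -0.03 -0.01] w 39.2 q6 1.58
n 10 D [177.9 -29.6  18.2] da 42.4
{"travel":[0.36, 0.009, -0.04],"turn":-0.739},{"travel":[0.358, 0.036, -0.04],"turn":-0.739},{"travel":[0.355, 0.062, -0.04],"turn":-0.739},{"travel":[0.349, 0.088, -0.041],"turn":-0.739},{"travel":[0.342, 0.114, -0.04],"turn":-0.739},{"travel":[0.332, 0.139, -0.04],"turn":-0.739},{"travel":[0.321, 0.163, -0.04],"turn":-0.739},{"travel":[0.308, 0.186, -0.04],"turn":-0.739},{"travel":[0.294, 0.209, -0.04],"turn":-0.739},{"travel":[0.277, 0.23, -0.04],"turn":-0.739},
```

View pics/w11.png

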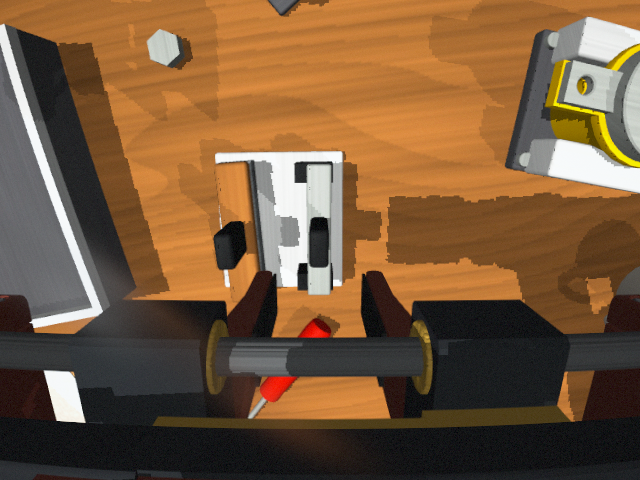

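```bash
python3 -m crank '[{"travel":[0.36,0.01,-0.05],"turn":-0.74},{"travel":[0.36,0.04,-0.05],"turn":-0.74},{"travel":[0.35,0.06,-0.05],"turn":-0.74},{"travel":[0.35,0.09,-0.05],"turn":-0.74},{"travel":[0.34,0.11,-0.05],"turn":-0.74},{"travel":[0.33,0.14,-0.05],"turn":-0.74},{"travel":[0.32,0.16,-0.05],"turn":-0.74},{"travel":[0.3,0.18,-0.05],"turn":-0.74},{"travel":[0.25,0.2,-0.05],"turn":-0.7},{"travel":[0.15,0.1,0],"turn":-0.4},{"travel":[0,0,0],"turn":0},{"travel":[0,0,0],"turn":0}]' 0.2
python3 - <<'E'
from h import *
import pickle
st()
i=imaging.camera_info('wrist'); snap('wrist','w12.png'); pickle.dump(i,open('w12.pkl','wb')); st()
E
```

```text
t: 18.95
ee_pos: [644.1, -73.9, 197.0]
orientation: [-2.986, -0.909, 0.059]
ft_force: [-1.2, -0.1, 0.5]
width: 52.3
t 18.95 pos [644.1 -73.9 197. ] yaw 33.9 tilt [-0.0417  0.0081] F [-1.2 -0.1  0.5] M [-0.04 -0.03  0.04] w 52.3 q6 0.84
t 19.00 pos [643.8 -73.9 197. ] yaw 33.9 tilt [-0.042   0.0082] F [ 0.6  0.  -0.2] M [-0.01 -0.01  0.03] w 52.9 q6 0.84
```

View pics/w12.png

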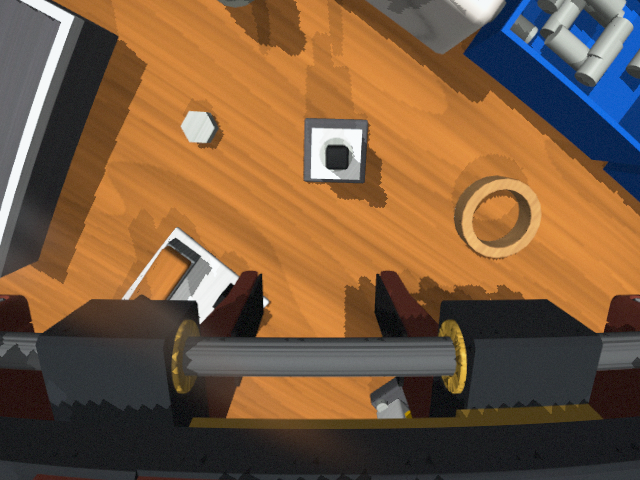

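Run:
```python
from h import *
crop('w12.png',290,105,95,90,6,'w12c.png')
```

```text
(no output)
```

View pics/w12c.png

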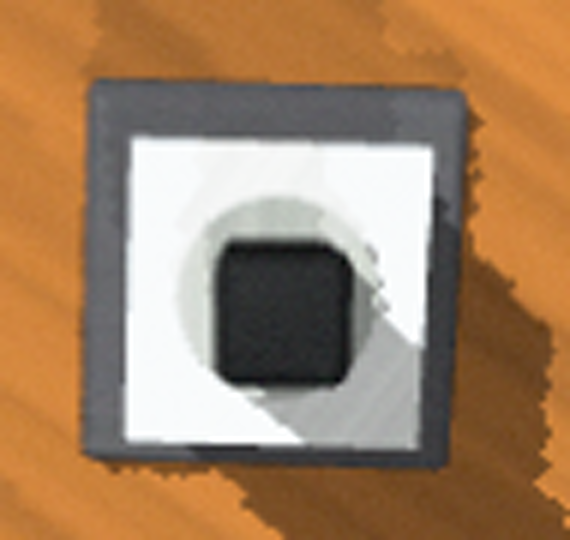

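Run:
```python
from h import *
import pickle
i=pickle.load(open('w12.pkl','rb')); p,R,a,o=pose()
f=lambda u,v:(290+(u+.5)/6-.5,105+(v+.5)/6-.5)
for n,u,v,z in [('head',283,313,111),('collar',278,293,69),('headL',216,313,111),('headR',352,313,111),('b1',130,138,64),('b2',434,147,64),('b3',418,448,64),('b4',126,440,64)]:
    q=at('wrist',f(u,v),z,i); print(n,np.round(q,1),np.round(R.T@(q-p),1))
T=lambda u,v:(310+(u+.5)/8-.5,160+(v+.5)/8-.5)
print(tri([ray('top',T(263,140)),ray('wrist',f(283,313),i)]))
```

```text
head [697.3 -49.1 111. ] [60.8 11.8 83.8]
collar [697.4 -49.2  69. ] [ 62.2  13.2 125.8]
headL [693.6 -43.5 111. ] [60.8  5.  84. ]
headR [701.2 -54.9 111. ] [60.9 18.7 83.6]
b1 [702.5 -24.4  64. ] [ 80.3  -4.5 130.8]
b2 [721.9 -55.1  64. ] [ 79.3  31.8 129.7]
b3 [691.5 -74.3  64. ] [ 43.4  30.8 130.8]
b4 [672.2 -43.9  64. ] [ 44.3  -5.2 131.9]
(array([697.69131708, -48.52719465, 121.44962384]), [0.1439389934267276, 0.14393899342675048])
```

Run:
```python
from h import *
plan([698.5,-49,150],32.6,n=4)
```

```text
n 4 D [ 54.7  24.9 -47. ] da -1.3
{"travel":[0.304, 0.056, 0.224],"turn":0.056},{"travel":[0.304, 0.054, 0.224],"turn":0.056},{"travel":[0.304, 0.052, 0.224],"turn":0.056},{"travel":[0.304, 0.051, 0.224],"turn":0.056},
```

```bash
python3 -m crank '[{"travel":[0.3,0.05,0.15],"turn":0.06},{"travel":[0.3,0.05,0.2],"turn":0.06},{"travel":[0.3,0.05,0.2],"turn":0.06},{"travel":[0.25,0.05,0.2],"turn":0.05},{"travel":[0,0,0],"turn":0},{"travel":[0,0,0],"turn":0}]' -0.3
python3 - <<'E'
from h import *
st(); plan([698.5,-49,130],32.6)
E
```

```text
t: 19.6
ee_pos: [698.8, -47.1, 151.8]
orientation: [-2.997, -0.869, 0.062]
ft_force: [0.2, 0.2, -0.6]
width: 31.4
t 19.60 pos [698.8 -47.1 151.8] yaw 32.4 tilt [-0.0442  0.0086] F [ 0.2  0.2 -0.6] M [-0.04 -0.02 -0.04] w 31.4 q6 0.92
n 1 D [ -0.3  -1.9 -21.8] da 0.2
{"travel":[-0.011, 0.042, 0.436],"turn":-0.042},
```

```bash
python3 -m crank '[{"travel":[0,0.04,0.15],"turn":-0.02},{"travel":[0,0,0.2],"turn":0},{"travel":[0,0,0.2],"turn":0},{"travel":[0,0,0.15],"turn":0},{"travel":[0,0,0.1],"turn":0},{"travel":[0,0,0],"turn":0}]'
python3 - <<'E'
from h import *
st(); plan([698.5,-49,96],32.6)
snap('wrist','w13.png')
E
```

```text
t: 20.2
ee_pos: [696.6, -49.4, 108.7]
orientation: [-2.996, -0.87, 0.064]
ft_force: [0.6, 0.4, -0.2]
width: 30.8
t 20.20 pos [696.6 -49.4 108.7] yaw 32.4 tilt [-0.045   0.0085] F [ 0.6  0.4 -0.2] M [-0.01  0.    0.05] w 30.8 q6 0.91
n 1 D [  1.9   0.4 -12.7] da 0.2
{"travel":[0.044, 0.021, 0.252],"turn":-0.031},
```

View pics/w13.png

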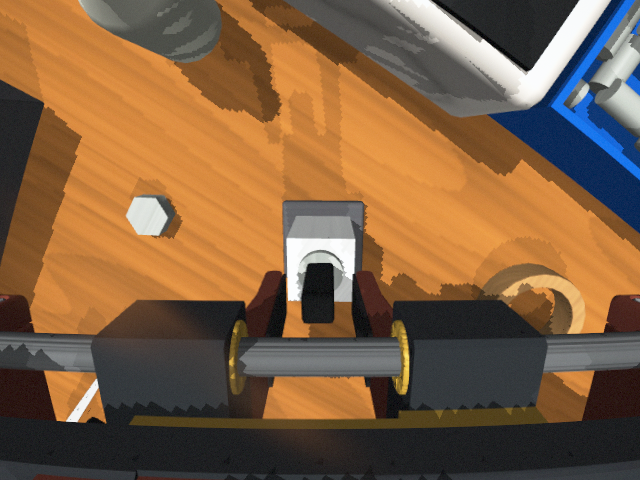

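The pin's head at (318,292) is centred between the fingers, at about (272,367). I'll finish the descent and grip.

```bash
python3 -m crank '[{"travel":[0.04,0.01,0.12],"turn":0},{"travel":[0.01,0,0.1],"turn":0},{"travel":[0,0,0],"turn":0},{"travel":[0,0,0],"turn":0}]'
python3 - <<'E'
from h import *
st(); plan([698.5,-49,96],32.6)
E
```

```text
t: 20.65
ee_pos: [699.7, -48.4, 98.0]
orientation: [-2.997, -0.871, 0.06]
ft_force: [-0.3, -0.3, -0.7]
width: 30.7
t 20.65 pos [699.7 -48.4  98. ] yaw 32.4 tilt [-0.0427  0.0083] F [-0.3 -0.3 -0.7] M [-0.02  0.01  0.03] w 30.7 q6 0.91
n 1 D [-1.2 -0.6 -2. ] da 0.2
{"travel":[-0.025, -0.002, 0.041],"turn":-0.032},
```

```bash
python3 -m crank '[{"travel":[-0.02,0,0.04],"turn":0},{"travel":[0,0,0],"turn":0},{"travel":[0,0,0],"turn":0},{"travel":[0,0,0],"turn":0}]' -1
python3 - <<'E'
from h import *
st()
E
python3 -m crank '[{"travel":[0,0,-0.15],"turn":0},{"travel":[0,0,-0.3],"turn":0},{"travel":[0,0,-0.4],"turn":0},{"travel":[0,0,-0.5],"turn":0},{"travel":[0,0,-0.5],"turn":0},{"travel":[0,0,-0.2],"turn":0},{"travel":[0,0,0],"turn":0}]'
python3 - <<'E'
from h import *
st()
E
```

```text
t: 21.05
ee_pos: [699.0, -48.9, 96.3]
orientation: [-2.998, -0.871, 0.059]
ft_force: [0.1, 0.2, -0.6]
width: 14.0
t 21.05 pos [699.  -48.9  96.3] yaw 32.4 tilt [-0.0419  0.0083] F [ 0.1  0.2 -0.6] M [ 0.03 -0.04  0.05] w 14.0 q6 0.91
t: 21.75
ee_pos: [703.7, -49.9, 207.5]
orientation: [-2.998, -0.871, 0.057]
ft_force: [-0.1, -0.5, -1.0]
width: 13.6
t 21.75 pos [703.7 -49.9 207.5] yaw 32.4 tilt [-0.0406  0.008 ] F [-0.1 -0.5 -1. ] M [-0.04 -0.05 -0.04] w 13.6 q6 0.91
```

Run:
```python
from h import *
crop('w9.png',205,215,80,60,8,'w9c.png')
crop('t9.png',430,210,110,110,5,'t9c.png')
```

```text
(no output)
```

View pics/w9c.png

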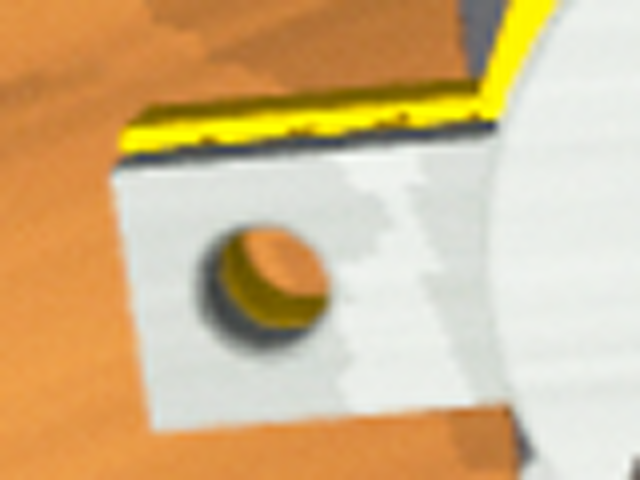

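View pics/t9c.png

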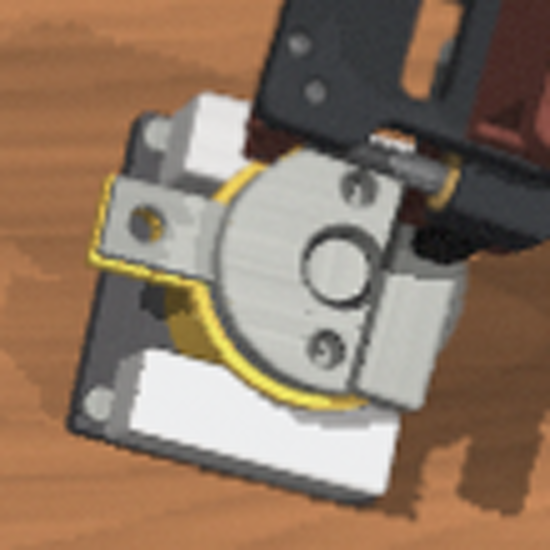

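Run:
```python
from h import *
import pickle
i=pickle.load(open('w9.pkl','rb'))
f=lambda u,v:(205+(u+.5)/8-.5,215+(v+.5)/8-.5)
print('wrist ear',at('wrist',f(263,288),101,i))
T=lambda u,v:(430+(u+.5)/5-.5,210+(v+.5)/5-.5)
print('top ear',at('top',T(147,224),101), 'ringc',at('top',T(338,264),111))
plan([549.5,-295,215],74.5,n=12)
```

```text
wrist ear [ 565.59142096 -235.41790791  101.        ]
top ear [ 566.72423486 -235.07350911  101.        ] ringc [ 550.29436193 -293.28775336  111.        ]
n 12 D [-154.2 -245.1    7.5] da 42.1
{"travel":[-0.436, 0.207, -0.005],"turn":-0.612},{"travel":[-0.448, 0.18, -0.004],"turn":-0.612},{"travel":[-0.458, 0.152, -0.003],"turn":-0.612},{"travel":[-0.466, 0.124, -0.002],"turn":-0.612},{"travel":[-0.473, 0.095, -0.001],"turn":-0.612},{"travel":[-0.478, 0.066, -0.0],"turn":-0.612},{"travel":[-0.481, 0.037, 0.001],"turn":-0.612},{"travel":[-0.483, 0.007, 0.002],"turn":-0.612},{"travel":[-0.482, -0.022, 0.003],"turn":-0.612},{"travel":[-0.48, -0.052, 0.003],"turn":-0.612},{"travel":[-0.476, -0.081, 0.004],"turn":-0.612},{"travel":[-0.47, -0.11, 0.005],"turn":-0.612},
```

```bash
python3 -m crank '[{"travel":[-0.3,0.15,-0.05],"turn":-0.5},{"travel":[-0.44,0.18,-0.05],"turn":-0.6},{"travel":[-0.45,0.15,-0.04],"turn":-0.6},{"travel":[-0.46,0.12,-0.04],"turn":-0.6},{"travel":[-0.47,0.1,-0.04],"turn":-0.6},{"travel":[-0.47,0.07,-0.04],"turn":-0.6},{"travel":[-0.48,0.04,-0.04],"turn":-0.6},{"travel":[-0.48,0,-0.04],"turn":-0.6},{"travel":[0,0,0],"turn":0}]'
python3 - <<'E'
from h import *
st()
plan([549.5,-295,215],74.5)
E
```

```text
t: 22.65
ee_pos: [598.2, -208.7, 219.9]
orientation: [-2.681, -1.567, 0.061]
ft_force: [0.0, 0.3, -0.7]
width: 13.8
t 22.65 pos [ 598.2 -208.7  219.9] yaw 60.6 tilt [-0.0515  0.0109] F [ 0.   0.3 -0.7] M [-0.03 -0.09  0.07] w 13.8 q6 0.17
n 4 D [-48.7 -86.3  -4.9] da 13.9
{"travel":[-0.495, 0.001, 0.032],"turn":-0.606},{"travel":[-0.494, -0.029, 0.034],"turn":-0.606},{"travel":[-0.491, -0.059, 0.035],"turn":-0.606},{"travel":[-0.487, -0.088, 0.037],"turn":-0.606},
```

```bash
python3 -m crank '[{"travel":[-0.45,0,0],"turn":-0.55},{"travel":[-0.45,-0.03,0],"turn":-0.55},{"travel":[-0.45,-0.05,0],"turn":-0.55},{"travel":[-0.35,-0.05,0],"turn":-0.55},{"travel":[-0.15,0,0],"turn":-0.2},{"travel":[0,0,0],"turn":0},{"travel":[0,0,0],"turn":0}]'
python3 - <<'E'
from h import *
import pickle
st()
i=imaging.camera_info('wrist'); snap('wrist','w14.png'); pickle.dump(i,open('w14.pkl','wb')); st()
E
```

```text
t: 23.35
ee_pos: [552.7, -288.4, 215.5]
orientation: [-2.463, -1.872, 0.055]
ft_force: [0.1, 0.3, -1.3]
width: 13.7
t 23.35 pos [ 552.7 -288.4  215.5] yaw 74.5 tilt [-0.0572  0.0164] F [ 0.1  0.3 -1.3] M [-0.03 -0.05 -0.01] w 13.7 q6 -0.22
t 23.40 pos [ 552.7 -288.2  215.5] yaw 74.5 tilt [-0.0574  0.0164] F [ 0.7 -0.3 -0.7] M [ 0.   -0.09 -0.  ] w 13.9 q6 -0.22
```

View pics/w14.png

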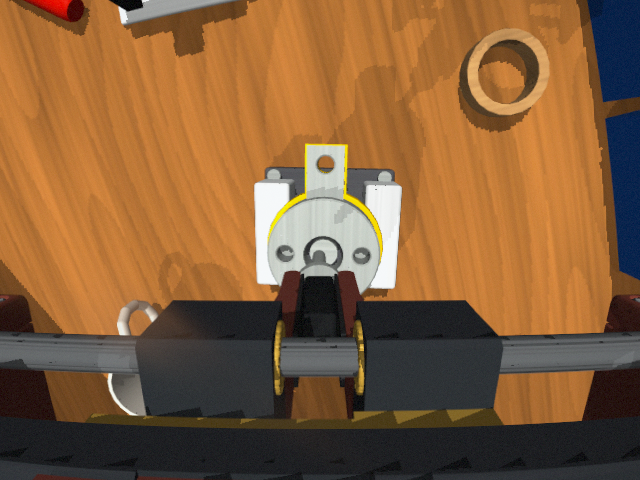

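```bash
s(){ python3 -c "
from h import *
st()"; }; python3 -m crank '[{"travel":[0,0,-0.8],"turn":0},{"travel":[0,0,0],"turn":0},{"travel":[0,0,0],"turn":0}]' >/dev/null; s
python3 -m crank '[{"travel":[0,0,-0.1],"turn":0},{"travel":[0,0,-0.1],"turn":0},{"travel":[0,0,-0.1],"turn":0},{"travel":[0,0,-0.1],"turn":0},{"travel":[0,0,-0.1],"turn":0},{"travel":[0,0,-0.1],"turn":0},{"travel":[0,0,0],"turn":0},{"travel":[0,0,0],"turn":0}]' >/dev/null; s
python3 -m crank '[{"travel":[0,0,0.7],"turn":0},{"travel":[0,0,0],"turn":0},{"travel":[0,0,0],"turn":0}]' >/dev/null; s
```

```text
t 23.70 pos [ 555.5 -286.1  254.7] yaw 74.5 tilt [-0.06    0.0182] F [-0.9  0.4 -2.5] M [-0.05 -0.1   0.01] w 13.7 q6 -0.21
t 24.50 pos [ 557.3 -285.3  285.4] yaw 74.5 tilt [-0.0621  0.0194] F [ 0.1 -0.1 -1.7] M [-0.05 -0.12  0.02] w 13.8 q6 -0.21
t 24.80 pos [ 555.7 -285.1  251.2] yaw 74.5 tilt [-0.0603  0.0186] F [ 1.   0.1 -1.5] M [-0.07 -0.1  -0.01] w 13.9 q6 -0.21
```

```bash
s(){ python3 -c "
from h import *
st(); p,R,a,o=pose(); q=o['qpos'][0]; print('rad %.4f tan %.4f'%(R[0,2]*np.cos(q)+R[1,2]*np.sin(q),-R[0,2]*np.sin(q)+R[1,2]*np.cos(q)))"; }; s
python3 -m crank '[{"travel":[0,0,0],"turn":0.9},{"travel":[0,0,0],"turn":0.9},{"travel":[0,0,0],"turn":0.9},{"travel":[0,0,0],"turn":0.9},{"travel":[0,0,0],"turn":0},{"travel":[0,0,0],"turn":0}]' >/dev/null; s
python3 -m crank '[{"travel":[0,0.8,0],"turn":0},{"travel":[0,0.8,0],"turn":0},{"travel":[0,0,0],"turn":0},{"travel":[0,0,0],"turn":0}]' >/dev/null; s
python3 -m crank '[{"travel":[0,-0.8,0],"turn":0},{"travel":[0,-0.8,0],"turn":0},{"travel":[0,0,0],"turn":0},{"travel":[0,0,0],"turn":0}]' >/dev/null; s
```

```text
t 24.80 pos [ 555.7 -285.1  251.2] yaw 74.5 tilt [-0.0603  0.0186] F [ 1.   0.1 -1.5] M [-0.07 -0.1  -0.01] w 13.9 q6 -0.21
rad -0.0620 tan -0.0119
t 25.40 pos [ 558.3 -286.4  258.2] yaw 53.3 tilt [-0.0548  0.0157] F [ 0.7 -0.9 -1.7] M [-0.04 -0.12 -0.01] w 14.0 q6 0.16
rad -0.0557 tan -0.0118
t 25.80 pos [ 623.5 -335.   255.3] yaw 53.8 tilt [-0.0551  0.0159] F [-0.2  0.8 -1. ] M [-0.01 -0.03  0.06] w 13.9 q6 0.13
rad -0.0560 tan -0.0127
t 26.20 pos [ 554.4 -284.5  259. ] yaw 54.0 tilt [-0.0577  0.0174] F [-0.4  0.5  0.2] M [-0.06 -0.1   0.  ] w 13.6 q6 0.15
rad -0.0591 tan -0.0117
```

```bash
s(){ python3 -c "
from h import *
st(); p,R,a,o=pose(); q=o['qpos'][0]; print('rad %.4f tan %.4f'%(R[0,2]*np.cos(q)+R[1,2]*np.sin(q),-R[0,2]*np.sin(q)+R[1,2]*np.cos(q)))"; }
python3 -m crank '[{"travel":[0,0,0],"turn":-0.2},{"travel":[0,0,0],"turn":-0.2},{"travel":[0,0,0],"turn":-0.2},{"travel":[0,0,0],"turn":-0.2},{"travel":[0,0,0],"turn":-0.2},{"travel":[0,0,0],"turn":-0.2},{"travel":[0,0,0],"turn":-0.2},{"travel":[0,0,0],"turn":-0.2},{"travel":[0,0,0],"turn":-0.2},{"travel":[0,0,0],"turn":-0.2},{"travel":[0,0,0],"turn":-0.2},{"travel":[0,0,0],"turn":-0.2},{"travel":[0,0,0],"turn":-0.2},{"travel":[0,0,0],"turn":-0.2},{"travel":[0,0,0],"turn":-0.2},{"travel":[0,0,0],"turn":-0.2},{"travel":[0,0,0],"turn":0}]' >/dev/null; s
python3 -m crank '[{"travel":[0,0,0],"turn":1},{"travel":[0,0,0],"turn":1},{"travel":[0,0,0],"turn":1},{"travel":[0,0,0],"turn":1},{"travel":[0,0,0],"turn":0},{"travel":[0,0,0],"turn":0}]' >/dev/null; s
```

```text
t 27.90 pos [ 556.7 -286.2  259.5] yaw 74.1 tilt [-0.0554  0.0161] F [-0.6 -0.8 -0.7] M [ 0.   -0.05  0.09] w 13.7 q6 -0.21
rad -0.0565 tan -0.0117
t 28.50 pos [ 556.7 -286.1  259.5] yaw 50.5 tilt [-0.0554  0.0161] F [-1.  -0.4 -0.6] M [-0.02 -0.09  0.  ] w 14.0 q6 0.21
rad -0.0565 tan -0.0117
```

```bash
cat >> h.py <<'E'
def s():
    st(); p,R,a,o=pose(); q=o['qpos'][0]; print('rad %.4f tan %.4f'%(R[0,2]*np.cos(q)+R[1,2]*np.sin(q),-R[0,2]*np.sin(q)+R[1,2]*np.cos(q)))
E
python3 -m crank '[{"travel":[0,0.6,0],"turn":0.9},{"travel":[-0.05,0.6,0],"turn":0.9},{"travel":[-0.1,0.6,0],"turn":0.9},{"travel":[-0.15,0.6,0],"turn":0.9},{"travel":[0,0,0],"turn":0},{"travel":[0,0,0],"turn":0}]' >/dev/null; python3 -c "from h import *;s()"
python3 -m crank '[{"travel":[0.2,-0.6,0],"turn":0.9},{"travel":[0.25,-0.6,0],"turn":0.9},{"travel":[0.3,-0.55,0],"turn":0.9},{"travel":[0.35,-0.5,0],"turn":0.9},{"travel":[0,0,0],"turn":0},{"travel":[0,0,0],"turn":0}]' >/dev/null;  python3 -c "from h import *;s()"
```

```text
t 29.10 pos [ 627.8 -385.2  253.2] yaw 30.0 tilt [-0.0565  0.0171] F [ 0.6 -0.2 -1. ] M [-0.03 -0.05  0.  ] w 13.9 q6 0.49
rad -0.0570 tan -0.0156
t 29.70 pos [ 632.2 -254.2  254.7] yaw 9.4 tilt [-0.0593  0.0189] F [ 1.  -0.2 -1. ] M [ 0.02 -0.02 -0.04] w 14.0 q6 1.01
rad -0.0620 tan -0.0055
```

```bash
python3 -m crank '[{"travel":[0,0,0],"turn":-0.85},{"travel":[0,0,0],"turn":-0.85},{"travel":[0,0,0],"turn":-0.85},{"travel":[0,0,0],"turn":-0.85},{"travel":[0,0,0],"turn":-0.85},{"travel":[0,0,0],"turn":-0.85},{"travel":[0,0,0],"turn":-0.85},{"travel":[0,0,0],"turn":-0.85},{"travel":[0,0,0],"turn":-0.85},{"travel":[0,0,0],"turn":-0.85},{"travel":[0,0,0],"turn":-0.85},{"travel":[0,0,0],"turn":-0.85},{"travel":[0,0,0],"turn":-0.85},{"travel":[0,0,0],"turn":0},{"travel":[0,0,0],"turn":0}]' >/dev/null;  python3 -c "from h import *;s(); plan([550.5,-292,213],74.5)"
```

```text
t 31.20 pos [ 623.4 -264.7  255.7] yaw 76.5 tilt [-0.0616  0.0174] F [ 1.  -0.2 -1.5] M [-0.08 -0.07 -0.01] w 13.6 q6 -0.18
rad -0.0634 tan -0.0090
n 3 D [-72.9 -27.3 -42.7] da -2.0
{"travel":[-0.291, -0.411, 0.311],"turn":0.117},{"travel":[-0.296, -0.408, 0.311],"turn":0.117},{"travel":[-0.301, -0.404, 0.311],"turn":0.117},
```

```bash
python3 -m crank '[{"travel":[-0.1,-0.14,0.1],"turn":0.04},{"travel":[-0.1,-0.14,0.1],"turn":0.04},{"travel":[-0.1,-0.14,0.1],"turn":0.04},{"travel":[-0.1,-0.14,0.1],"turn":0.04},{"travel":[-0.1,-0.14,0.1],"turn":0.04},{"travel":[-0.1,-0.14,0.1],"turn":0.04},{"travel":[-0.1,-0.14,0.1],"turn":0.04},{"travel":[-0.1,-0.14,0.1],"turn":0.04},{"travel":[0,0,0],"turn":0},{"travel":[0,0,0],"turn":0}]' >/dev/null;  python3 -c "from h import *;s(); plan([550.5,-292,213],74.5)"
```

```text
t 32.20 pos [ 548.8 -291.6  215.5] yaw 74.2 tilt [-0.0633  0.018 ] F [ 0.6  0.5 -0.9] M [-0.03 -0.11 -0.06] w 13.9 q6 -0.22
rad -0.0641 tan -0.0146
n 1 D [ 1.7 -0.4 -2.5] da 0.3
{"travel":[0.002, 0.038, 0.048],"turn":-0.044},
```

Run:
```python
from h import *
import pickle
i=imaging.camera_info('wrist'); snap('wrist','w15.png'); pickle.dump(i,open('w15.pkl','wb')); st()
snap('side','s15.png')
crop('w15.png',260,130,130,150,4,'w15c.png')
crop('s15.png',310,60,120,150,4,'s15c.png')
```

```text
t 32.25 pos [ 548.8 -291.6  215.5] yaw 74.3 tilt [-0.0634  0.018 ] F [-0.1 -0.  -1.3] M [-0.05 -0.07 -0.04] w 13.9 q6 -0.22
```

View pics/w15c.png

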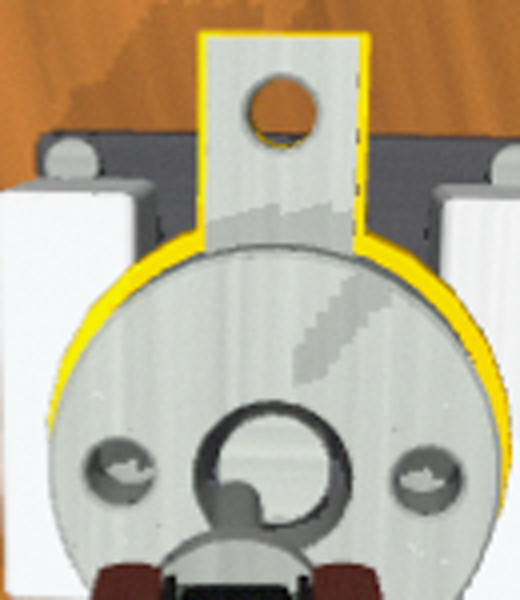

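View pics/s15c.png

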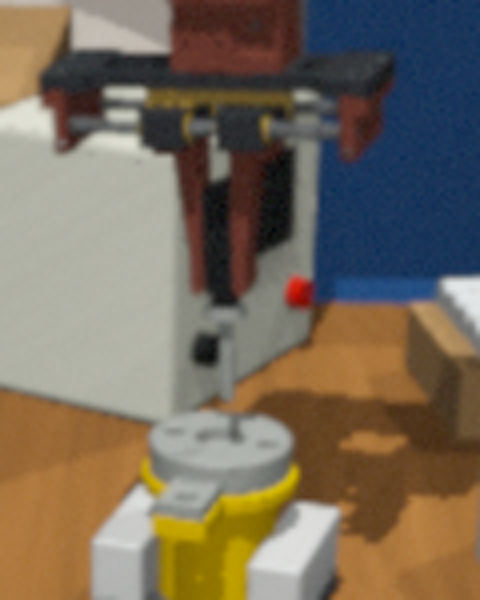

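Run:
```python
from h import *
import pickle
i=pickle.load(open('w15.pkl','rb')); p,R,a,o=pose()
f=lambda u,v:(260+(u+.5)/4-.5,130+(v+.5)/4-.5)
c,d=ray('wrist',f(237,507),i)
ct,dt=R.T@(c-p),R.T@d
for zt in (80,82.3): print('tip tool',ct+dt*(zt-ct[2])/dt[2], 'world',p+R@(ct+dt*(zt-ct[2])/dt[2]))
q=at('wrist',f(283,112),101,i); print('ear',q,R.T@(q-p))
q=at('wrist',f(276,476),111,i); print('ringc',q)
for h in [(119,470),(428,481)]: q=at('wrist',f(*h),111,i); print('h',q)
g=lambda u,v:(310+(u+.5)/4-.5,60+(v+.5)/4-.5)
c1,d1=ray('side',g(229,397))
print(tri([(c,d),(c1,d1)]))
```

```text
tip tool [-1.54854896  0.23495148 80.        ] world [ 543.86701128 -291.59275412  135.76368548]
tip tool [-2.23465258  0.23596132 82.3       ] world [ 543.53658052 -292.21227332  133.46852738]
ear [ 565.64863689 -235.12531588  101.        ] [ 58.7062981    8.16334197 114.32227634]
ringc [ 548.42563557 -294.57677273  111.        ]
h [ 522.05746445 -286.51854287  111.        ]
h [ 573.70917458 -302.1609189   111.        ]
(array([ 543.39702656, -291.42867959,  136.58214525]), [0.5827707187904906, 0.5827707187904154])
```

```bash
python3 -m crank '[{"travel":[0.2,0.03,0],"turn":0},{"travel":[0.25,0.03,0],"turn":0},{"travel":[0.25,0.03,0.05],"turn":0},{"travel":[0.25,0.03,0.1],"turn":0},{"travel":[0.15,0.02,0.1],"turn":0},{"travel":[0.05,0,0.1],"turn":0},{"travel":[0,0,0],"turn":0},{"travel":[0,0,0],"turn":0}]'
python3 - <<'E'
from h import *
import pickle
s()
i=imaging.camera_info('wrist'); snap('wrist','w16.png'); pickle.dump(i,open('w16.pkl','wb')); st()
snap('side','s16.png')
crop('w16.png',230,180,180,130,4,'w16c.png')
crop('s16.png',310,100,100,100,6,'s16c.png')
E
```

```text
t: 33.1
ee_pos: [574.0, -230.6, 196.1]
orientation: [-2.459, -1.869, 0.06]
ft_force: [0.8, -0.0, -2.1]
width: 13.9
t 33.10 pos [ 574.  -230.6  196.1] yaw 74.5 tilt [-0.0624  0.0176] F [ 0.8 -0.  -2.1] M [-0.02 -0.05  0.02] w 13.9 q6 -0.12
rad -0.0644 tan -0.0079
t 33.15 pos [ 573.8 -230.7  196.1] yaw 74.5 tilt [-0.0626  0.0178] F [ 0.1  0.6 -1.5] M [-0.04 -0.07  0.03] w 13.9 q6 -0.12
```

View pics/w16c.png

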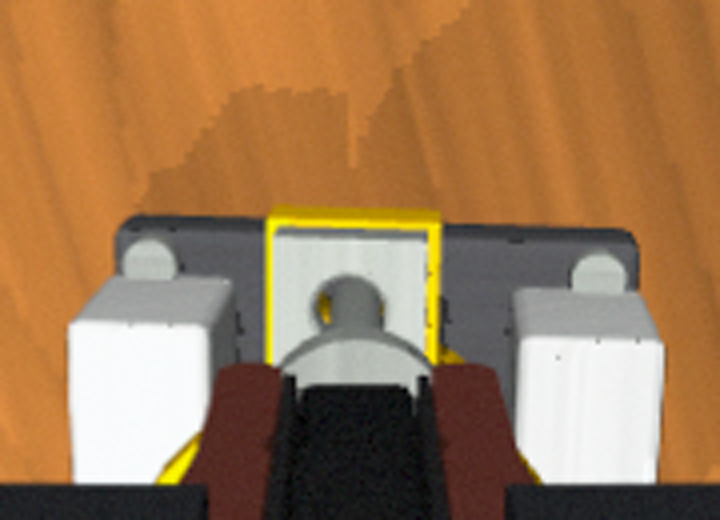

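View pics/s16c.png

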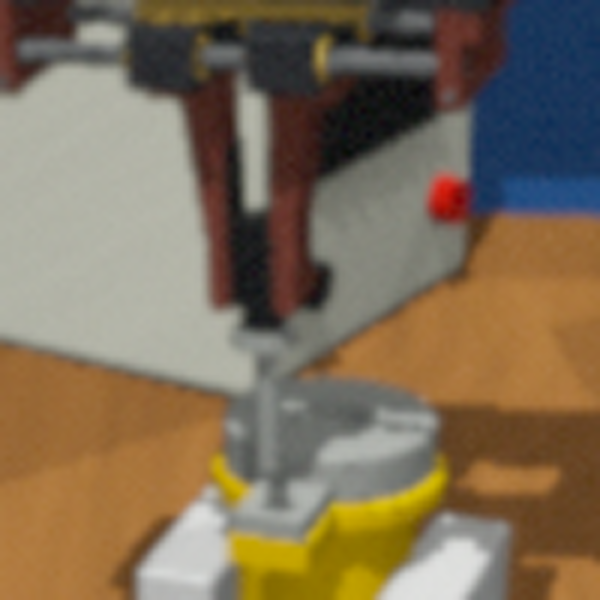

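Run:
```python
from h import *
import pickle
i=pickle.load(open('w16.pkl','rb')); p,R,a,o=pose()
f=lambda u,v:(230+(u+.5)/4-.5,180+(v+.5)/4-.5)
c,d=ray('wrist',f(357,302),i)
ct,dt=R.T@(c-p),R.T@d
print('tip tool',ct+dt*(82.3-ct[2])/dt[2], 'world',p+R@(ct+dt*(82.3-ct[2])/dt[2]))
q=at('wrist',f(350,310),101,i); print('ear',q,R.T@(q-p))
```

```text
tip tool [-0.83247933  0.47430462 82.3       ] world [ 568.94836087 -230.43161773  114.11540213]
ear [ 565.57299645 -234.9958826   101.        ] [-6.13854679 -0.70064632 95.51758338]
```

```bash
python3 -m crank '[{"travel":[-0.1,-0.02,0.05],"turn":0},{"travel":[0,0,0.05],"turn":0},{"travel":[0,0,0.02],"turn":0},{"travel":[0,0,0],"turn":0}]'
python3 - <<'E'
from h import *
import pickle
s()
i=imaging.camera_info('wrist'); snap('wrist','w17.png'); pickle.dump(i,open('w17.pkl','wb'))
snap('side','s17.png')
crop('w17.png',270,210,90,80,8,'w17c.png')
crop('s17.png',330,150,50,50,10,'s17c.png')
E
```

```text
t: 33.6
ee_pos: [570.6, -237.4, 190.3]
orientation: [-2.463, -1.867, 0.06]
ft_force: [0.1, -0.3, -1.8]
width: 14.1
t 33.60 pos [ 570.6 -237.4  190.3] yaw 74.3 tilt [-0.0614  0.0172] F [ 0.1 -0.3 -1.8] M [-0.03 -0.14 -0.  ] w 14.1 q6 -0.13
rad -0.0632 tan -0.0087
```

View pics/w17c.png

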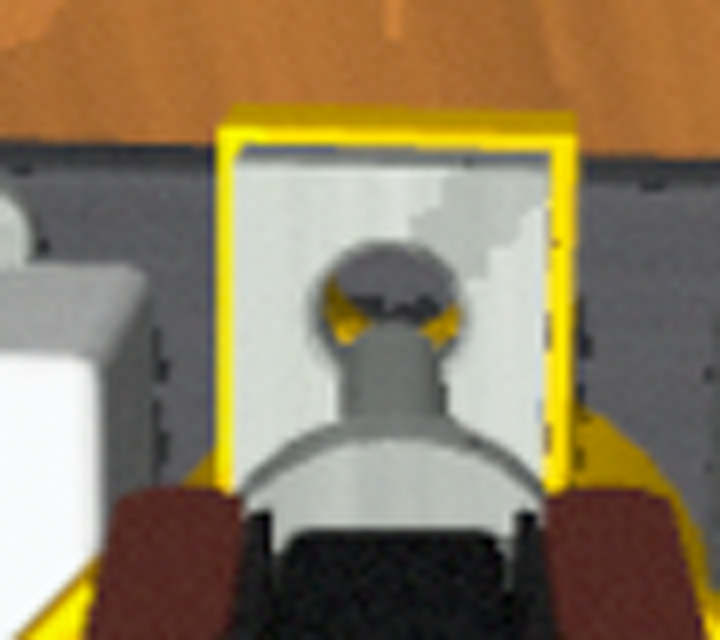

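View pics/s17c.png

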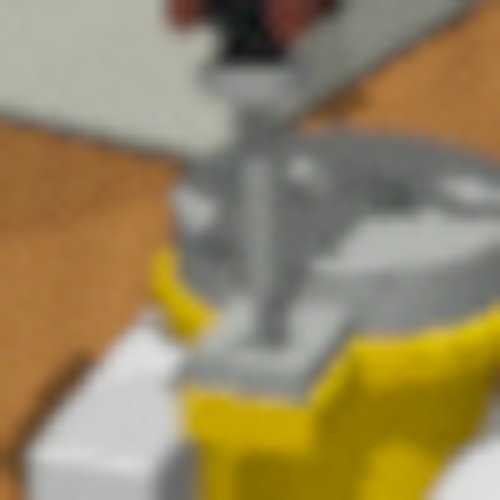

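Run:
```python
from h import *
import pickle
i=pickle.load(open('w17.pkl','rb')); p,R,a,o=pose()
f=lambda u,v:(270+(u+.5)/8-.5,210+(v+.5)/8-.5)
for uv in [(393,370),(393,375)]:
    c,d=ray('wrist',f(*uv),i)
    ct,dt=R.T@(c-p),R.T@d
    print('tip tool',ct+dt*(82.3-ct[2])/dt[2], 'world',p+R@(ct+dt*(82.3-ct[2])/dt[2]))
q=at('wrist',f(390,315),101,i); print('ear',q,R.T@(q-p))
q=at('wrist',f(390,240),101,i); print('ear top edge',q,R.T@(q-p))
```

```text
tip tool [-1.77602412  0.21793145 82.3       ] world [ 565.50717934 -237.62381744  108.36415865]
tip tool [-2.19219282  0.21775888 82.3       ] world [ 565.39467397 -238.02449057  108.36418593]
ear [ 565.4956884  -235.01655769  101.        ] [ 7.31635572e-01 -2.78845069e-02  8.96945916e+01]
ear top edge [ 567.21110743 -228.91324796  101.        ] [ 7.07143323e+00 -2.36820849e-02  8.96940750e+01]
```

```bash
python3 -m crank '[{"travel":[0.05,0,0.03],"turn":0},{"travel":[0,0,0.03],"turn":0},{"travel":[0,0,0],"turn":0}]'
python3 - <<'E'
from h import *
import pickle
s()
i=imaging.camera_info('wrist'); snap('wrist','w18.png'); pickle.dump(i,open('w18.pkl','wb'))
crop('w18.png',270,210,90,80,8,'w18c.png')
E
```

```text
t: 34.0
ee_pos: [571.5, -234.5, 187.4]
orientation: [-2.463, -1.867, 0.059]
ft_force: [0.8, -0.8, -1.1]
width: 14.0
t 34.00 pos [ 571.5 -234.5  187.4] yaw 74.3 tilt [-0.0608  0.017 ] F [ 0.8 -0.8 -1.1] M [-0.01 -0.11 -0.02] w 14.0 q6 -0.13
rad -0.0626 tan -0.0083
```

View pics/w18c.png

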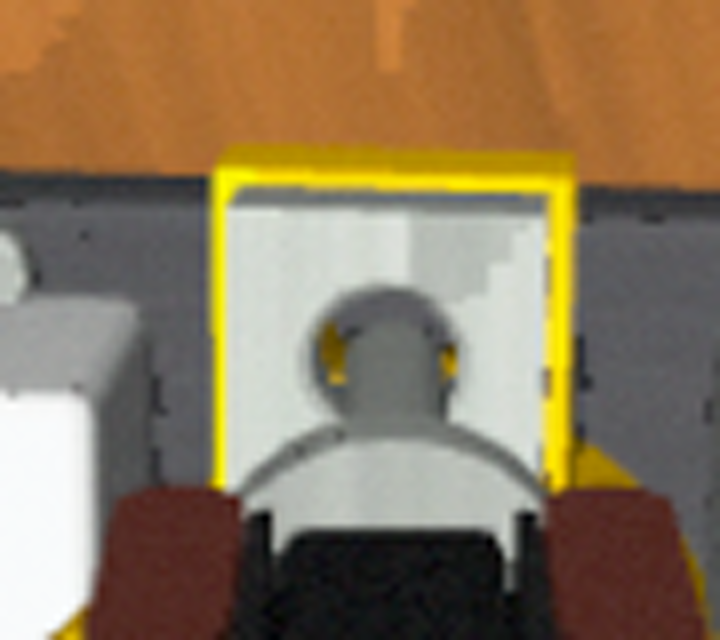

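```bash
python3 -m crank '[{"travel":[0,-0.01,0.06],"turn":0},{"travel":[0,0,0.06],"turn":0},{"travel":[0,0,0.06],"turn":0},{"travel":[0,0,0],"turn":0}]'
python3 - <<'E'
from h import *
s()
E
```

```text
t: 34.45
ee_pos: [570.5, -234.3, 177.9]
orientation: [-2.463, -1.868, 0.059]
ft_force: [0.1, -1.6, -1.6]
width: 13.8
t 34.45 pos [ 570.5 -234.3  177.9] yaw 74.4 tilt [-0.0606  0.0165] F [ 0.1 -1.6 -1.6] M [-0.21 -0.03 -0.02] w 13.8 q6 -0.13
rad -0.0622 tan -0.0087
```

```bash
python3 -m crank '[{"travel":[-0.01,0,0.08],"turn":0},{"travel":[-0.005,0,0.08],"turn":0},{"travel":[0,0,0.06],"turn":0},{"travel":[0,0,0],"turn":0}]'
python3 - <<'E'
from h import *
s()
E
```

```text
t: 34.85
ee_pos: [569.4, -234.7, 165.6]
orientation: [-2.463, -1.867, 0.059]
ft_force: [-0.6, -0.8, -1.3]
width: 13.9
t 34.85 pos [ 569.4 -234.7  165.6] yaw 74.4 tilt [-0.0611  0.017 ] F [-0.6 -0.8 -1.3] M [-0.08 -0.15 -0.02] w 13.9 q6 -0.13
rad -0.0628 tan -0.0085
```

```bash
python3 -m crank '[{"travel":[0,0,0.1],"turn":0},{"travel":[0,0,0.1],"turn":0},{"travel":[0,0,0.1],"turn":0},{"travel":[0,0,0],"turn":0}]'
python3 - <<'E'
from h import *
s()
E
```

```text
t: 35.25
ee_pos: [568.3, -234.3, 149.1]
orientation: [-2.462, -1.867, 0.059]
ft_force: [0.2, -0.2, -1.1]
width: 13.7
t 35.25 pos [ 568.3 -234.3  149.1] yaw 74.4 tilt [-0.0613  0.0172] F [ 0.2 -0.2 -1.1] M [-0.06 -0.03 -0.  ] w 13.7 q6 -0.13
rad -0.0631 tan -0.0084
```

```bash
python3 -m crank '[{"travel":[0,0,0.1],"turn":0},{"travel":[0,0,0.08],"turn":0},{"travel":[0,0,0.05],"turn":0},{"travel":[0,0,0.03],"turn":0},{"travel":[0,0,0],"turn":0}]'
python3 - <<'E'
from h import *
s()
E
```

```text
t: 35.75
ee_pos: [567.5, -234.1, 134.8]
orientation: [-2.462, -1.867, 0.06]
ft_force: [-0.2, 0.6, -2.0]
width: 13.8
t 35.75 pos [ 567.5 -234.1  134.8] yaw 74.4 tilt [-0.0614  0.0173] F [-0.2  0.6 -2. ] M [-0.02 -0.15  0.01] w 13.8 q6 -0.13
rad -0.0633 tan -0.0084
```

```bash
python3 -m crank '[{"travel":[0,0,0.03],"turn":0},{"travel":[0,0,0.02],"turn":0},{"travel":[0,0,0],"turn":0}]'
python3 - <<'E'
from h import *
s(); snap('side','s19.png'); crop('s19.png',310,100,100,100,6,'s19c.png')
E
```

```text
t: 36.05
ee_pos: [567.8, -234.2, 133.9]
orientation: [-2.463, -1.868, 0.059]
ft_force: [0.0, 0.1, -1.3]
width: 14.0
t 36.05 pos [ 567.8 -234.2  133.9] yaw 74.4 tilt [-0.0604  0.0169] F [ 0.   0.1 -1.3] M [-0.09 -0.13  0.01] w 14.0 q6 -0.13
rad -0.0621 tan -0.0084
```

View pics/s19c.png

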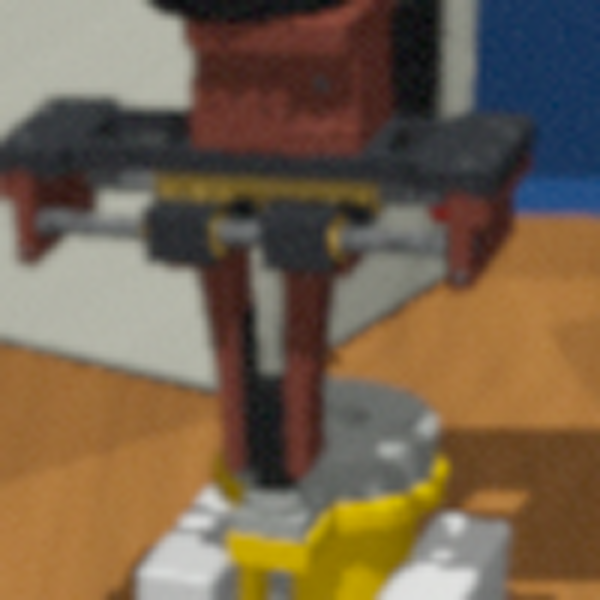

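```bash
python3 -m crank '[{"travel":[0,0,0.02],"turn":0},{"travel":[0,0,0],"turn":0}]' 
python3 -m crank '[{"travel":[0,0,0],"turn":0},{"travel":[0,0,0],"turn":0},{"travel":[0,0,0],"turn":0}]' -0.3
python3 -m crank '[{"travel":[0,0,-0.2],"turn":0},{"travel":[0,0,-0.3],"turn":0},{"travel":[0,0,-0.4],"turn":0},{"travel":[0,0,-0.4],"turn":0},{"travel":[0,0,-0.2],"turn":0},{"travel":[0,0,0],"turn":0}]'
python3 - <<'E'
from h import *
s(); snap('side','s20.png'); crop('s20.png',310,100,100,100,6,'s20c.png'); snap('wrist','w20.png');crop('w20.png',200,130,240,180,3,'w20c.png')
E
```

```text
t: 36.3
ee_pos: [568.0, -234.3, 133.7]
orientation: [-2.463, -1.868, 0.058]
ft_force: [-1.5, 0.7, 0.1]
width: 14.1
t: 36.6
ee_pos: [568.3, -234.4, 133.5]
orientation: [-2.464, -1.869, 0.057]
ft_force: [0.6, 0.5, -0.9]
width: 30.2
t: 37.2
ee_pos: [573.9, -236.1, 215.6]
orientation: [-2.466, -1.87, 0.055]
ft_force: [0.4, -0.6, 0.1]
width: 30.6
t 37.20 pos [ 573.9 -236.1  215.6] yaw 74.3 tilt [-0.0565  0.0152] F [ 0.4 -0.6  0.1] M [-0.05 -0.11  0.03] w 30.6 q6 -0.13
rad -0.0579 tan -0.0083
```

View pics/s20c.png

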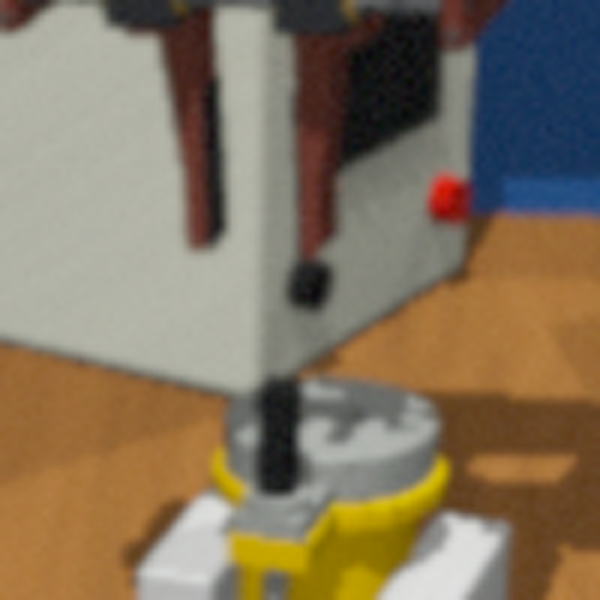

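View pics/w20c.png

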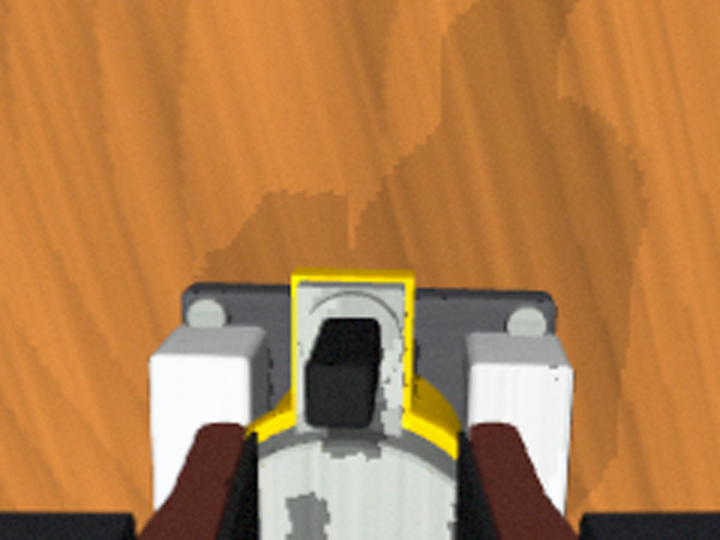

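```bash
python3 -m crank '[{"travel":[0,0,0],"turn":0.86},{"travel":[0,0,0],"turn":0.86},{"travel":[0,0,0],"turn":0.86},{"travel":[0,0,0],"turn":0.86},{"travel":[0,0,0],"turn":0.86},{"travel":[0,0,0],"turn":0.86},{"travel":[0,0,0],"turn":0.86},{"travel":[0,0,0],"turn":0.86},{"travel":[0,0,0],"turn":0.86},{"travel":[0,0,0],"turn":0.86},{"travel":[0,0,0],"turn":0.86},{"travel":[0,0,0],"turn":0.86},{"travel":[0,0,0],"turn":0.86},{"travel":[0,0,0],"turn":0.86},{"travel":[0,0,0],"turn":0.86},{"travel":[0,0,0],"turn":0.86},{"travel":[0,0,0],"turn":0},{"travel":[0,0,0],"turn":0}]' -0.1
python3 -c "from h import *;s(); plan([450,20,235],-5,n=9)"
```

```text
t: 39.1
ee_pos: [560.1, -230.4, 191.1]
orientation: [-3.106, 0.207, 0.151]
ft_force: [0.3, -1.2, 0.4]
width: 39.5
t 39.10 pos [ 560.1 -230.4  191.1] yaw -7.6 tilt [-0.0947  0.0316] F [ 0.3 -1.2  0.4] M [ 0.    0.02 -0.04] w 39.5 q6 1.30
rad -0.0995 tan -0.0084
n 9 D [-110.1  250.4   43.9] da 2.6
{"travel":[-0.324, -0.52, -0.056],"turn":-0.05},{"travel":[-0.321, -0.522, -0.057],"turn":-0.05},{"travel":[-0.319, -0.524, -0.057],"turn":-0.05},{"travel":[-0.316, -0.525, -0.057],"turn":-0.05},{"travel":[-0.314, -0.527, -0.057],"turn":-0.05},{"travel":[-0.311, -0.528, -0.057],"turn":-0.05},{"travel":[-0.308, -0.53, -0.058],"turn":-0.05},{"travel":[-0.306, -0.531, -0.058],"turn":-0.05},{"travel":[-0.303, -0.533, -0.058],"turn":-0.05},
```

```bash
python3 -m crank '[{"travel":[-0.1,-0.1,-0.4],"turn":0},{"travel":[-0.32,-0.52,-0.2],"turn":0},{"travel":[-0.32,-0.52,0],"turn":0},{"travel":[-0.32,-0.52,0],"turn":0},{"travel":[-0.32,-0.52,0],"turn":0},{"travel":[-0.31,-0.53,0],"turn":0},{"travel":[-0.31,-0.53,0],"turn":0},{"travel":[-0.31,-0.53,0],"turn":0},{"travel":[-0.3,-0.5,0],"turn":0},{"travel":[-0.2,-0.4,0],"turn":0},{"travel":[0,0,0],"turn":0},{"travel":[0,0,0],"turn":0}]'
python3 -c "from h import *;s(); plan([450,20,235],-5,n=9)"
```

```text
t: 40.3
ee_pos: [446.6, 25.7, 237.4]
orientation: [-3.105, 0.17, 0.158]
ft_force: [-0.4, -0.3, 0.0]
width: 39.5
t 40.30 pos [446.6  25.7 237.4] yaw -6.2 tilt [-0.1     0.0331] F [-0.4 -0.3  0. ] M [ 0.01 -0.03  0.03] w 39.5 q6 1.67
rad -0.0997 tan 0.0340
n 9 D [ 3.4 -5.7 -2.4] da 1.2
{"travel":[0.009, 0.012, 0.004],"turn":-0.023},{"travel":[0.009, 0.012, 0.004],"turn":-0.023},{"travel":[0.009, 0.012, 0.004],"turn":-0.023},{"travel":[0.009, 0.012, 0.004],"turn":-0.023},{"travel":[0.009, 0.012, 0.004],"turn":-0.023},{"travel":[0.009, 0.012, 0.004],"turn":-0.023},{"travel":[0.009, 0.012, 0.004],"turn":-0.023},{"travel":[0.009, 0.012, 0.004],"turn":-0.023},{"travel":[0.009, 0.012, 0.004],"turn":-0.023},
```

```bash
python3 -m crank '[{"travel":[0,0,0],"turn":-0.86},{"travel":[0,0,0],"turn":-0.86},{"travel":[0,0,0],"turn":-0.86},{"travel":[0,0,0],"turn":-0.86},{"travel":[0,0,0],"turn":0},{"travel":[0,0,0],"turn":0}]' >/dev/null
python3 -c "from h import *;s()"
python3 -m crank '[{"travel":[0,0,0],"turn":0.86},{"travel":[0,0,0],"turn":0.86},{"travel":[0,0,0],"turn":0.86},{"travel":[0,0,0],"turn":0.86},{"travel":[0,0,0],"turn":0},{"travel":[0,0,0],"turn":0}]' >/dev/null
python3 -c "from h import *;s()"
python3 -m crank '[{"travel":[0,0,0.8],"turn":0},{"travel":[0,0,0.8],"turn":0},{"travel":[0,0,0],"turn":0},{"travel":[0,0,0],"turn":0}]' >/dev/null
python3 -c "from h import *;s()"
python3 -m crank '[{"travel":[0,0,-0.8],"turn":0},{"travel":[0,0,-0.8],"turn":0},{"travel":[0,0,0],"turn":0},{"travel":[0,0,0],"turn":0}]' >/dev/null
python3 -c "from h import *;s()"
```

```text
t 40.90 pos [449.   20.7 236.4] yaw 14.2 tilt [-0.1     0.0322] F [0.5 0.  0.3] M [ 0.01 -0.05 -0.07] w 39.8 q6 1.30
rad -0.1000 tan 0.0321
t 41.50 pos [450.   18.1 235.9] yaw -6.9 tilt [-0.1003  0.032 ] F [-0.5 -0.6  0. ] M [-0.   -0.02 -0.  ] w 39.8 q6 1.67
rad -0.1005 tan 0.0314
t 41.90 pos [444.5  20.2 156.4] yaw -6.6 tilt [-0.0953  0.032 ] F [-0.2 -0.6 -0. ] M [ 0.02 -0.07 -0.01] w 39.6 q6 1.66
rad -0.0954 tan 0.0317
t 42.30 pos [454.4  17.2 244. ] yaw -6.5 tilt [-0.0913  0.0317] F [0.4 0.1 0.4] M [ 0.01 -0.01 -0.03] w 39.9 q6 1.66
rad -0.0915 tan 0.0310
```

```bash
python3 -m crank '[{"travel":[0,0,0.8],"turn":0},{"travel":[0,0,0.8],"turn":0},{"travel":[0,0,0],"turn":0},{"travel":[0,0,-0.8],"turn":0},{"travel":[0,0,-0.7],"turn":0},{"travel":[0,0,0],"turn":0},{"travel":[0,0,0.8],"turn":0},{"travel":[0,0,0.8],"turn":0},{"travel":[0,0,0],"turn":0},{"travel":[0,0,-0.8],"turn":0},{"travel":[0,0,-0.7],"turn":0},{"travel":[0,0,0],"turn":0},{"travel":[0,0,0],"turn":0}]' >/dev/null
python3 -c "from h import *;s()"
```

```text
t 43.60 pos [456.8  17.1 248.1] yaw -6.4 tilt [-0.0834  0.0313] F [0.6 0.3 0.1] M [ 0.07 -0.    0.06] w 39.1 q6 1.66
rad -0.0837 tan 0.0306
```

```bash
for k in 1 2; do python3 -m crank '[{"travel":[0,0,1],"turn":0},{"travel":[0,0,1],"turn":0},{"travel":[0,0,0],"turn":0},{"travel":[0,0,-0.9],"turn":0},{"travel":[0,0,-0.9],"turn":0},{"travel":[0,0,0],"turn":0},{"travel":[0,0,0],"turn":0},{"travel":[0,0,1],"turn":0},{"travel":[0,0,0.9],"turn":0},{"travel":[0,0,0],"turn":0},{"travel":[0,0,-0.9],"turn":0},{"travel":[0,0,-0.9],"turn":0},{"travel":[0,0,0],"turn":0},{"travel":[0,0,0],"turn":0}]' >/dev/null
python3 -c "from h import *;s()"; done
```

```text
t 45.00 pos [456.8  17.2 247.3] yaw -6.4 tilt [-0.0835  0.0308] F [ 0.5  0.2 -0.6] M [-0.   -0.04  0.03] w 39.5 q6 1.66
rad -0.0838 tan 0.0301
t 46.40 pos [456.8  17.2 247.7] yaw -6.4 tilt [-0.0833  0.0302] F [ 0.4  0.2 -0. ] M [ 0.01  0.   -0.03] w 39.4 q6 1.66
rad -0.0835 tan 0.0296
```

Run:
```python
from h import *
import pickle
i=imaging.camera_info('wrist'); snap('wrist','w21.png'); pickle.dump(i,open('w21.pkl','wb')); s()
crop('w21.png',230,130,150,150,4,'w21c.png')
```

```text
t 46.45 pos [457.2  17.2 247.8] yaw -6.3 tilt [-0.0824  0.0302] F [ 0.3  0.6 -0.6] M [ 0.01 -0.05  0.02] w 39.6 q6 1.66
rad -0.0826 tan 0.0296
```

View pics/w21.png

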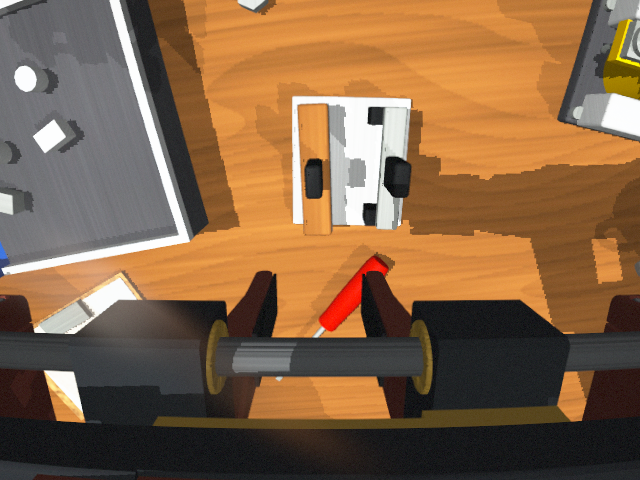

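View pics/w21c.png

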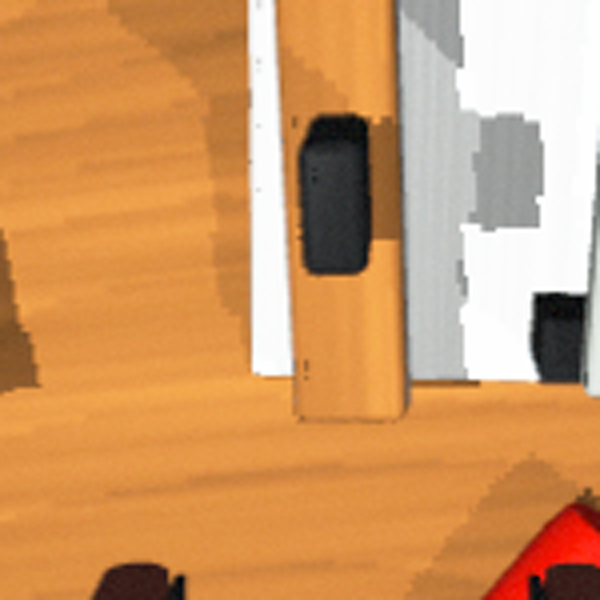

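Run:
```python
from h import *
import pickle
i=pickle.load(open('w21.pkl','rb')); p,R,a,o=pose()
f=lambda u,v:(230+(u+.5)/4-.5,130+(v+.5)/4-.5)
for uv,z in [((336,207),88),((336,140),88),((336,273),88),((301,207),88),((370,207),88),((295,418),38),((406,416),38)]:
    q=at('wrist',f(*uv),z,i); print(np.round(q,1),np.round(R.T@(q-p),1))
q1=at('wrist',(302,104),38,i);q2=at('wrist',(328,104),38,i);print(q1,q2)
plan([484,21,140],-5.2)
```

```text
[483.5  21.   88. ] [ 39.1  -3.4 157.1]
[496.8  19.4  88. ] [ 52.6  -3.3 156. ]
[469.9  22.6  88. ] [ 25.6  -3.4 158.3]
[484.2  28.1  88. ] [ 39.1 -10.5 157.3]
[482.7  14.2  88. ] [ 39.2   3.5 157. ]
[423.8  40.   38. ] [-17.7 -14.5 212.4]
[421.5  12.6  38. ] [-17.1  13.  211.8]
[545.12082638  25.94737769  38.        ] [542.48814708   2.93119811  38.        ]
n 3 D [  26.8    3.8 -107.8] da 1.1
{"travel":[0.235, -0.03, 0.702],"turn":-0.067},{"travel":[0.235, -0.029, 0.702],"turn":-0.067},{"travel":[0.236, -0.028, 0.702],"turn":-0.067},
```

```bash
python3 -m crank '[{"travel":[0.2,-0.02,0.4],"turn":0},{"travel":[0.25,-0.03,0.5],"turn":0},{"travel":[0.25,-0.03,0.5],"turn":0},{"travel":[0.1,0,0.4],"turn":0},{"travel":[0,0,0],"turn":0},{"travel":[0,0,0],"turn":0}]' -0.1
python3 -c "from h import *;s(); plan([484.5,21,110],-6)"
```

```text
t: 47.05
ee_pos: [488.7, 19.6, 151.7]
orientation: [-3.108, 0.174, 0.138]
ft_force: [-0.1, -0.2, 0.1]
width: 39.2
t 47.05 pos [488.7  19.6 151.7] yaw -6.3 tilt [-0.0866  0.0301] F [-0.1 -0.2  0.1] M [ 0.04 -0.01 -0.03] w 39.2 q6 1.66
rad -0.0867 tan 0.0299
n 2 D [ -4.2   1.4 -41.7] da 0.3
{"travel":[-0.006, -0.001, 0.419],"turn":-0.03},{"travel":[-0.006, -0.001, 0.419],"turn":-0.03},
```

```bash
python3 -m crank '[{"travel":[0,0,0.3],"turn":0},{"travel":[0,0,0.3],"turn":0},{"travel":[0,0,0.2],"turn":0},{"travel":[0,0,0],"turn":0},{"travel":[0,0,0],"turn":0}]'
python3 -c "from h import *;s(); plan([484.5,21,67],-6)"
```

```text
t: 47.55
ee_pos: [486.2, 20.8, 114.9]
orientation: [-3.108, 0.174, 0.131]
ft_force: [-0.0, 0.3, -1.0]
width: 39.3
t 47.55 pos [486.2  20.8 114.9] yaw -6.3 tilt [-0.0827  0.0302] F [-0.   0.3 -1. ] M [ 0.02 -0.04  0.03] w 39.3 q6 1.65
rad -0.0827 tan 0.0302
n 2 D [ -1.7   0.2 -47.9] da 0.3
{"travel":[0.024, 0.01, 0.479],"turn":-0.03},{"travel":[0.024, 0.01, 0.479],"turn":-0.03},
```

```bash
python3 -m crank '[{"travel":[0.02,0.01,0.25],"turn":-0.03},{"travel":[0.02,0.01,0.3],"turn":0},{"travel":[0.01,0,0.25],"turn":0},{"travel":[0,0,0.1],"turn":0},{"travel":[0,0,0],"turn":0},{"travel":[0,0,0],"turn":0}]'
python3 -c "from h import *;s(); plan([484.5,21,67],-6)"
```

```text
t: 48.15
ee_pos: [486.5, 20.9, 68.8]
orientation: [-3.109, 0.168, 0.125]
ft_force: [-0.6, -0.3, -0.3]
width: 39.7
t 48.15 pos [486.5  20.9  68.8] yaw -6.1 tilt [-0.0787  0.0302] F [-0.6 -0.3 -0.3] M [ 0.04 -0.06  0.07] w 39.7 q6 1.64
rad -0.0787 tan 0.0302
n 1 D [-2.   0.1 -1.8] da 0.1
{"travel":[-0.037, 0.003, 0.038],"turn":-0.024},
```

```bash
python3 -m crank '[{"travel":[-0.03,0,0.03],"turn":0},{"travel":[0,0,0],"turn":0},{"travel":[0,0,0],"turn":0},{"travel":[0,0,0],"turn":0}]' -1
python3 -c "from h import *;s()"
python3 -m crank '[{"travel":[0,0,-0.2],"turn":0},{"travel":[0,0,-0.4],"turn":0},{"travel":[0,0,-0.5],"turn":0},{"travel":[0,0,-0.5],"turn":0},{"travel":[0,0,-0.4],"turn":0},{"travel":[0,0,-0.2],"turn":0},{"travel":[0,0,0],"turn":0},{"travel":[0,0,0],"turn":0}]'
python3 -c "from h import *;s();snap('side','s22.png');snap('wrist','w22.png');crop('s22.png',250,100,250,300,2.4,'s22c.png')"
```

```text
t: 48.55
ee_pos: [485.7, 21.1, 68.4]
orientation: [-3.109, 0.168, 0.122]
ft_force: [-0.3, 0.8, -1.6]
width: 14.1
t 48.55 pos [485.7  21.1  68.4] yaw -6.1 tilt [-0.0764  0.0301] F [-0.3  0.8 -1.6] M [ 0.   -0.04  0.01] w 14.1 q6 1.64
rad -0.0764 tan 0.0302
t: 49.35
ee_pos: [493.3, 17.5, 184.8]
orientation: [-3.109, 0.168, 0.123]
ft_force: [-0.4, 0.8, -2.1]
width: 13.7
t 49.35 pos [493.3  17.5 184.8] yaw -6.1 tilt [-0.0774  0.0299] F [-0.4  0.8 -2.1] M [ 0.   -0.04 -0.02] w 13.7 q6 1.65
rad -0.0776 tan 0.0295
```

View pics/s22c.png

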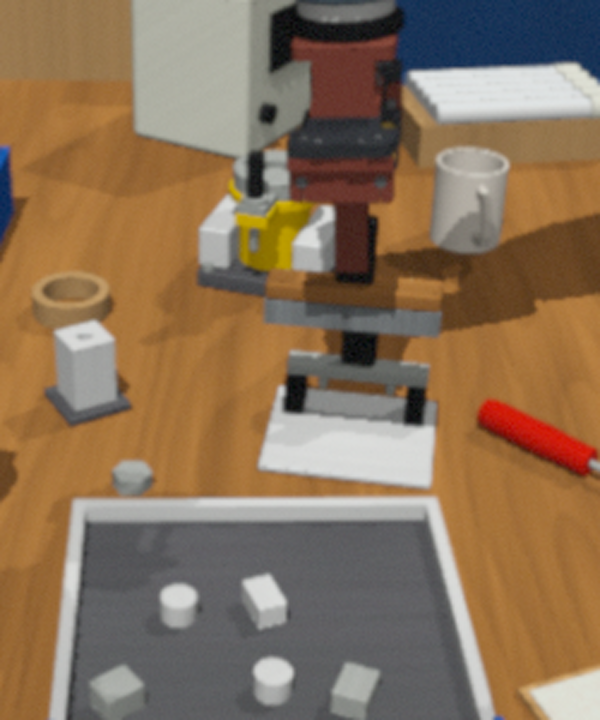

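View pics/w22.png

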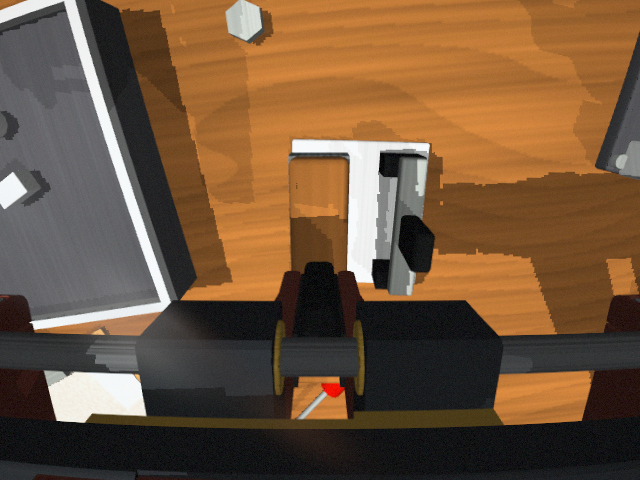

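```bash
python3 -c "from h import *;plan([594,199,175],4.3,n=7)"
```

```text
n 7 D [100.9 181.4  -9.2] da 10.4
{"travel":[0.233, -0.546, 0.019],"turn":-0.26},{"travel":[0.247, -0.54, 0.018],"turn":-0.26},{"travel":[0.261, -0.533, 0.016],"turn":-0.26},{"travel":[0.274, -0.526, 0.015],"turn":-0.26},{"travel":[0.288, -0.519, 0.014],"turn":-0.26},{"travel":[0.301, -0.511, 0.013],"turn":-0.26},{"travel":[0.315, -0.504, 0.011],"turn":-0.26},
```

```bash
python3 -m crank '[{"travel":[0.15,-0.35,0],"turn":-0.2},{"travel":[0.24,-0.54,0],"turn":-0.26},{"travel":[0.25,-0.54,0],"turn":-0.26},{"travel":[0.27,-0.53,0],"turn":-0.26},{"travel":[0.29,-0.52,0],"turn":-0.26},{"travel":[0.3,-0.51,0],"turn":-0.26},{"travel":[0.25,-0.4,0],"turn":-0.2},{"travel":[0,0,0],"turn":0},{"travel":[0,0,0],"turn":0}]'
python3 -c "from h import *;s();plan([594,199,145],4.3);snap('top','t23.png');snap('wrist','w23.png');crop('t23.png',40,190,240,180,3.3,'t23c.png')"
```

```text
t: 50.35
ee_pos: [582.3, 189.5, 168.6]
orientation: [-3.107, -0.104, 0.153]
ft_force: [-0.2, -0.6, -2.2]
width: 14.1
t 50.35 pos [582.3 189.5 168.6] yaw 3.9 tilt [-0.0992  0.0258] F [-0.2 -0.6 -2.2] M [-0.05 -0.04  0.03] w 14.1 q6 1.74
rad -0.0887 tan 0.0514
n 1 D [ 11.7   9.5 -23.6] da 0.4
{"travel":[0.29, -0.159, 0.452],"turn":-0.064},
```

View pics/t23c.png

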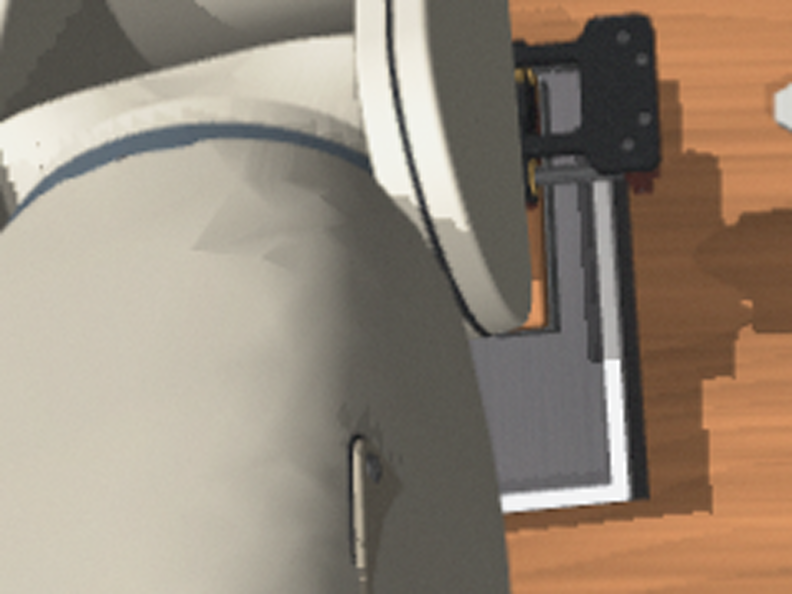

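View pics/w23.png

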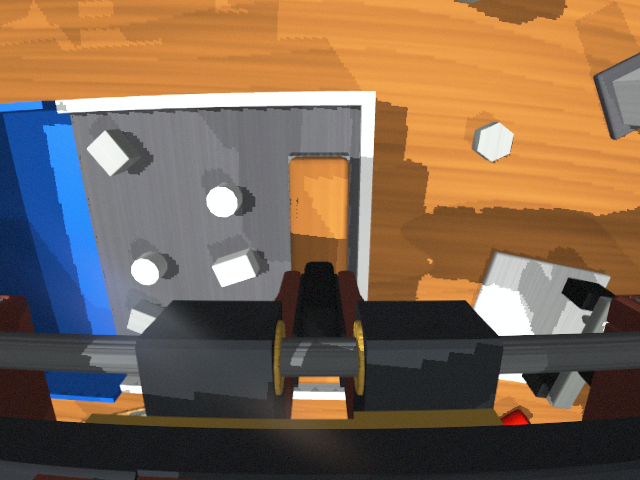

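```bash
python3 -m crank '[{"travel":[0.25,-0.14,0.1],"turn":-0.05},{"travel":[0.04,-0.02,0.2],"turn":0},{"travel":[0,0,0.2],"turn":0},{"travel":[0,0,0],"turn":0},{"travel":[0,0,0],"turn":0}]'
python3 -c "from h import *;s();plan([594,199,118],4.3)"
```

```text
t: 50.95
ee_pos: [593.6, 196.6, 139.9]
orientation: [-3.107, -0.106, 0.156]
ft_force: [0.2, 0.6, -1.1]
width: 14.0
t 50.95 pos [593.6 196.6 139.9] yaw 4.0 tilt [-0.1007  0.0256] F [ 0.2  0.6 -1.1] M [ 0.04 -0.07  0.01] w 14.0 q6 1.74
rad -0.0899 tan 0.0521
n 1 D [  0.4   2.4 -21.9] da 0.3
{"travel":[0.055, -0.034, 0.435],"turn":-0.055},
```

```bash
python3 -m crank '[{"travel":[0.02,-0.02,0.15],"turn":-0.03},{"travel":[0.01,0,0.15],"turn":0},{"travel":[0.01,0,0.08],"turn":0},{"travel":[0,0,0],"turn":0},{"travel":[0,0,0],"turn":0}]'
python3 -c "from h import *;s();plan([594,199,116],4.3)
snap('side','s24.png');crop('s24.png',240,260,260,200,3,'s24c.png')"
```

```text
t: 51.45
ee_pos: [593.4, 198.1, 119.3]
orientation: [-3.107, -0.11, 0.156]
ft_force: [-0.6, 0.4, -1.0]
width: 13.8
t 51.45 pos [593.4 198.1 119.3] yaw 4.2 tilt [-0.1008  0.0256] F [-0.6  0.4 -1. ] M [-0.   -0.08  0.01] w 13.8 q6 1.74
rad -0.0899 tan 0.0523
n 1 D [ 0.6  0.9 -3.3] da 0.1
{"travel":[0.02, -0.015, 0.064],"turn":-0.024},
```

View pics/s24c.png

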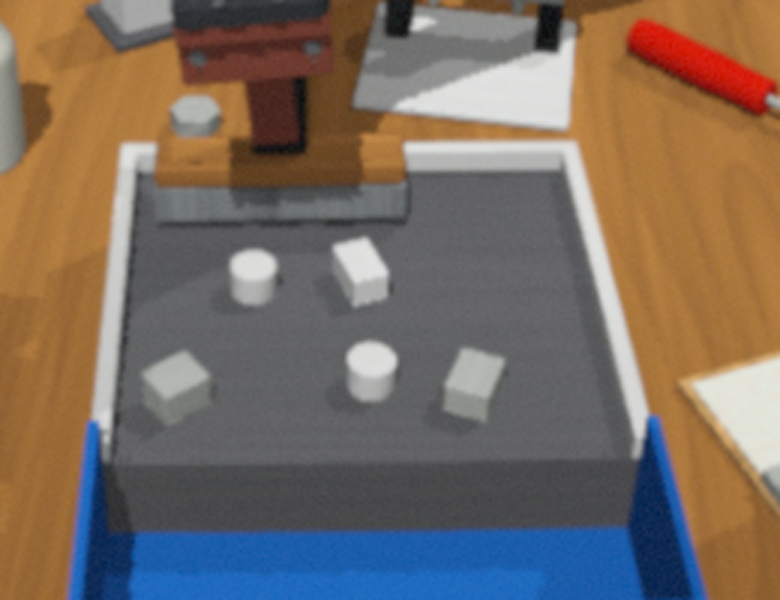

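```bash
python3 -c "
from h import *
p,R,a,o=pose(); t=p+np.array([-0.075*80,0.997*80,0]); t[2]=115.5; plan(t,4.3,n=8)"
```

```text
n 8 D [-6.  79.8 -3.8] da 0.1
{"travel":[0.0, -0.2, 0.016],"turn":-0.003},{"travel":[0.001, -0.2, 0.016],"turn":-0.003},{"travel":[0.001, -0.2, 0.016],"turn":-0.003},{"travel":[0.001, -0.2, 0.016],"turn":-0.003},{"travel":[0.001, -0.2, 0.016],"turn":-0.003},{"travel":[0.001, -0.2, 0.016],"turn":-0.003},{"travel":[0.001, -0.2, 0.016],"turn":-0.003},{"travel":[0.001, -0.2, 0.016],"turn":-0.003},
```

```bash
python3 -m crank '[{"travel":[0,-0.1,0.03],"turn":0},{"travel":[0,-0.15,0.02],"turn":0},{"travel":[0,-0.2,0.01],"turn":0},{"travel":[0,0,0],"turn":0}]'
python3 -c "from h import *;s()"
```

```text
t: 51.9
ee_pos: [591.9, 222.9, 117.7]
orientation: [-3.106, -0.11, 0.153]
ft_force: [-0.2, -0.3, -1.3]
width: 13.8
t 51.90 pos [591.9 222.9 117.7] yaw 4.1 tilt [-0.0993  0.0264] F [-0.2 -0.3 -1.3] M [-0.01 -0.06 -0.02] w 13.8 q6 1.78
rad -0.0862 tan 0.0558
```

```bash
python3 -m crank '[{"travel":[0,-0.15,0.03],"turn":0},{"travel":[0,-0.2,0.03],"turn":0},{"travel":[0,-0.2,0.01],"turn":0},{"travel":[0,-0.2,0.01],"turn":0},{"travel":[0,0,0],"turn":0}]'
python3 -c "from h import *;s();snap('side','s25.png');crop('s25.png',240,260,260,200,3,'s25c.png')"
```

```text
t: 52.4
ee_pos: [588.5, 264.4, 114.9]
orientation: [-3.106, -0.112, 0.153]
ft_force: [0.7, 0.5, -1.0]
width: 13.8
t 52.40 pos [588.5 264.4 114.9] yaw 4.2 tilt [-0.099   0.0261] F [ 0.7  0.5 -1. ] M [-0.06 -0.02 -0.  ] w 13.8 q6 1.83
rad -0.0824 tan 0.0607
```

View pics/s25c.png

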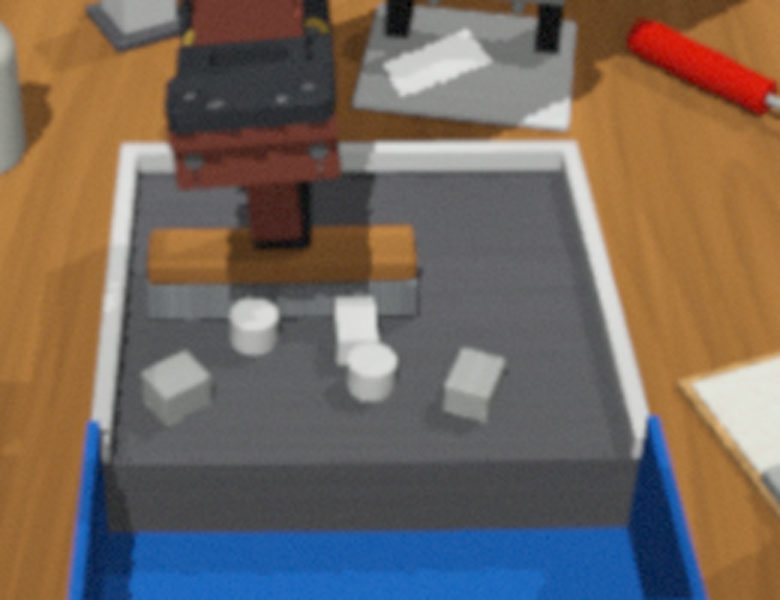

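```bash
python3 -m crank '[{"travel":[0,-0.12,0.01],"turn":0},{"travel":[0,-0.2,0.005],"turn":0},{"travel":[0,-0.2,0.005],"turn":0},{"travel":[0,-0.2,0.005],"turn":0},{"travel":[0,0,0],"turn":0}]'
python3 -c "from h import *;s();snap('side','s26.png');crop('s26.png',240,260,260,200,3,'s26c.png')"
```

```text
t: 52.95
ee_pos: [585.6, 302.4, 114.7]
orientation: [-3.107, -0.11, 0.153]
ft_force: [0.2, 0.1, -2.1]
width: 14.0
t 52.95 pos [585.6 302.4 114.7] yaw 4.2 tilt [-0.0994  0.0258] F [ 0.2  0.1 -2.1] M [ 0.03 -0.09  0.02] w 14.0 q6 1.89
rad -0.0796 tan 0.0648
```

View pics/s26c.png

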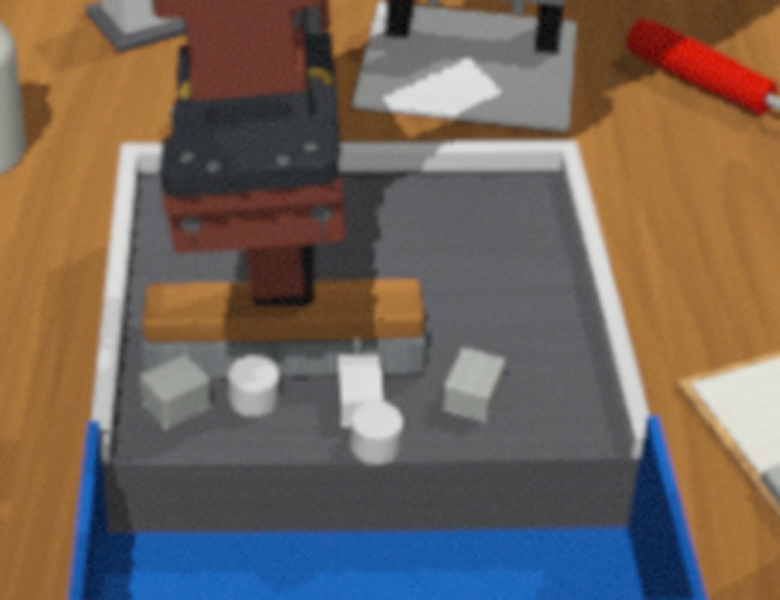

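```bash
python3 -m crank '[{"travel":[0,-0.12,0.008],"turn":0},{"travel":[0,-0.2,0.005],"turn":0},{"travel":[0,-0.2,0.005],"turn":0},{"travel":[0,-0.2,0.005],"turn":0},{"travel":[0,0,0],"turn":0}]'
python3 -c "from h import *;s()"
```

```text
t: 53.5
ee_pos: [582.8, 340.5, 114.6]
orientation: [-3.107, -0.109, 0.154]
ft_force: [0.0, 0.0, -1.1]
width: 14.1
t 53.50 pos [582.8 340.5 114.6] yaw 4.1 tilt [-0.0997  0.0253] F [ 0.   0.  -1.1] M [-0.03 -0.09  0.  ] w 14.1 q6 1.94
rad -0.0767 tan 0.0686
```

```bash
python3 -m crank '[{"travel":[0,-0.15,0.005],"turn":0},{"travel":[0,-0.2,0.005],"turn":0},{"travel":[0,-0.12,0],"turn":0},{"travel":[0,0,0],"turn":0},{"travel":[0,0,0],"turn":0}]'
python3 -c "from h import *;s();snap('side','s27.png');crop('s27.png',240,260,260,220,3,'s27c.png')"
```

```text
t: 54.0
ee_pos: [580.8, 366.8, 114.8]
orientation: [-3.107, -0.11, 0.154]
ft_force: [0.6, 0.2, -2.1]
width: 14.0
t 54.00 pos [580.8 366.8 114.8] yaw 4.2 tilt [-0.0996  0.0256] F [ 0.6  0.2 -2.1] M [-0.01 -0.1  -0.  ] w 14.0 q6 1.97
rad -0.0740 tan 0.0714
```

View pics/s27c.png

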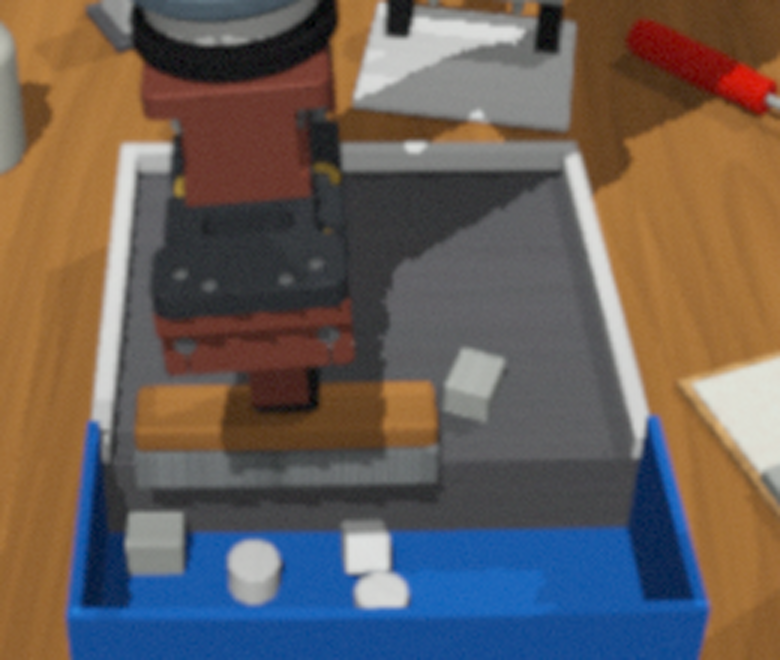

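```bash
python3 -m crank '[{"travel":[0,0.05,-0.3],"turn":0},{"travel":[0,0.1,-0.3],"turn":0},{"travel":[0,0.1,-0.2],"turn":0},{"travel":[0,0,0],"turn":0},{"travel":[0,0,0],"turn":0}]'
python3 -c "from h import *;s();plan([505.5,268,160],4.2,n=5)"
```

```text
t: 54.55
ee_pos: [587.2, 350.8, 159.5]
orientation: [-3.106, -0.108, 0.15]
ft_force: [0.2, 0.4, -1.8]
width: 14.0
t 54.55 pos [587.2 350.8 159.5] yaw 4.1 tilt [-0.0975  0.0266] F [ 0.2  0.4 -1.8] M [-0.05 -0.08 -0.04] w 14.0 q6 1.96
rad -0.0734 tan 0.0694
n 5 D [-81.7 -82.8   0.5] da 0.1
{"travel":[-0.348, 0.308, 0.021],"turn":-0.005},{"travel":[-0.348, 0.308, 0.021],"turn":-0.005},{"travel":[-0.348, 0.308, 0.021],"turn":-0.005},{"travel":[-0.348, 0.308, 0.021],"turn":-0.005},{"travel":[-0.349, 0.307, 0.021],"turn":-0.005},
```

```bash
python3 -m crank '[{"travel":[-0.2,0.25,0],"turn":0},{"travel":[-0.34,0.32,0.02],"turn":0},{"travel":[-0.35,0.32,0.02],"turn":0},{"travel":[-0.35,0.31,0.02],"turn":0},{"travel":[-0.3,0.25,0.02],"turn":0},{"travel":[-0.15,0.1,0.01],"turn":0},{"travel":[0,0,0],"turn":0},{"travel":[0,0,0],"turn":0}]'
python3 -c "from h import *;s();plan([505.5,268,116],4.2,n=3);snap('side','s28.png');crop('s28.png',240,260,260,220,3,'s28c.png')"
```

```text
t: 55.35
ee_pos: [505.4, 265.1, 159.6]
orientation: [-3.105, -0.107, 0.149]
ft_force: [-0.3, 0.5, -0.8]
width: 13.8
t 55.35 pos [505.4 265.1 159.6] yaw 4.0 tilt [-0.0969  0.0275] F [-0.3  0.5 -0.8] M [ 0.02 -0.05 -0.02] w 13.8 q6 1.88
rad -0.0767 tan 0.0653
n 3 D [  0.1   2.9 -43.6] da 0.2
{"travel":[0.03, -0.009, 0.29],"turn":-0.01},{"travel":[0.03, -0.009, 0.29],"turn":-0.01},{"travel":[0.03, -0.009, 0.29],"turn":-0.01},
```

View pics/s28c.png

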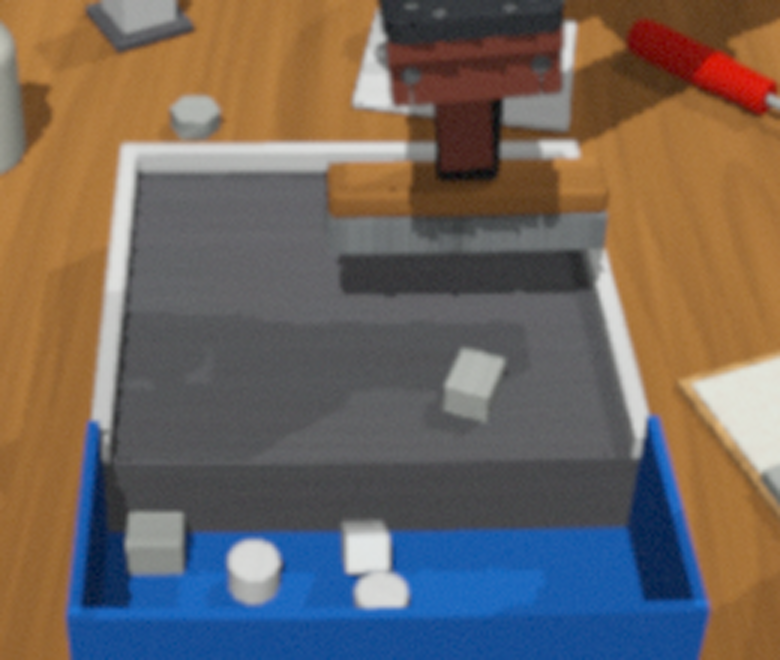

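```bash
python3 -m crank '[{"travel":[0.3,0,0.05],"turn":0},{"travel":[0.08,0,0.15],"turn":0},{"travel":[0.02,0,0.2],"turn":0},{"travel":[0.02,0,0.2],"turn":0},{"travel":[0,0,0.1],"turn":0},{"travel":[0,0,0],"turn":0},{"travel":[0,0,0],"turn":0}]'
python3 -c "from h import *;s();plan([520,268,115],4.2,n=1);snap('side','s29.png');crop('s29.png',240,260,260,220,3,'s29c.png')"
```

```text
t: 56.1
ee_pos: [523.5, 269.7, 118.4]
orientation: [-3.105, -0.109, 0.152]
ft_force: [0.7, 0.3, -1.7]
width: 13.8
t 56.10 pos [523.5 269.7 118.4] yaw 4.1 tilt [-0.0985  0.027 ] F [ 0.7  0.3 -1.7] M [ 0.01 -0.08  0.05] w 13.8 q6 1.87
rad -0.0787 tan 0.0651
n 1 D [-3.5 -1.7 -3.4] da 0.1
{"travel":[-0.065, 0.031, 0.073],"turn":-0.014},
```

View pics/s29c.png

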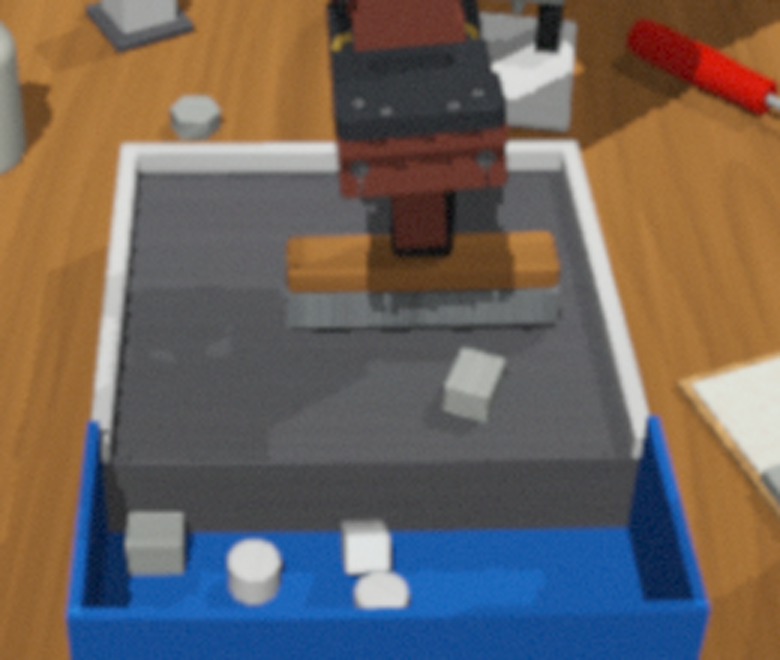

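Brush lines up behind the last block at (475,385). Sweeping it out.

```bash
python3 -m crank '[{"travel":[0,-0.12,0.05],"turn":0},{"travel":[0,-0.2,0.02],"turn":0},{"travel":[0,-0.2,0.01],"turn":0},{"travel":[0,-0.2,0.01],"turn":0},{"travel":[0,0,0],"turn":0}]'
python3 -c "from h import *;s()"
python3 -m crank '[{"travel":[0,-0.12,0.008],"turn":0},{"travel":[0,-0.2,0.006],"turn":0},{"travel":[0,-0.2,0.006],"turn":0},{"travel":[0,-0.2,0.005],"turn":0},{"travel":[0,0,0],"turn":0}]'
python3 -c "from h import *;s()"
```

```text
t: 56.65
ee_pos: [521.0, 309.7, 116.5]
orientation: [-3.104, -0.109, 0.148]
ft_force: [-0.3, -0.6, -2.0]
width: 13.7
t 56.65 pos [521.  309.7 116.5] yaw 4.1 tilt [-0.0959  0.0286] F [-0.3 -0.6 -2. ] M [-0.03 -0.06  0.  ] w 13.7 q6 1.93
rad -0.0717 tan 0.0699
t: 57.15
ee_pos: [518.1, 349.4, 116.6]
orientation: [-3.104, -0.11, 0.147]
ft_force: [-0.4, 0.4, -2.1]
width: 13.9
t 57.15 pos [518.1 349.4 116.6] yaw 4.2 tilt [-0.0956  0.0287] F [-0.4  0.4 -2.1] M [-0.03 -0.08 -0.02] w 13.9 q6 1.98
rad -0.0673 tan 0.0738
```

```bash
python3 -m crank '[{"travel":[0,-0.15,0.005],"turn":0},{"travel":[0,-0.1,0.005],"turn":0},{"travel":[0,0,0],"turn":0}]'
python3 -m crank '[{"travel":[0,0.05,-0.3],"turn":0},{"travel":[0,0.2,-0.4],"turn":0},{"travel":[0,0.3,-0.3],"turn":0},{"travel":[0,0.4,-0.1],"turn":0},{"travel":[0,0,0],"turn":0},{"travel":[0,0,0],"turn":0}]'
python3 -c "from h import *;s();plan([530,150,190],-6,n=6);snap('side','s30.png');crop('s30.png',240,240,260,240,2.5,'s30c.png')"
```

```text
t: 57.45
ee_pos: [516.9, 363.1, 116.4]
orientation: [-3.104, -0.111, 0.148]
ft_force: [-0.0, 0.2, -1.4]
width: 13.9
t: 58.05
ee_pos: [526.5, 308.8, 174.4]
orientation: [-3.105, -0.108, 0.146]
ft_force: [0.1, 0.0, -1.3]
width: 13.9
t 58.05 pos [526.5 308.8 174.4] yaw 4.1 tilt [-0.0948  0.0282] F [ 0.1  0.  -1.3] M [-0.05 -0.04  0.03] w 13.9 q6 1.94
rad -0.0712 tan 0.0687
n 6 D [   3.5 -158.8   15.6] da -10.1
{"travel":[-0.031, 0.527, -0.068],"turn":0.294},{"travel":[-0.016, 0.527, -0.069],"turn":0.294},{"travel":[-0.0, 0.527, -0.071],"turn":0.294},{"travel":[0.015, 0.527, -0.072],"turn":0.294},{"travel":[0.031, 0.526, -0.073],"turn":0.294},{"travel":[0.046, 0.525, -0.075],"turn":0.294},
```

View pics/s30c.png

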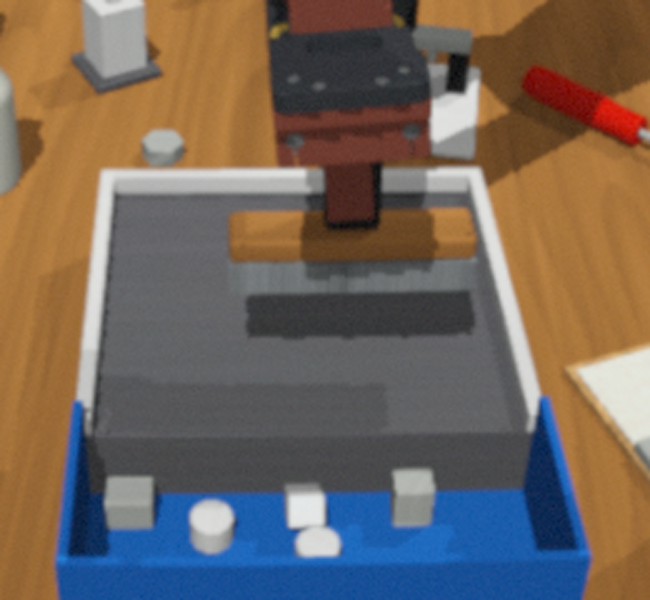

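```bash
python3 -m crank '[{"travel":[-0.02,0.35,-0.15],"turn":0.2},{"travel":[-0.02,0.53,-0.1],"turn":0.29},{"travel":[0,0.53,-0.08],"turn":0.29},{"travel":[0.01,0.53,-0.08],"turn":0.29},{"travel":[0.01,0.53,-0.08],"turn":0.29},{"travel":[0,0.53,-0.08],"turn":0.29},{"travel":[0,0.53,-0.08],"turn":0.15},{"travel":[0,0,0],"turn":0},{"travel":[0,0,0],"turn":0}]'
python3 -c "from h import *;s();plan([485.7,21.1,185],-6,n=5)"
```

```text
t: 59.0
ee_pos: [522.4, 121.2, 201.2]
orientation: [-3.113, 0.187, 0.16]
ft_force: [-0.6, 0.7, -1.5]
width: 13.9
t 59.00 pos [522.4 121.2 201.2] yaw -6.8 tilt [-0.1012  0.0249] F [-0.6  0.7 -1.5] M [ 0.06 -0.09 -0.02] w 13.9 q6 1.85
rad -0.0950 tan 0.0428
n 5 D [ -36.7 -100.1  -16.2] da 0.8
{"travel":[-0.091, 0.416, 0.069],"turn":-0.029},{"travel":[-0.092, 0.416, 0.069],"turn":-0.029},{"travel":[-0.093, 0.415, 0.07],"turn":-0.029},{"travel":[-0.095, 0.415, 0.07],"turn":-0.029},{"travel":[-0.096, 0.415, 0.07],"turn":-0.029},
```

```bash
python3 -m crank '[{"travel":[-0.09,0.35,0.03],"turn":-0.03},{"travel":[-0.09,0.4,0.04],"turn":-0.03},{"travel":[-0.09,0.4,0.04],"turn":-0.03},{"travel":[-0.09,0.4,0.04],"turn":-0.03},{"travel":[-0.08,0.3,0.04],"turn":0},{"travel":[0,0,0],"turn":0},{"travel":[0,0,0],"turn":0}]'
python3 -c "from h import *;s();plan([485.7,21.1,120],-6,n=3);snap('wrist','w31.png')"
```

```text
t: 59.7
ee_pos: [485.5, 29.5, 190.9]
orientation: [-3.114, 0.157, 0.164]
ft_force: [0.2, 0.1, -0.6]
width: 13.8
t 59.70 pos [485.5  29.5 190.9] yaw -5.7 tilt [-0.1041  0.0244] F [ 0.2  0.1 -0.6] M [ 0.05 -0.06  0.05] w 13.8 q6 1.67
rad -0.1036 tan 0.0265
n 3 D [  0.2  -8.4 -70.9] da -0.3
{"travel":[0.057, 0.062, 0.468],"turn":0.016},{"travel":[0.057, 0.062, 0.468],"turn":0.016},{"travel":[0.057, 0.062, 0.468],"turn":0.016},
```

View pics/w31.png

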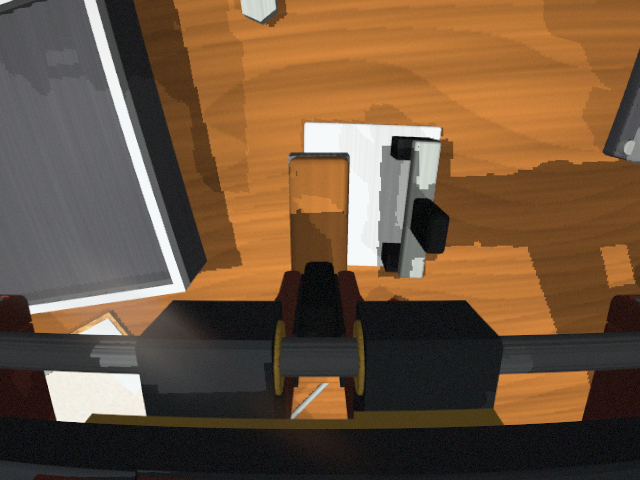

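```bash
python3 -m crank '[{"travel":[0.04,0.08,0.3],"turn":0.02},{"travel":[0.04,0.07,0.4],"turn":0},{"travel":[0.04,0.03,0.4],"turn":0},{"travel":[0.04,0.02,0.3],"turn":0},{"travel":[0,0,0],"turn":0},{"travel":[0,0,0],"turn":0}]'
python3 -c "from h import *;s();plan([485.7,21.1,74],-6,n=3)"
```

```text
t: 60.35
ee_pos: [489.0, 24.3, 119.4]
orientation: [-3.114, 0.151, 0.156]
ft_force: [0.4, -0.4, -1.7]
width: 14.0
t 60.35 pos [489.   24.3 119.4] yaw -5.5 tilt [-0.0988  0.0247] F [ 0.4 -0.4 -1.7] M [ 0.02 -0.09 -0.01] w 14.0 q6 1.65
rad -0.0985 tan 0.0257
n 3 D [ -3.3  -3.2 -45.4] da -0.5
{"travel":[0.011, 0.028, 0.303],"turn":0.028},{"travel":[0.011, 0.028, 0.303],"turn":0.028},{"travel":[0.011, 0.028, 0.303],"turn":0.028},
```

```bash
python3 -m crank '[{"travel":[0,0.04,0.2],"turn":0.03},{"travel":[0.01,0.03,0.25],"turn":0.03},{"travel":[0.01,0.02,0.2],"turn":0.02},{"travel":[0.01,0,0.12],"turn":0},{"travel":[0,0,0],"turn":0},{"travel":[0,0,0],"turn":0}]'
python3 -c "from h import *;s();plan([485.7,21.1,70],-6,n=1)"
```

```text
t: 60.95
ee_pos: [487.5, 21.0, 79.3]
orientation: [-3.114, 0.164, 0.151]
ft_force: [0.0, -0.9, -1.5]
width: 13.8
t 60.95 pos [487.5  21.   79.3] yaw -6.0 tilt [-0.0957  0.0247] F [ 0.  -0.9 -1.5] M [ 0.01 -0.1   0.03] w 13.8 q6 1.65
rad -0.0956 tan 0.0250
n 1 D [-1.8  0.1 -9.3] da -0.0
{"travel":[-0.019, 0.005, 0.188],"turn":0.004},
```

```bash
python3 -m crank '[{"travel":[-0.01,0,0.1],"turn":0},{"travel":[-0.01,0,0.06],"turn":0},{"travel":[0,0,0],"turn":0}]'
python3 -c "from h import *;s()"
python3 -m crank '[{"travel":[0,0,0.03],"turn":0},{"travel":[0,0,0.02],"turn":0},{"travel":[0,0,0],"turn":0}]'
python3 -c "from h import *;s()"
```

```text
t: 61.25
ee_pos: [486.1, 21.3, 71.3]
orientation: [-3.114, 0.164, 0.15]
ft_force: [-0.3, -0.2, -2.1]
width: 13.8
t 61.25 pos [486.1  21.3  71.3] yaw -6.0 tilt [-0.0946  0.0247] F [-0.3 -0.2 -2.1] M [ 0.03 -0.12 -0.01] w 13.8 q6 1.65
rad -0.0945 tan 0.0251
t: 61.55
ee_pos: [486.0, 21.4, 69.1]
orientation: [-3.114, 0.164, 0.149]
ft_force: [-0.1, 0.1, -0.3]
width: 14.1
t 61.55 pos [486.   21.4  69.1] yaw -6.0 tilt [-0.0941  0.0248] F [-0.1  0.1 -0.3] M [-0.04 -0.02  0.03] w 14.1 q6 1.65
rad -0.0940 tan 0.0252
```

Contact felt. Release and rise.

```bash
python3 -m crank '[{"travel":[0,0,0],"turn":0},{"travel":[0,0,0],"turn":0},{"travel":[0,0,0],"turn":0},{"travel":[0,0,0],"turn":0}]' -0.1
python3 -m crank '[{"travel":[-0.01,0,-0.2],"turn":0},{"travel":[-0.02,0,-0.3],"turn":0},{"travel":[-0.03,0,-0.4],"turn":0},{"travel":[-0.05,0,-0.6],"turn":0},{"travel":[-0.2,0,-0.6],"turn":0},{"travel":[-0.2,0,-0.4],"turn":0},{"travel":[0,0,0],"turn":0},{"travel":[0,0,0],"turn":0}]'
python3 -c "
from h import *
import pickle
s();i=imaging.camera_info('wrist');snap('wrist','w32.png');pickle.dump(i,open('w32.pkl','wb'));snap('side','s32.png');snap('top','t32.png')"
```

```text
t: 61.95
ee_pos: [486.7, 21.4, 69.6]
orientation: [-3.114, 0.164, 0.146]
ft_force: [-0.2, 0.2, 0.4]
width: 38.6
t: 62.75
ee_pos: [473.0, 20.8, 204.9]
orientation: [-3.114, 0.164, 0.144]
ft_force: [0.2, -0.6, 0.3]
width: 39.8
t 62.75 pos [473.   20.8 204.9] yaw -6.0 tilt [-0.091   0.0246] F [ 0.2 -0.6  0.3] M [-0.02 -0.01 -0.01] w 39.8 q6 1.66
rad -0.0909 tan 0.0249
```

View pics/w32.png

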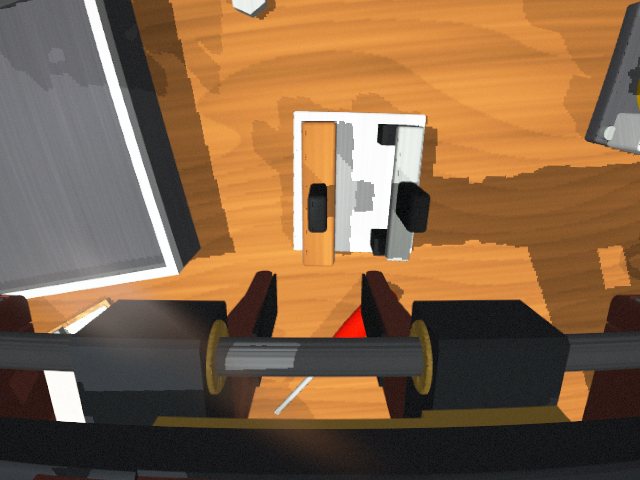

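View pics/s32.png

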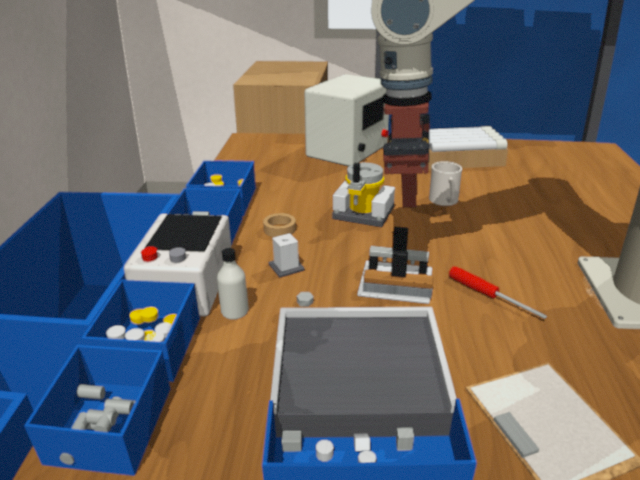

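View pics/t32.png

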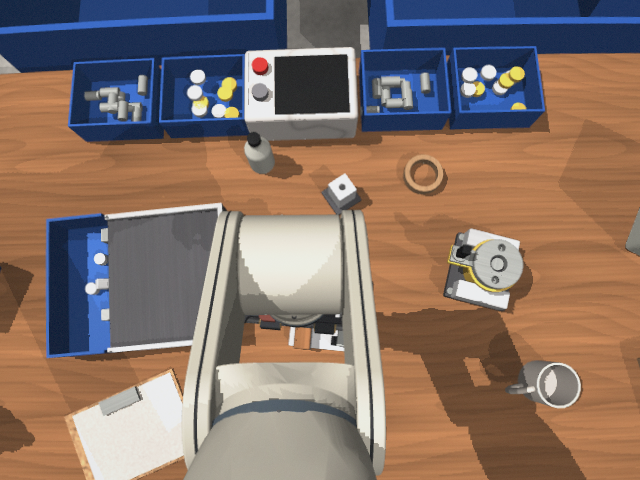

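Run:
```python
from h import *
import pickle
crop('t32.png',40,205,80,150,4.5,'t32c.png'); crop('s32.png',260,410,220,70,3.5,'s32c.png'); crop('s32.png',350,220,100,90,6,'s32d.png'); crop('w32.png',280,100,160,170,4,'w32c.png')
```

```text
(no output)
```

View pics/t32c.png

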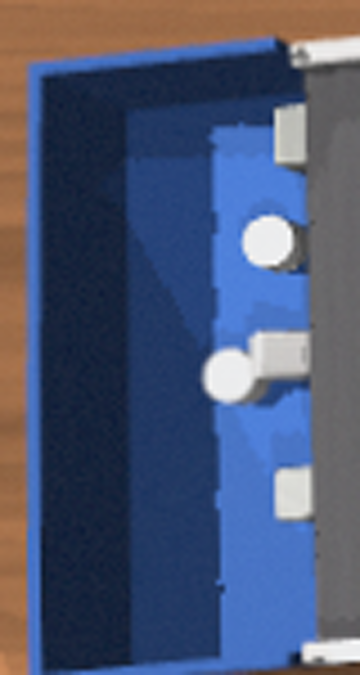

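View pics/s32c.png

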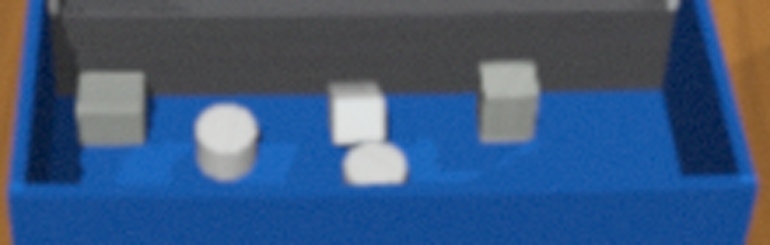

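View pics/s32d.png

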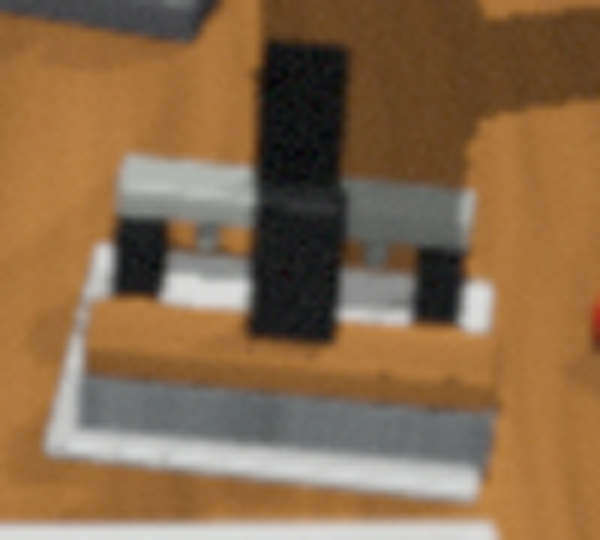

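View pics/w32c.png

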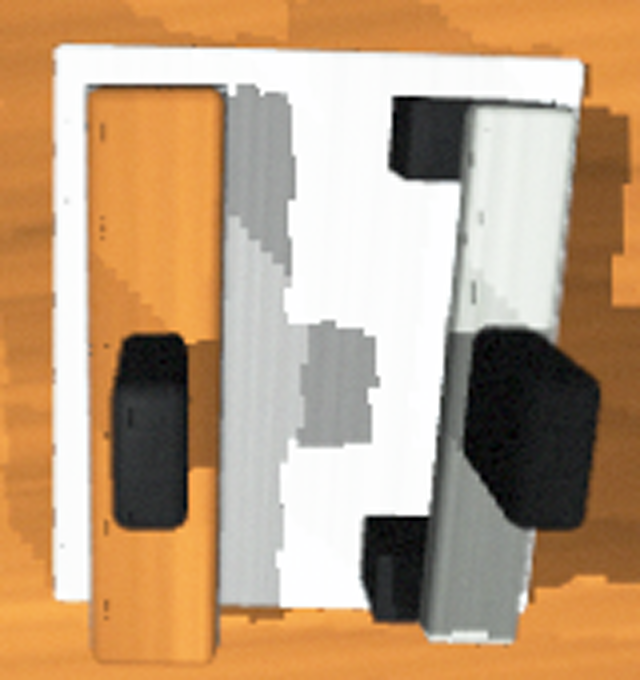

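Run:
```python
from h import *
s(); print(workorder.close_job())
```

```text
t 62.90 pos [472.6  20.8 203.6] yaw -6.0 tilt [-0.0936  0.0246] F [ 0.2  0.1 -0.9] M [-0.03 -0.03 -0.03] w 39.5 q6 1.66
rad -0.0935 tan 0.0249
the job is handed in; nothing more can be done
None
```

I finished the whole job and handed it in at about 63 s of the 192 s allowed. The interface gives no verdict, so the results below are from my own checks.

- **Ring:** both spanner pins went about 13 mm into the holes with no push force. I turned the ring clockwise until the wrist moment jumped to 0.8 N m at the stop, and the ear hole then stood over the lug hole.
- **Locking pin:** it is through ear and lug. After release, the pictures show it upright with its collar flat on the ear.
- **Offcuts:** five were present, and two sweeps put all five on the bin floor. The last side view shows the plate clear.
- **Tools and bench:** in the last pictures the spanner stands on its posts, a few mm further toward −x than at first, and the brush stands on the rest plate. The bottle, tape roll and nut look unmoved. At hand-in the gripper was open and about 135 mm above the rest, touching nothing.

**Disagreements:**
- The tool's tilt drifted to about 0.1 rad over the run. My attempts to work it back mostly failed, so I corrected each move from measured poses instead.
- The wrist and top cameras disagreed by 1–2.5 mm on the ring's position. I therefore lined up both fits by comparing tool and hole in the same picture.

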